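Hang a sample canister on the spring balance by its bail

TASK

Weigh the closed sample canister on the spring balance: swing its folded-down wire bail upright while the canister stays standing on the worktop, then lift the canister, keep it upright, and hang it by the notch in the middle of the bail on the balance's hook, so that it ends hanging free, level and still. Do not pull the hook down to the end of the scale, and leave the beaker, the vial and the conical flask standing where they are.

Things in the scene. Friction and masses are not known exactly. Their poses are not given: they have to be found in the camera images.
- canister_mid (a point): Middle (on the axis, half-way up) of a closed round steel sample canister, 70 mm across (74 over the rim), 71 mm high, 0.17 to 0.36 kg, loose on the worktop, underside 35 mm below this point. Axes: z up; the folded bail reaches to -x; the bail's two pivot ears are at y = +-38 mm, 25 mm above this point.
- bail (a joint): Angle (rad) of the canister's wire bail about its ears. 0: folded to the canister's -x side, 10 degrees below level, at its stop; 1.745 upright; 3.49 folded behind. Light friction (0.01 N m): it stays where left. U of 4 mm wire, 96 mm wide, straight top 68 mm from the pivots; notch bent 6 mm outwards in its middle. Folded, a sleeve is 38 mm off the canister's wall and 44 mm over the worktop.
- sleeve_left (a point): Centre of the blue plastic sleeve on the bail's straight top, on the canister's +y side: 9 mm thick, 25 mm long, along the canister's y, 68 mm from the pivot line and 26.5 mm from the bail's middle. It moves with the bail.
- sleeve_right (a point): The same for the blue sleeve on the canister's -y side, 26.5 mm from the bail's middle.
- bail_notch (a point): Middle of the wire at the peak of the notch in the middle of the bail, 74 mm from the pivot line; the place to hang it by. With the bail upright it is the highest point, 134 mm above the canister's underside.
- hook_seat (a point): Where the middle of the bail's notch lies when it hangs in the balance's hook, a J of 5 mm steel bar under a straight shank. Axes: z up; the hook opens to -x, in the x-z plane: shank at x = +12 mm, tip at x = -11.5 mm with its top 11 mm above this point, 18 mm clear gape between them. 198 mm above the worktop when unloaded; it moves down with the hook.
- hook (a joint): How far the balance's hook is pulled down, in m: 0 unloaded, 0.05 the end of the scale and of its travel; a spring of 130 N/m, so the canister alone draws it down about 13 to 28 mm.
- tube_bottom (a point): Lower end of the balance's upright clear tube (24 mm across, 158 mm long) on its axis, 293 mm up. It hangs right over the hook, so a gripper coming straight down would strike it; the -x side is open. Axes as hook_seat. Held by a retort stand, fixed: 12 mm rod 95 mm behind (+x), 0.51 m high; base plate 14 mm high, 130 mm wide, reaching 55 mm in front of the tube's axis.
- beaker_mid (a point): Middle of a tall glass beaker, 67 mm across, 106 mm high, loose; it stands close beside the canister on one side of it. Bystander.
- vial_mid (a point): Middle of a small capped vial, 24 mm across, 58 mm high, loose; it stands on the other side of the canister. Bystander.
- conical_flask_mid (a point): A point on the axis, 50 mm above the underside, of a stoppered conical flask, 68 mm across at the foot, 28 mm at the neck, 137 mm high, loose; it stands behind the canister, opposite the folded bail. Bystander.

How it is judged:
On the way, in this order (a step that is already met when the one before it is completed fails the run):
1. the bail stands upright while the canister still stands on the worktop (value of joint bail between 1.4 and 2.1 rad and height (world z) of canister_mid below 0.042 m and angle between canister_mid's own z axis and vertical below 0.12 rad), for 0.2 s.
2. the canister has been lifted clear of the worktop (height (world z) of canister_mid above 0.075 m), for 0.1 s.
At the end, for the whole second after the job is handed in: The canister hangs by the bail's notch in the hook (notch within 12 mm of its seat), the hook drawn down more than 8 mm, clear of all below, level within 15 degrees, slower than 50 mm/s; beaker, vial and flask upright (12 degrees), within 30 mm of their places (distance between bail_notch and hook_seat below 0.012 m and value of joint hook above 0.008 m and height (world z) of canister_mid above 0.06 m and angle between canister_mid's own z axis and vertical below 0.26 rad and linear speed of canister below 0.05 m/s and distance of each of beaker_mid, vial_mid, conical_flask_mid from where it was at the start of the episode below 0.03 m and angle between each of beaker_mid, vial_mid, conical_flask_mid's own z axis and vertical below 0.2 rad); the robot touches nothing.
It fails at once if the canister is tipped more than 35 degrees (angle between canister_mid's own z axis and vertical above 0.61 rad).
It fails at once if the balance is pulled to the end of its scale (value of joint hook above 0.047 m).
It fails at once if the beaker is knocked over or pushed away (angle between beaker_mid's own z axis and vertical above 0.35 rad or distance of beaker_mid from where it was at the start of the episode above 0.03 m).
It fails at once if the vial is knocked over or pushed away (angle between vial_mid's own z axis and vertical above 0.35 rad or distance of vial_mid from where it was at the start of the episode above 0.03 m).
It fails at once if the conical flask is knocked over or pushed away (angle between conical_flask_mid's own z axis and vertical above 0.35 rad or distance of conical_flask_mid from where it was at the start of the episode above 0.03 m).
It also fails if it takes over 64 s, if anything falls off the work surface, if the arm or the gripper's body presses on something with over 40 N, if the wrist force passes 120 N, or if a joint passes its speed limit or range.

ROBOT

A 7-joint arm with a two-finger parallel gripper is mounted at the origin on a cart in front of the work surface, level with it; the furniture and walls round the work are solid. World frame = base frame: x ahead of the robot, y to its left, z up, the work surface at z = 0. Lengths are in m, angles in rad, forces in N, time in s.
With the tool pointing down it reaches from about 0.425 to 0.925 m from the base axis. Payload 6.8 kg.
Tool frame: the origin (TCP) lies at the very end of the fingers, on their centre line; the grasp point (between the pads) lies 19 mm behind it; z points along the fingers, y is the direction in which the jaws open and shut (so a half turn about z gives the same grasp; the last joint's range is limited). The gripper opens to 85 mm and grips with 20 to 120 N. Pads are 22 mm wide; open, the fingers measure 114 mm over their backs; the gripper's body (76 mm by 85 mm) begins 54 mm behind the grasp point. The pads swing forward as they close: fully open they stand 13 mm farther back than shut.
Start: joints at [-1.304, 0.477, 0.022, 1.555, -0.011, 1.109, -0.083], TCP at [0.247, 0.628, 0.199] pointing down, gripper open.
Joint ranges: [-2.96, 2.96], [-0.34, 2.1], [-1.41, 1.46], [0.24, 2.44], [-1.37, 4.51], [0.17, 1.92], [-2.96, 2.96]. Speed limits (rad/s): [2.39, 2.39, 3.14, 3.14, 3.14, 3.14, 3.14].

INTERFACE

Orientations are given as a 3x3 rotation matrix whose columns are the frame's x, y, z axes.
In Python, from bench import r gives the robot as it stands.
- The arm moves only by the tool send_rows, never from a script. Its argument "deltas" is a list of rows, each a list of 5 numbers: the shift along the tool's x, y, z in mm, then the turn about the tool's z in rad, then the closure, from -1 (fully open) to 1 (shut). A call has 1 to 8 rows; each row shifts and turns the pose as measured when the row begins, along the tool's axes as they then stand; what a row does not reach is not made up. A row lasts 1/10 s, in which the tool goes at most 50 mm and 8.59 degrees, less where a joint would pass 70% of its speed; a pose out of reach is approached as far as the arm can. A call with a gripper value outside its range is refused whole. The fingers move at their own pace and stop on an object; "force" is the grip in N (left out, the last holds). Time passes only in rows, so rows that do not move let the fingers close. It gives the time, the measured TCP pose, the force and the opening at its end, in the units of the state.
- r.state(): the state, without advancing time (a new reading comes with each control period).
- r.get_image(name): name is "scene" or "top" or "wrist"; returns the picture (480x640x3 uint8, blue, green, red); there is no depth.
- r.get_calibration(name): a dict with "fovy" (degrees; the focal length in pixels is half the picture's height over the tangent of half this angle, whatever the lens; pixels are square), "cx", "cy" (the principal point, pixels), "R" (3x3) and "t" (3): a world point X has camera coordinates R X + t; the wrist camera has in their place "tool_from_camera" (4x4, takes a point from camera to tool coordinates, whose origin is the TCP and whose axes are the flange's). Camera axes: x right, y down, z forward; pixel columns grow to the right and rows downward; lengths in m; the calibration is good to about 2 mm. The wrist camera is an equidistant fisheye: a pixel r from the principal point sees the ray r / f radians off the axis. A picture is of the moment at which its call begins: read the wrist's pose just before it. get_calibration takes no time and is no camera call.
- r.hand_in(): hands the job in, once; it reports no verdict.
The state is a dict: "t": time; "q": joint angles; "joint_velocities": joint speeds; "effort": joint torques, N m; "ee_pos": TCP position; "orientation": TCP orientation; "ft_force": force on the tool from outside, world axes, zero at the start; "ft_torque": the same for the moment, N m; "opening": finger opening in m.
Only numpy, scipy, OpenCV 4.12 (cv2) and the standard library are available. Lean on these libraries where they do the work, as an engineer would, in place of code of your own. Each camera call takes 0.05 s, during which the arm holds its last target.

## Working session

There is one attempt and no reset: what is moved stays moved. The work goes in short steps, Python scripts to look and compute and a tool call to move; the robot and the scene stay as the last step left them, time stands still between calls to the robot, and variables do not carry over. Pictures are saved under pics/ and viewed, and the job is handed in when it is done.

Besides the shell and the picture viewer there is one more tool, called after "Request:" as a command line: name --pt "numbers of a row" for each row, then --argument value for the rest. send_rows: Moves the arm, as the interface text tells. Its arguments: {"type":"object","properties":{"deltas":{"type":"array","items":{"type":"array","items":{"type":"number"}}},"force":{"type":"number"}},"required":["deltas"]}

```bash
ls; mkdir -p pics; python3 - <<'E'
from bench import r
import cv2, numpy as np
np.set_printoptions(precision=4,suppress=True)
s=r.state(); print(s)
for n in("scene","top","wrist"):
    cv2.imwrite(f"pics/{n}0.png",r.get_image(n)); print(n,r.get_calibration(n))
E
```

```text
pics
{'t': 0.0, 'q': array([-1.3041,  0.4778,  0.0223,  1.5565, -0.0115,  1.1093, -0.0831]), 'joint_velocities': array([-0.0009, -0.0004, -0.0007, -0.0015,  0.0003,  0.    , -0.0012]), 'effort': array([ -0.0011, -59.6448,   1.6075, -28.1194,   0.0124,   0.0094,
         0.    ]), 'ee_pos': array([0.2469, 0.6275, 0.1983]), 'orientation': array([[-0.9306,  0.3661, -0.0005],
       [ 0.3661,  0.9306, -0.0018],
       [-0.0001, -0.0018, -1.    ]]), 'ft_force': array([-0.0555, -1.0384,  0.9257]), 'ft_torque': array([0.0208, 0.0487, 0.0452]), 'opening': 0.08550412856336181}
scene {'fovy': 57.79490739636966, 'cx': 322.49783476646604, 'cy': 238.0862677791143, 'R': array([[ 0.4615, -0.8871, -0.0094],
       [-0.5472, -0.2762, -0.7901],
       [ 0.6983,  0.3698, -0.6129]]), 't': array([-0.3216,  0.4464,  0.6102])}
top {'fovy': 47.41006489719772, 'cx': 326.34091299287934, 'cy': 237.15299194774926, 'R': array([[ 0.0367, -0.9993,  0.0037],
       [-0.9762, -0.0367, -0.2137],
       [ 0.2137,  0.0042, -0.9769]]), 't': array([-0.0777,  0.5795,  1.3444])}
wrist {'fovy': 65.70646984690485, 'cx': 315.51493805906506, 'cy': 243.73945693475903, 'tool_from_camera': array([[-0.0004, -0.9551, -0.2964,  0.0753],
       [ 1.    , -0.0002, -0.0007,  0.0004],
       [ 0.0006, -0.2964,  0.9551, -0.1755],
       [ 0.    ,  0.    ,  0.    ,  1.    ]])}
```

View pics/scene0.png

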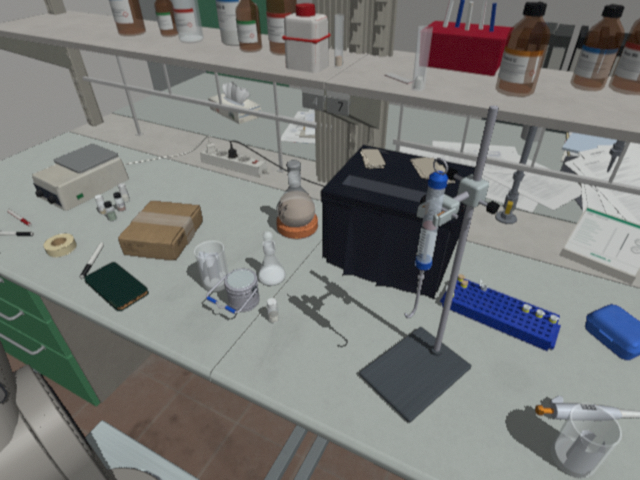

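View pics/top0.png

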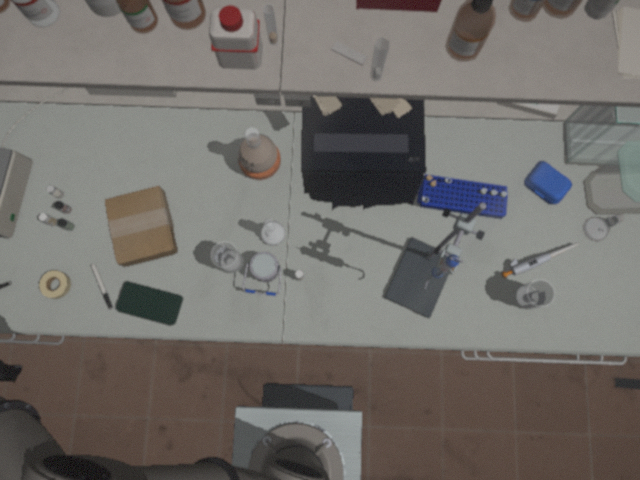

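View pics/wrist0.png

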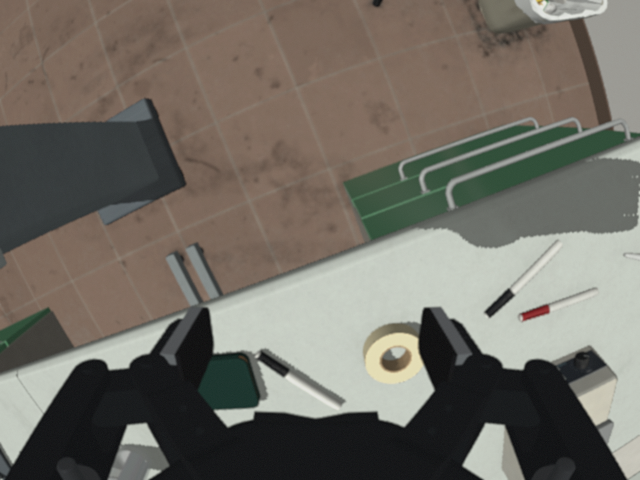

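Scene: canister near top px (264,266), blue sleeves (250,290)/(271,293), beaker (226,257), vial (298,274), flask (272,233); the hook/tube is over the dark plate on the right.

```bash
cat > h.py <<'E'
from bench import r
import cv2, numpy as np
np.set_printoptions(precision=4,suppress=True)
def ray(n,u,v,s=None):
    c=r.get_calibration(n); f=240/np.tan(np.radians(c['fovy'])/2)
    a=np.array([u-c['cx'],v-c['cy']])
    if n=='wrist':
        th=np.hypot(*a)/f; d=np.r_[a/(np.hypot(*a)+1e-9)*np.sin(th),np.cos(th)]
        T=np.array(c['tool_from_camera']); R=np.array(s['orientation']); p=np.array(s['ee_pos'])
        return p+R@T[:3,3], R@T[:3,:3]@d
    d=np.r_[a/f,1]; R=np.array(c['R']); t=np.array(c['t'])
    d=R.T@d; return -R.T@t, d/np.linalg.norm(d)
def plane(o,d,z): return o+d*(z-o[2])/d[2]
def tri(rs):
    A=np.zeros((3,3));b=np.zeros(3)
    for o,d in rs:
        P=np.eye(3)-np.outer(d,d);A+=P;b+=P@o
    x=np.linalg.solve(A,b); return x,[np.linalg.norm((np.eye(3)-np.outer(d,d))@(x-o)) for o,d in rs]
def proj(n,X,s=None):
    c=r.get_calibration(n); f=240/np.tan(np.radians(c['fovy'])/2)
    if n=='wrist':
        T=np.array(c['tool_from_camera']); R=np.array(s['orientation']); p=np.array(s['ee_pos'])
        x=T[:3,:3].T@(R.T@(np.array(X)-p)-T[:3,3]); h=np.hypot(x[0],x[1]); th=np.arctan2(h,x[2])
        return c['cx']+f*th*x[0]/h, c['cy']+f*th*x[1]/h
    x=np.array(c['R'])@X+c['t']; return c['cx']+f*x[0]/x[2],c['cy']+f*x[1]/x[2]
def crop(im,x0,y0,x1,y1,k,name):
    cv2.imwrite(name,cv2.resize(im[y0:y1,x0:x1],None,fx=k,fy=k,interpolation=cv2.INTER_CUBIC))
def blue(im,lo=(100,120,60),hi=(130,255,255),amin=4):
    m=cv2.inRange(cv2.cvtColor(im,cv2.COLOR_BGR2HSV),lo,hi)
    n,_,st,ce=cv2.connectedComponentsWithStats(m)
    return [(ce[i],st[i]) for i in range(1,n) if st[i][4]>=amin]
E
python3 - <<'E'
from h import *
a=cv2.imread('pics/scene0.png');b=cv2.imread('pics/top0.png')
crop(a,180,220,340,340,5,'pics/s0a.png');crop(a,340,160,500,280,5,'pics/s0h.png')
crop(a,340,230,500,350,5,'pics/s0h2.png')
crop(b,200,210,320,300,6,'pics/t0a.png');crop(b,400,190,500,265,8,'pics/t0h.png')
for n,i in(('scene',a),('top',b)):
    print(n,[(c.round(1),s[:5]) for c,s in blue(i)])
E
```

```text
scene [(array([227.4,   0.2]), array([218,   0,  20,   2,  25], dtype=int32)), (array([459.5,  13. ]), array([456,   0,   8,  27,  86], dtype=int32)), (array([492.6,  16.7]), array([490,   4,   6,  27,  80], dtype=int32)), (array([591.7,  49.5]), array([583,  47,  18,   6,  63], dtype=int32)), (array([605.5,  51. ]), array([605,  50,   2,   3,   4], dtype=int32)), (array([437.8, 180.3]), array([428, 171,  21,  18, 283], dtype=int32)), (array([423.3, 265.1]), array([415, 258,  18,  13, 122], dtype=int32)), (array([504.9, 314.6]), array([ 451,  281,  109,   69, 3525], dtype=int32)), (array([443. , 298.6]), array([441, 293,   5,  12,  29], dtype=int32)), (array([210.9, 299.1]), array([207, 296,   9,   7,  33], dtype=int32)), (array([615.7, 330.3]), array([ 586,  305,   54,   55, 2024], dtype=int32)), (array([229.9, 308.8]), array([225, 306,  10,   7,  37], dtype=int32))]
top [(array([549.8, 183.4]), array([ 531,  163,   40,   40, 1003], dtype=int32)), (array([460.1, 195.8]), array([ 419,  177,   87,   39, 1985], dtype=int32)), (array([453.4, 262.9]), array([451, 261,   6,   5,  22], dtype=int32)), (array([249.2, 290.6]), array([246, 290,   8,   2,  12], dtype=int32)), (array([270.6, 293.2]), array([267, 292,   8,   3,  12], dtype=int32))]
```

View pics/s0a.png

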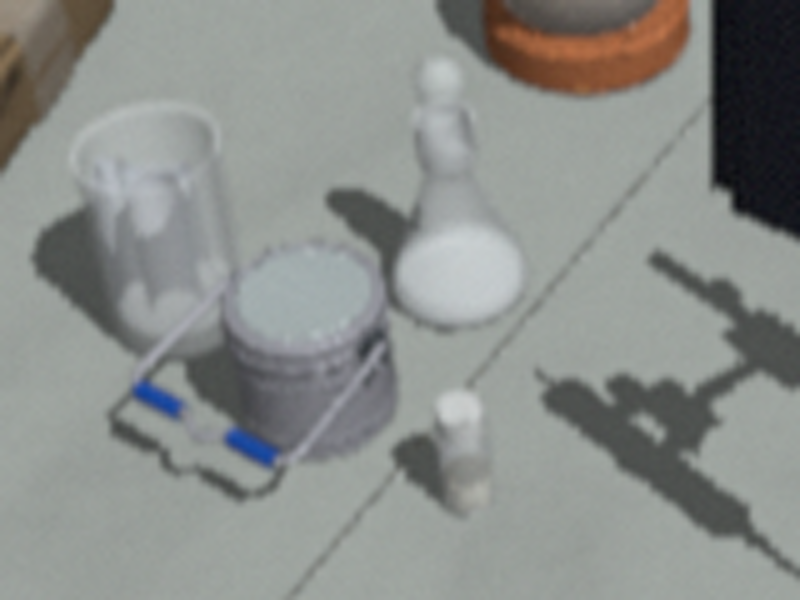

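View pics/t0a.png

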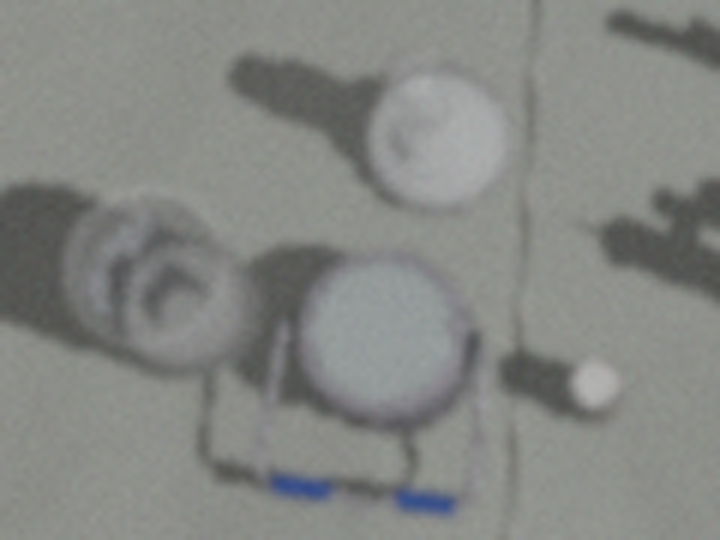

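View pics/s0h.png

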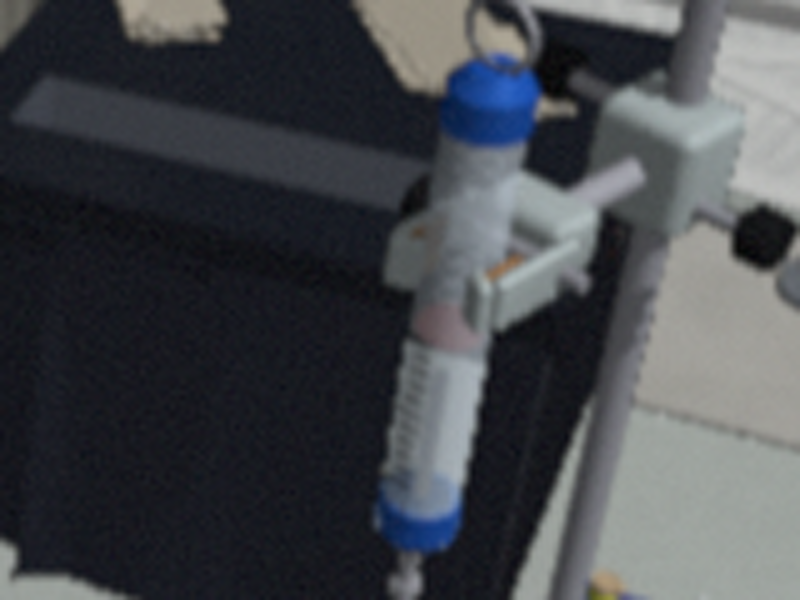

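View pics/s0h2.png

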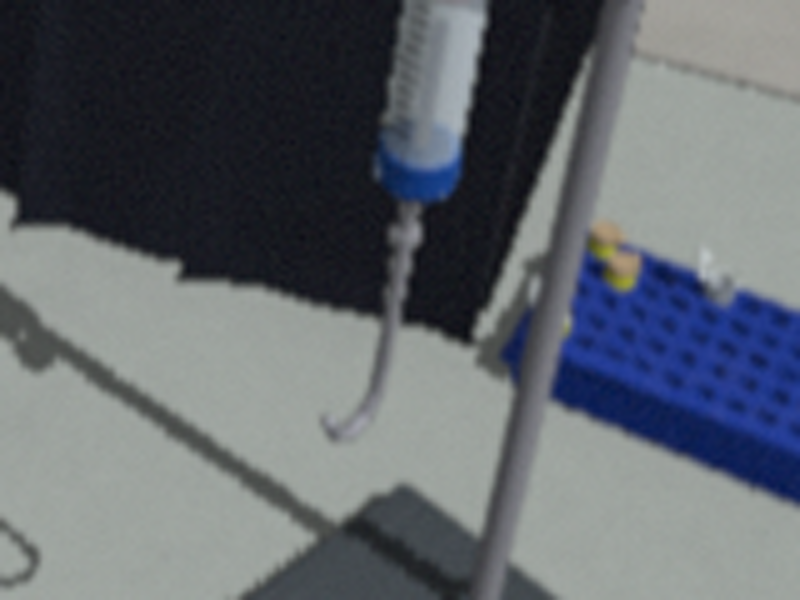

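View pics/t0h.png

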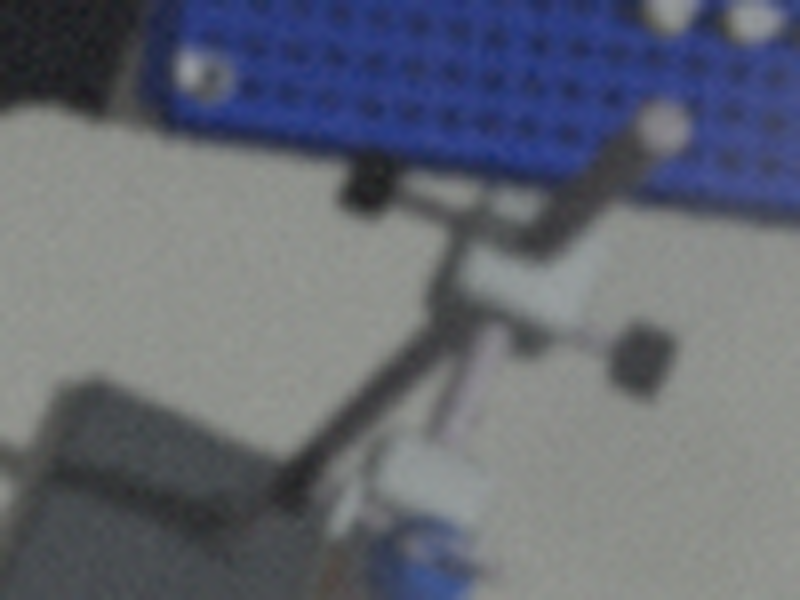

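```bash
python3 - <<'E'
from h import *
T=lambda u,v,z:plane(*ray('top',u,v),z)
S=lambda u,v,z:plane(*ray('scene',u,v),z)
print('lid',T(264.5,265.8,.071),S(241,279,.071))
L=tri([ray('top',249.2,290.6),ray('scene',210.9,299.1)]);R=tri([ray('top',270.6,293.2),ray('scene',229.9,308.8)])
print('sl',L,R, 'z44ctr',T(249.2,290.6,.0485),T(270.6,293.2,.0485),S(210.9,299.1,.0485),S(229.9,308.8,.0485))
print('beaker rim', T(200+160/6,210+285/6,0.053),'vialtop',T(299,274,.058),S(180+458/5,220+408/5,.058),'flask base',T(200+437/6,210+137/6,.02))
print('uppercap',tri([ray('top',453.4,262.9),ray('scene',437.8,180.3)]))
print('cap low scene @z.30',S(423.3,265.1,.300))
print('rod top',T(483,206,.51),S(493,110,.51))
for p in [(412,237)]: print('plate',T(*p,.014))
print('hook scene',S(340+340/5,230+425/5,.2),'bottom')
E
python3 - <<'E'
from h import *
b=cv2.imread('pics/top0.png'); crop(b,370,220,490,330,6,'pics/t0b.png')
a=cv2.imread('pics/scene0.png'); crop(a,350,310,480,430,6,'pics/s0b.png')
E
```

```text
lid [0.5002 0.0974 0.071 ] [0.5   0.098 0.071]
sl (array([0.4383, 0.1355, 0.0477]), [np.float64(0.0005270757263834113), np.float64(0.0005270757263833939)]) (array([0.4334, 0.0808, 0.0489]), [np.float64(0.0007415958758726118), np.float64(0.0007415958758726773)]) z44ctr [0.4386 0.1351 0.0485] [0.434  0.0803 0.0485] [0.4374 0.1353 0.0485] [0.4332 0.0815 0.0485]
beaker rim [0.521 0.198 0.053] vialtop [0.4845 0.0099 0.058 ] [0.4831 0.009  0.058 ] flask base [0.5978 0.0867 0.02  ]
uppercap (array([ 0.459 , -0.2935,  0.4424]), [np.float64(0.0003665731633567504), np.float64(0.00036657316335662985)])
cap low scene @z.30 [ 0.4585 -0.2939  0.3   ]
rod top [ 0.5506 -0.3316  0.51  ] [ 0.5455 -0.3301  0.51  ]
plate [ 0.6017 -0.2842  0.014 ]
hook scene [ 0.4469 -0.2859  0.2   ] bottom
```

View pics/t0b.png

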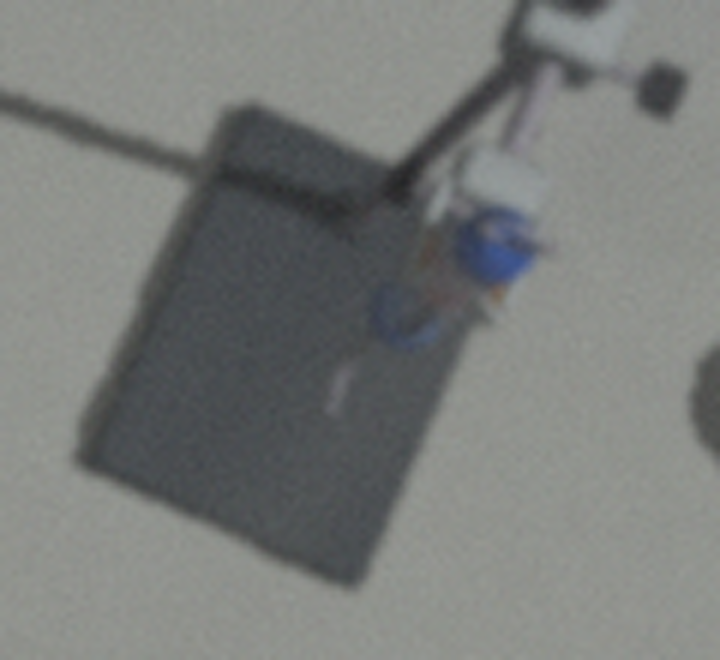

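View pics/s0b.png

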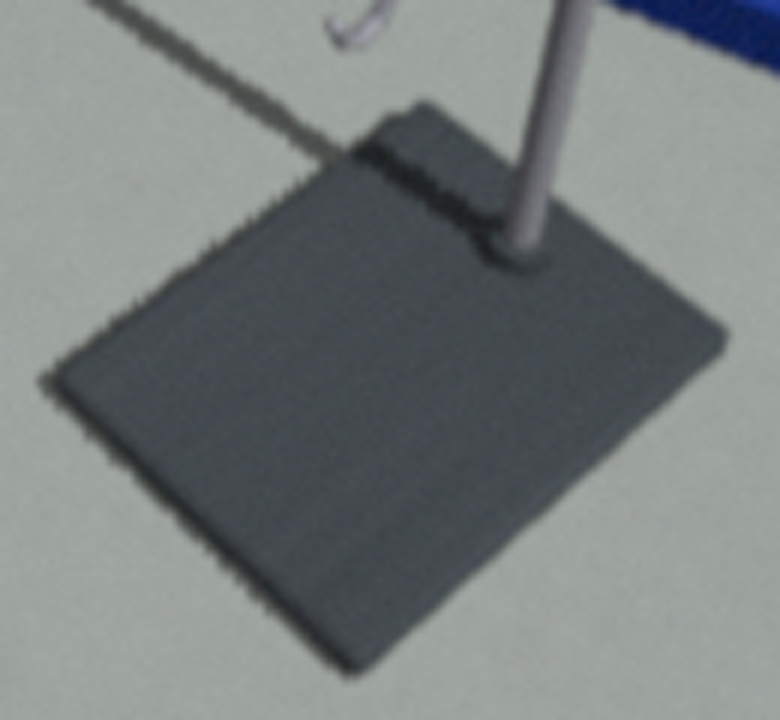

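Estimates: canister ≈(0.500,0.098), yaw about −7°; tube/hook axis ≈(0.459,−0.294), hook x at −22.6°. I'll move over the canister for a close view.

```bash
cat >> h.py <<'E'
def rows(tgt,yawy=None,n=None,grip=-1.0,step=.045,s=None):
    """tgt world TCP, yawy = desired world yaw (deg) of tool y; prints tool rows"""
    s=s or r.state(); p=np.array(s['ee_pos']);R=np.array(s['orientation'])
    y0=np.arctan2(R[1,1],R[0,1]); dy=0 if yawy is None else (np.radians(yawy)-y0+np.pi)%(2*np.pi)-np.pi
    D=np.array(tgt)-p
    n=n or int(max(np.ceil(np.linalg.norm(D)/step),np.ceil(abs(dy)/.14),1))
    out=[]
    for i in range(n):
        a=y0+dy*i/n; ty=np.array([np.cos(a),np.sin(a),0]); tz=np.array([0,0,-1.]); tx=np.cross(ty,tz)
        d=D/n*1000
        out.append([round(float(d@tx),1),round(float(d@ty),1),round(float(d@tz),1),round(-dy/n,3),grip])
    for i in range(0,n,8): print(out[i:i+8])
    print('yaw now',np.degrees(y0))
E
python3 -c "
from h import *
rows([.434,.09,.2],-7)"
```

```text
[[-28.5, -33.2, -0.1, np.float64(0.101), -1.0], [-31.8, -30.2, -0.1, np.float64(0.101), -1.0], [-34.6, -26.8, -0.1, np.float64(0.101), -1.0], [-37.2, -23.2, -0.1, np.float64(0.101), -1.0], [-39.3, -19.3, -0.1, np.float64(0.101), -1.0], [-41.1, -15.2, -0.1, np.float64(0.101), -1.0], [-42.4, -11.0, -0.1, np.float64(0.101), -1.0], [-43.3, -6.6, -0.1, np.float64(0.101), -1.0]]
[[-43.7, -2.2, -0.1, np.float64(0.101), -1.0], [-43.7, 2.3, -0.1, np.float64(0.101), -1.0], [-43.3, 6.7, -0.1, np.float64(0.101), -1.0], [-42.4, 11.0, -0.1, np.float64(0.101), -1.0], [-41.1, 15.2, -0.1, np.float64(0.101), -1.0]]
yaw now 68.52733553551332
```

Request:
send_rows --pt "-28 -33 0 0.1 -1" --pt "-32 -30 0 0.1 -1" --pt "-35 -27 0 0.1 -1" --pt "-37 -23 0 0.1 -1" --pt "-39 -19 0 0.1 -1" --pt "-41 -15 0 0.1 -1" --pt "-42 -11 0 0.1 -1" --pt "-43 -7 0 0.1 -1"

```text
t: 0.95
ee_pos: [0.3584, 0.2908, 0.195]
orientation: [[-0.367, 0.93, -0.005], [0.93, 0.367, -0.001], [0.001, -0.005, -1.0]]
ft_force: [0.8, 0.5, -0.3]
opening: 0.085
```

Request:
send_rows --pt "-44 -2 0 0.1 -1" --pt "-44 2 0 0.1 -1" --pt "-43 7 0 0.1 -1" --pt "-42 11 0 0.1 -1" --pt "-41 15 0 0.1 -1"

```text
t: 1.45
ee_pos: [0.4282, 0.0742, 0.195]
orientation: [[0.144, 0.99, -0.004], [0.99, -0.144, 0.001], [0.001, -0.004, -1.0]]
ft_force: [0.7, -0.3, 0.3]
opening: 0.0851
```

```bash
python3 -c "
from h import *
rows([.434,.09,.2],-7)"
```

```text
[[16.5, 3.5, -5.0, np.float64(-0.022), -1.0]]
yaw now -8.265287966616688
```

```bash
python3 - <<'E'
from h import *
s=r.state(); im=r.get_image('wrist'); cv2.imwrite('pics/w1.png',im)
np.save('s1.npy',np.c_[np.array(s['orientation']),np.array(s['ee_pos'])])
for c,st in blue(im): print(c.round(1),st)
cv2.imwrite('pics/sc1.png',r.get_image('scene'))
print(s['q'])
E
```

```text
[316.3 150.5] [313 137   8  26 144]
[320.  209.9] [316 197   9  27 221]
[590.2 255.5] [581 250  21  12  68]
[510.6 450.4] [509 446   4  10  13]
[508.3 455.8] [507 453   4   7   9]
[512.4 470.9] [498 457  26  23 324]
[-0.8007  0.0715  0.5198  2.1293 -0.0465  0.9543 -0.3993]
```

View pics/w1.png

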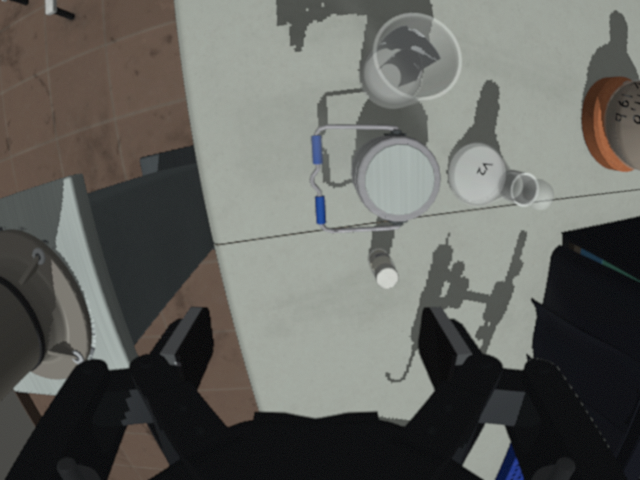

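View pics/sc1.png

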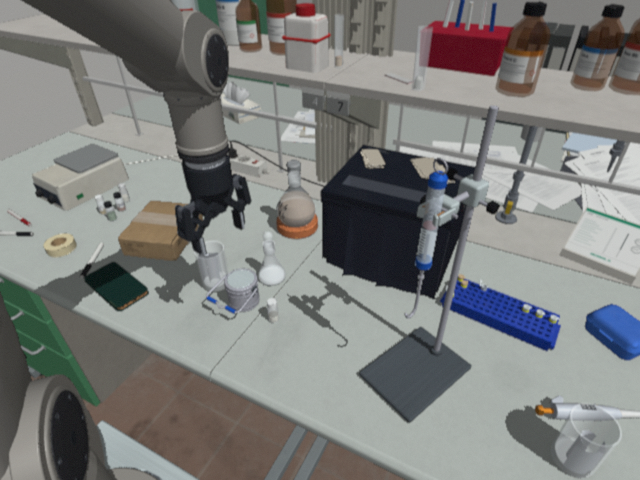

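```bash
python3 - <<'E'
from h import *
s=r.state();print(proj('scene',s['ee_pos']),s['ee_pos'])
W=lambda u,v:ray('wrist',u,v,s)
print('proj can',proj('wrist',[.5,.0977,.071],s),proj('wrist',[.4337,.0808,.0485],s))
l,q=W(316.3,150.5),W(320,209.9)
print('sl',plane(*l,.0487),plane(*q,.0487))
print('lid',plane(*W(398,179),.071),'vial',plane(*W(387,278),.058))
print('beaker rim',plane(*W(417,55),.106),'base', 'flask stopper top',plane(*W(538,192),.137), 'base',plane(*W(477,173),.03))
print(tri([l,ray('top',249.2,290.6),ray('scene',210.9,299.1)]),tri([q,ray('top',270.6,293.2),ray('scene',229.9,308.8)]))
E
```

```text
(np.float64(222.53128716760588), np.float64(258.3866595677603)) [0.429  0.0701 0.1951]
proj can (np.float64(395.9685851143791), np.float64(179.4660573119715)) (np.float64(319.0536976514877), np.float64(205.2807999534059))
sl [0.4386 0.1289 0.0487] [0.4339 0.0766 0.0487]
lid [0.5017 0.0979 0.071 ] vial [0.4857 0.0065 0.058 ]
beaker rim [0.5211 0.1922 0.106 ] base flask stopper top [0.5936 0.0877 0.137 ] base [0.5908 0.0881 0.03  ]
(array([0.4375, 0.1323, 0.0516]), [np.float64(0.0034480472747670265), np.float64(0.0023946868856552428), np.float64(0.0022071999249996884)]) (array([0.433 , 0.079 , 0.0515]), [np.float64(0.002025675351852931), np.float64(0.0011392455447124512), np.float64(0.0018425234578921092)])
```

Wrist view agrees (sleeves at wrist px (316,150)/(320,210), lid centre (398,179)). Go above the right sleeve with the fingers part closed.

```bash
python3 -c "
from h import *
print(np.load('s1.npy')[:,3])
rows([.4337,.0805,.1],-6,grip=.3,step=.03)"
```

```text
[0.4282 0.0742 0.195 ]
[[2.7, 0.8, 23.8, np.float64(-0.012), 0.3], [2.7, 0.8, 23.8, np.float64(-0.012), 0.3], [2.7, 0.8, 23.8, np.float64(-0.012), 0.3], [2.7, 0.9, 23.8, np.float64(-0.012), 0.3]]
yaw now -8.713320775631843
```

Request:
send_rows --pt "2.7 0.8 24 -0.012 0.3" --pt "2.7 0.8 24 -0.012 0.3" --pt "2.7 0.8 24 -0.012 0.3" --pt "2.7 0.9 24 -0.012 0.3" --pt "0 0 0 0 0.3" --pt "0 0 0 0 0.3" --force 20

```text
t: 2.15
ee_pos: [0.4343, 0.0822, 0.0972]
orientation: [[0.101, 0.995, -0.002], [0.995, -0.101, 0.002], [0.002, -0.002, -1.0]]
ft_force: [0.2, 0.3, -0.0]
opening: 0.0303
```

```bash
python3 - <<'E'
from h import *
im=r.get_image('wrist'); s=r.state(); cv2.imwrite('pics/w2.png',im)
for c,st in blue(im): print(c.round(1),st)
l=[c for c,st in blue(im)][:2]
print([plane(*ray('wrist',*c,s),.0487) for c in l], s['ee_pos'],s['opening'])
rows([.4337,.0805,.036],-6,grip=.3,step=.02)
E
```

```text
[312.3 179.6] [306 157  13  35 285]
[313.1 255.4] [307 237  13  38 450]
[631.4 307.8] [624 301  16  15  93]
[array([0.4375, 0.1292, 0.0487]), array([0.433 , 0.081 , 0.0487])] [0.4343 0.0823 0.0973] 0.029575717614581932
[[-0.5, -0.1, 15.3, np.float64(0.001), 0.3], [-0.5, -0.1, 15.3, np.float64(0.001), 0.3], [-0.5, -0.1, 15.3, np.float64(0.001), 0.3], [-0.5, -0.1, 15.3, np.float64(0.001), 0.3]]
yaw now -5.80944825433878
```

View pics/w2.png

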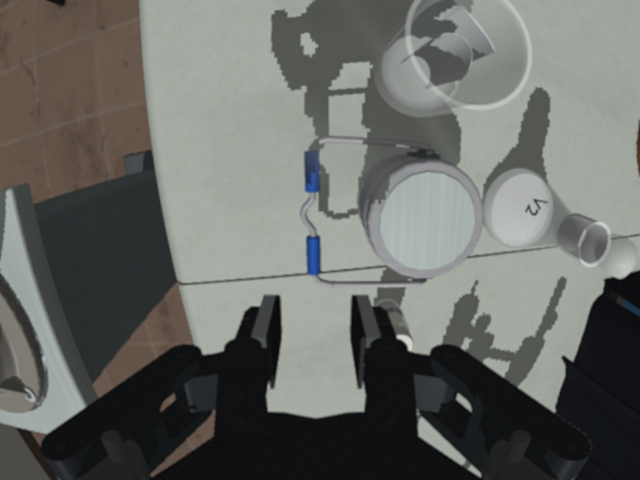

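Request:
send_rows --pt "-0.5 -0.5 15 0 0.3" --pt "-0.5 -0.5 15 0 0.3" --pt "0 0 15 0 0.3" --pt "0 0 15 0 0.3" --pt "0 0 0 0 0.3"

```text
t: 2.7
ee_pos: [0.4384, 0.0848, 0.0422]
orientation: [[0.1, 0.995, 0.01], [0.995, -0.1, 0.01], [0.011, 0.009, -1.0]]
ft_force: [-0.3, -0.3, -0.4]
opening: 0.0297
```

```bash
python3 - <<'E'
from h import *
cv2.imwrite('pics/w3.png',r.get_image('wrist')); s=r.state();print(s['ee_pos'],s['q'],s['ft_force'])
rows([.434,.0805,.036],-6,grip=.3,step=.02)
E
```

```text
[0.4391 0.0848 0.043 ] [-0.6819  0.364   0.4246  2.2473 -0.2899  0.5656 -0.1379] [ 0.6084 -0.1218  0.7881]
[[-4.8, -4.7, 7.0, np.float64(0.004), 0.3]]
yaw now -5.760964584788666
```

View pics/w3.png

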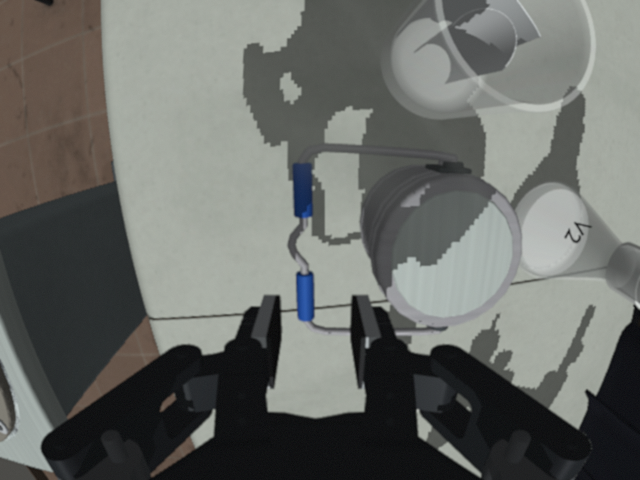

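Request:
send_rows --pt "-4 -4.5 6 0 0.3" --pt "0 0 0 0 0.3"

```text
t: 2.95
ee_pos: [0.4353, 0.0817, 0.0386]
orientation: [[0.1, 0.995, 0.014], [0.995, -0.1, 0.012], [0.013, 0.013, -1.0]]
ft_force: [-0.7, -0.6, -0.1]
opening: 0.03
```

```bash
python3 - <<'E'
from h import *
s=r.state();print(s['ee_pos'],s['orientation'][:,2],s['q'])
rows([.434,.0805,.036],-6,grip=.3,step=.02)
E
```

```text
[0.4353 0.0817 0.0386] [ 0.0141  0.0119 -0.9998] [-0.6728  0.3655  0.4186  2.2613 -0.2981  0.5467 -0.1252]
[[-1.4, -1.2, 2.6, np.float64(0.004), 0.3]]
yaw now -5.754586141670779
```

Request:
send_rows --pt "-1 -1.5 3 0 0.6" --pt "0 0 0 0 1" --pt "0 0 0 0 1" --pt "0 0 0 0 1" --pt "0 0 0 0 1" --force 20

```text
t: 3.45
ee_pos: [0.4347, 0.0813, 0.0369]
orientation: [[0.1, 0.995, 0.017], [0.995, -0.1, 0.013], [0.015, 0.015, -1.0]]
ft_force: [-0.2, -0.1, 0.0]
opening: -0.0001
```

```bash
python3 - <<'E'
from h import *
s=r.state();print(s['ee_pos'],s['opening'],s['ft_force'])
cv2.imwrite('pics/w4.png',r.get_image('wrist'))
E
```

```text
[0.4347 0.0813 0.0369] -5.309803554024495e-05 [-0.1969 -0.1452  0.0412]
```

View pics/w4.png

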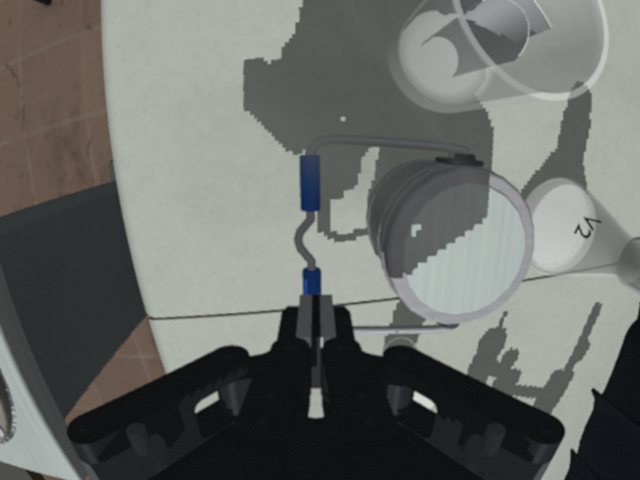

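```bash
python3 - <<'E'
from h import *
s=r.state();p=s['ee_pos']
print(proj('wrist',p,s), 'sleeve', proj('wrist',[.4337,.0805,.0487],s),proj('wrist',[.4337,.068,.0487],s),proj('wrist',[.4337,.093,.0487],s))
im=r.get_image('scene'); crop(im,170,230,290,320,6,'pics/s5.png')
im=r.get_image('top'); crop(im,200,210,320,300,6,'pics/t5.png')
E
```

```text
(np.float64(314.594168659125), np.float64(283.5813161634892)) sleeve (np.float64(313.0752661446768), np.float64(294.5321313029086)) (np.float64(315.67342014490833), np.float64(317.17071646759626)) (np.float64(310.34828750542783), np.float64(270.574718247476))
```

View pics/s5.png

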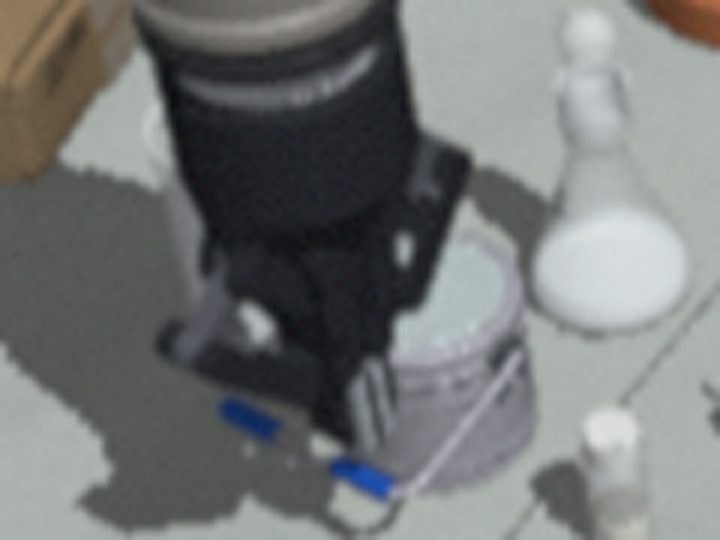

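```bash
python3 - <<'E'
from h import *
s=r.state();p=s['ee_pos'];R=s['orientation']
for k in(0,-10,-15,-20,-25): print(k,proj('wrist',p+R@[.011,0,k/1e3],s),proj('scene',p+R@[0,0,k/1e3]))
print('crop tip scene px',170+355/6,230+445/6, 'at fingers left bottom', proj('scene',[.434,.0805,.0487]))
im=cv2.imread('pics/w4.png'); crop(im,240,220,400,340,5,'pics/w4c.png')
E
```

```text
0 (np.float64(314.5658685270069), np.float64(263.52350004547867)) (np.float64(231.21024485502343), np.float64(312.2078344222282))
-10 (np.float64(314.51211396452777), np.float64(270.7866663723257)) (np.float64(230.55721720020122), np.float64(309.0236679651442))
-15 (np.float64(314.48315168168705), np.float64(274.71147010988307)) (np.float64(230.22732313404236), np.float64(307.41510267377066))
-20 (np.float64(314.452661213309), np.float64(278.8521450527612)) (np.float64(229.89514436192422), np.float64(305.79539714350216))
-25 (np.float64(314.4205268306102), np.float64(283.22588656171337)) (np.float64(229.560657067022), np.float64(304.16443524336887))
crop tip scene px 229.16666666666666 304.1666666666667 at fingers left bottom (np.float64(230.52700427660554), np.float64(308.6369755145864))
```

View pics/w4c.png

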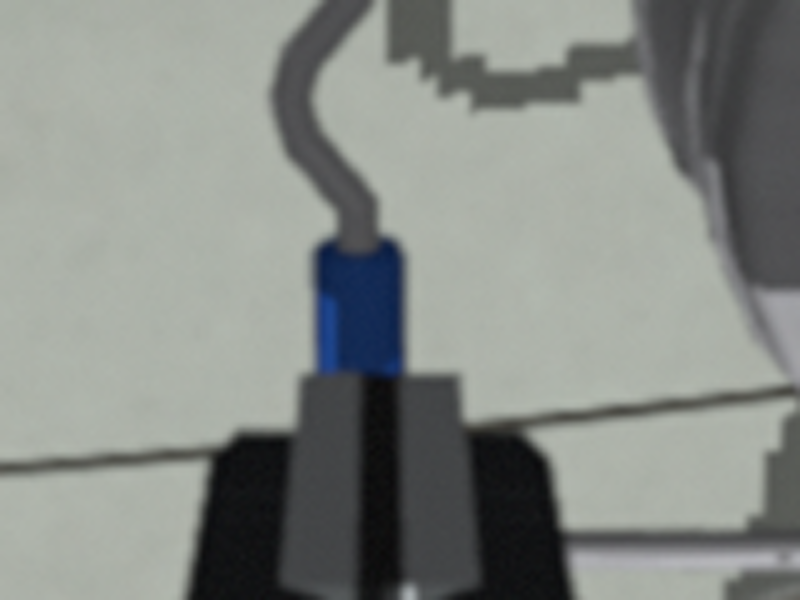

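View pics/t5.png

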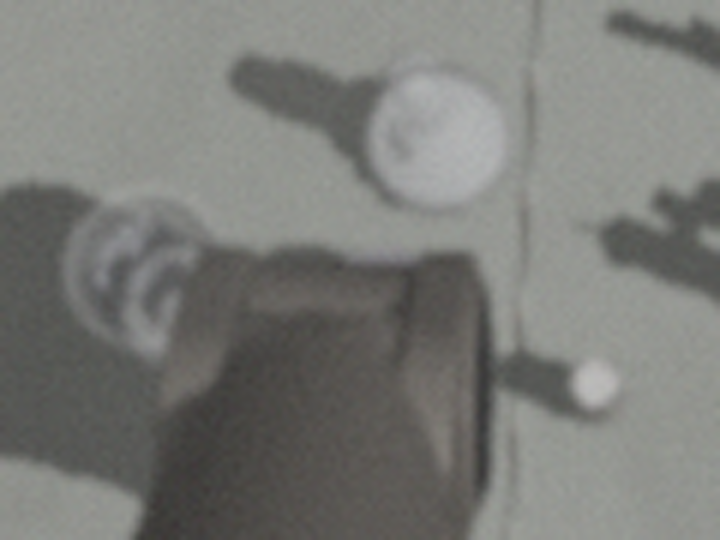

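The shut fingers read 0 mm opening, and both views put the fingertips above the sleeve (~20 mm higher than the nominal TCP). Reopen, go lower, regrip.

Request:
send_rows --pt "0 0 0 0 0.3" --pt "0 0 0 0 0.3" --pt "0 0 0 0 0.3" --pt "0 0 9 0 0.3" --pt "0 0 9 0 0.3" --pt "0 0 0 0 0.3"

```text
t: 4.2
ee_pos: [0.435, 0.0817, 0.0172]
orientation: [[0.1, 0.995, 0.017], [0.995, -0.1, 0.013], [0.015, 0.015, -1.0]]
ft_force: [-0.7, 0.2, 0.5]
opening: 0.0296
```

```bash
python3 - <<'E'
from h import *
cv2.imwrite('pics/w6.png',r.get_image('wrist'))
im=r.get_image('scene'); crop(im,170,230,290,320,6,'pics/s6.png')
s=r.state();print(s['ee_pos'],s['opening'],s['ft_force'],s['q'])
E
```

```text
[0.4354 0.0817 0.0179] 0.030196127035886464 [-0.1192 -0.3427  0.3861] [-0.641   0.4064  0.384   2.2727 -0.3368  0.492  -0.0899]
```

View pics/w6.png

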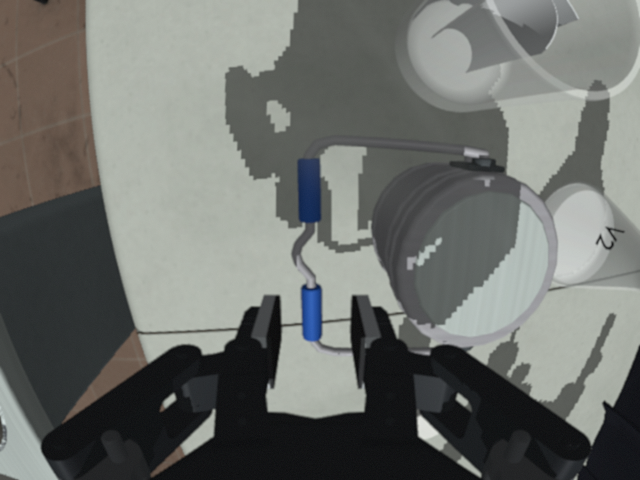

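View pics/s6.png

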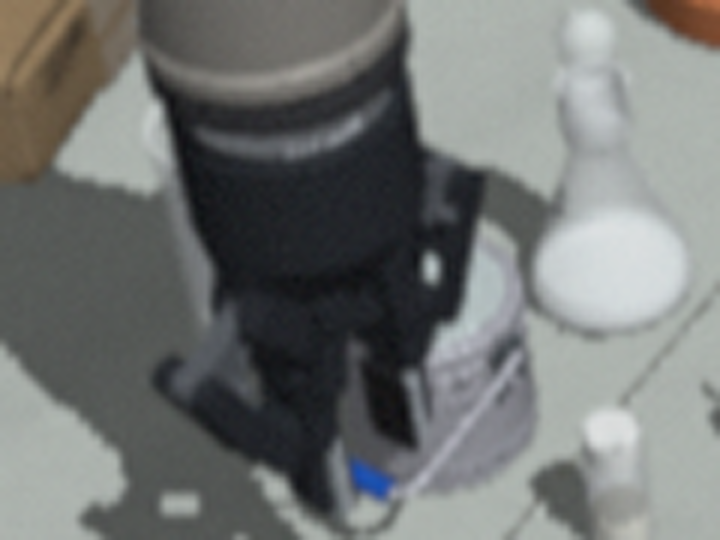

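Fingers now straddle the sleeve (blue between the pads). Close.

Request:
send_rows --pt "-0.5 -1 0 0 0.7" --pt "0 0 0 0 1" --pt "0 0 0 0 1" --pt "0 0 0 0 1" --force 20

```text
t: 4.7
ee_pos: [0.434, 0.0811, 0.0181]
orientation: [[0.1, 0.995, 0.017], [0.995, -0.1, 0.014], [0.015, 0.016, -1.0]]
ft_force: [-0.3, 0.3, -1.2]
opening: 0.0066
```

```bash
python3 - <<'E'
from h import *
cv2.imwrite('pics/w7.png',r.get_image('wrist'))
s=r.state();print(s['ee_pos'],s['opening'],s['ft_force'])
E
```

```text
[0.434  0.0811 0.0181] 0.006240956432254239 [-0.4658  0.5723 -0.4921]
```

View pics/w7.png

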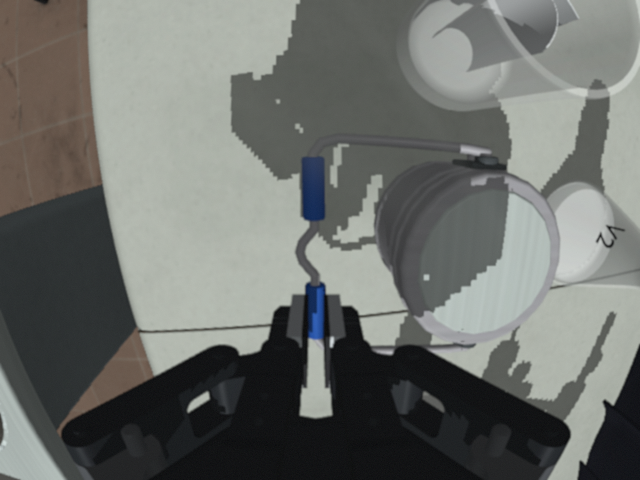

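```bash
python3 - <<'E'
import numpy as np
ph=np.radians(np.arange(-10,91,6.25)); 
for i in range(16): print(round(68*(np.cos(ph[i])-np.cos(ph[i+1])),1),round(-68*(np.sin(ph[i+1])-np.sin(ph[i])),1))
E
```

```text
-0.9 -7.4
-0.1 -7.4
0.7 -7.4
1.5 -7.3
2.3 -7.0
3.1 -6.8
3.8 -6.4
4.4 -5.9
5.1 -5.4
5.6 -4.8
6.1 -4.2
6.5 -3.5
6.9 -2.8
7.1 -2.0
7.3 -1.2
7.4 -0.4
```

Request:
send_rows --pt "0 -0.9 -7.4 0 1" --pt "0 -0.1 -7.4 0 1" --pt "0 0.7 -7.4 0 1" --pt "0 1.5 -7.3 0 1" --force 20

```text
t: 5.15
ee_pos: [0.4348, 0.0805, 0.0498]
orientation: [[0.1, 0.995, 0.017], [0.995, -0.101, 0.014], [0.015, 0.016, -1.0]]
ft_force: [-0.1, 0.2, 0.1]
opening: -0.0001
```

```bash
python3 - <<'E'
from h import *
cv2.imwrite('pics/w8.png',r.get_image('wrist'))
s=r.state();print(s['ee_pos'],s['opening'],s['ft_force'])
E
```

```text
[0.436  0.0807 0.0508] -5.665233278211204e-05 [ 0.4021 -0.1397  0.7398]
```

View pics/w8.png

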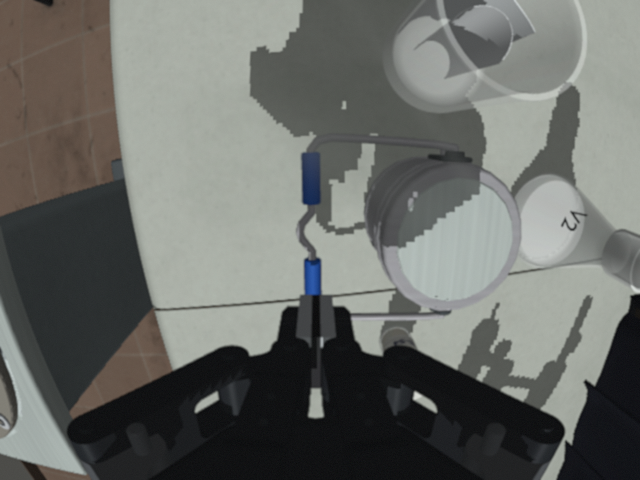

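The sleeve slipped out: the tips had only caught its upper part (6.4 mm chord of 9). The real tips are ~30 mm above the reported TCP. Go about 15 mm deeper.

```bash
python3 - <<'E'
from h import *
s=r.state();print(s['ee_pos'])
rows([.4335,.0805,.016],-6,grip=.3,step=.01)
E
```

```text
[0.436  0.0807 0.0508]
[[-0.1, -0.6, 8.7, np.float64(0.001), 0.3], [-0.1, -0.6, 8.7, np.float64(0.001), 0.3], [-0.1, -0.6, 8.7, np.float64(0.001), 0.3], [-0.1, -0.6, 8.7, np.float64(0.001), 0.3]]
yaw now -5.796698051702831
```

Request:
send_rows --pt "0 0 0 0 0.3" --pt "0 -0.6 0 0 0.3" --pt "0 -0.6 9 0 0.3" --pt "0 -0.6 9 0 0.3" --pt "0 -0.6 9 0 0.3" --pt "0 0 9 0 0.3" --pt "0 0 5 0 0.3"

```text
t: 5.9
ee_pos: [0.434, 0.0818, 0.0064]
orientation: [[0.1, 0.995, 0.019], [0.995, -0.1, 0.015], [0.016, 0.018, -1.0]]
ft_force: [-0.7, 0.3, 0.1]
opening: 0.0297
```

Request:
send_rows --pt "0 0 4 0 0.3" --pt "0 0 4 0 0.3" --pt "0 0 0 0 0.3"

```text
t: 6.2
ee_pos: [0.4333, 0.0814, -0.0037]
orientation: [[0.101, 0.995, 0.017], [0.995, -0.101, 0.013], [0.015, 0.015, -1.0]]
ft_force: [-0.1, -0.0, -0.0]
opening: 0.0302
```

```bash
python3 - <<'E'
from h import *
cv2.imwrite('pics/w9.png',r.get_image('wrist'))
im=r.get_image('scene'); crop(im,170,230,290,320,6,'pics/s9.png')
s=r.state();print(s['ee_pos'],s['opening'],s['ft_force'],s['q'])
E
```

```text
[ 0.4337  0.0815 -0.0032] 0.029950005829898305 [-0.0917 -0.897  -0.1577] [-0.6103  0.4487  0.3479  2.2831 -0.375   0.4394 -0.0566]
```

View pics/w9.png

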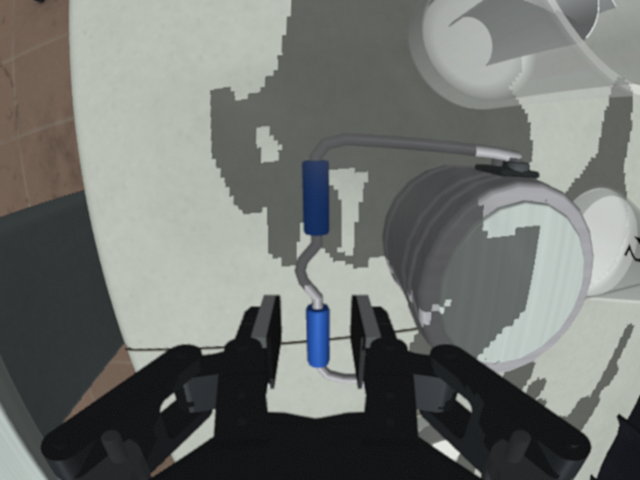

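View pics/s9.png

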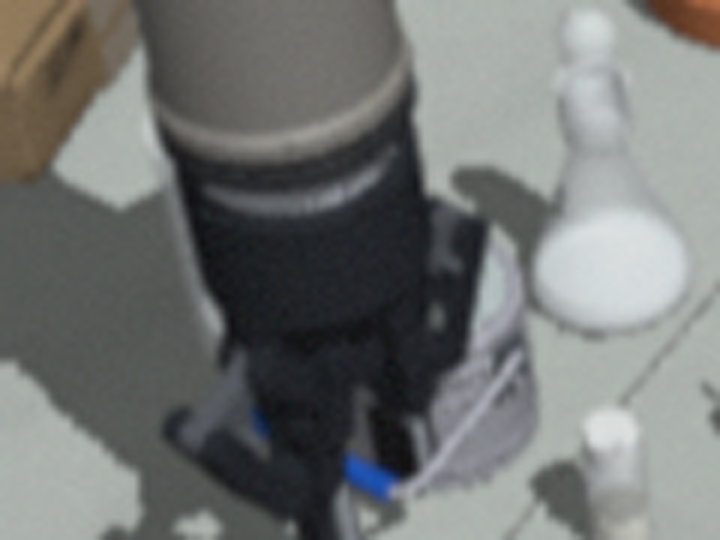

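Request:
send_rows --pt "0 0 0 0 0.6" --pt "0 0 0 0 1" --pt "0 0 0 0 1" --pt "0 0 0 0 1" --force 25

```text
t: 6.7
ee_pos: [0.434, 0.0819, -0.0024]
orientation: [[0.1, 0.995, 0.019], [0.995, -0.1, 0.015], [0.016, 0.017, -1.0]]
ft_force: [0.4, -0.0, -0.9]
opening: 0.008
```

```bash
python3 - <<'E'
from h import *
cv2.imwrite('pics/w10.png',r.get_image('wrist'))
s=r.state();print(s['ee_pos'],s['opening'],s['ft_force'])
E
```

```text
[ 0.4341  0.0819 -0.0024] 0.007768366348578456 [-0.6327 -0.8263 -1.007 ]
```

View pics/w10.png

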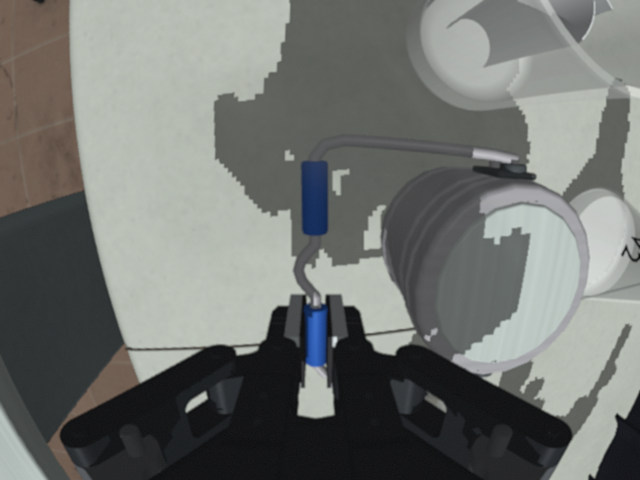

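Grip now 7.8 mm on the sleeve. Start the arc.

Request:
send_rows --pt "0 -0.9 -7.4 0 1" --pt "0 -0.1 -7.4 0 1" --pt "0 0.7 -7.4 0 1" --pt "0 1.5 -7.3 0 1" --force 30

```text
t: 7.15
ee_pos: [0.4332, 0.0808, 0.0286]
orientation: [[0.101, 0.995, 0.016], [0.995, -0.101, 0.014], [0.015, 0.014, -1.0]]
ft_force: [-0.1, -0.3, -2.3]
opening: 0.0078
```

```bash
python3 - <<'E'
from h import *
cv2.imwrite('pics/w11.png',r.get_image('wrist'))
s=r.state();print(s['ee_pos'],s['opening'],s['ft_force'])
E
```

```text
[0.4342 0.081  0.0296] 0.00806528054697695 [ 0.072   0.5945 -0.8287]
```

View pics/w11.png

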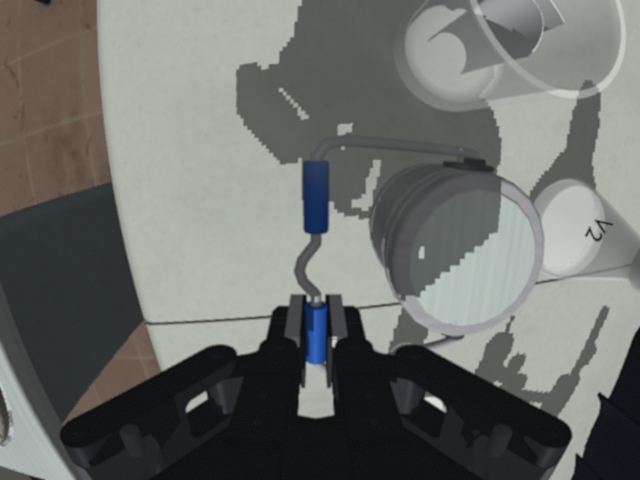

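Request:
send_rows --pt "0 3 -7 0 1" --pt "0 3.5 -6.8 0 1" --pt "0 3.8 -6.4 0 1" --pt "0 4.4 -5.9 0 1" --pt "0 5.1 -5.4 0 1" --pt "0 5.6 -4.8 0 1"

```text
t: 7.8
ee_pos: [0.4599, 0.0775, 0.0695]
orientation: [[0.1, 0.995, 0.017], [0.995, -0.101, 0.014], [0.016, 0.015, -1.0]]
ft_force: [0.1, -0.1, -4.9]
opening: 0.0077
```

```bash
python3 - <<'E'
from h import *
s=r.state();print(s['ee_pos'],s['opening'],s['ft_force'])
im=r.get_image('scene'); crop(im,170,210,290,300,6,'pics/s12.png')
E
```

```text
[0.4599 0.0775 0.0695] 0.007693865315920443 [ 0.1449 -0.1274 -4.9138]
```

View pics/s12.png

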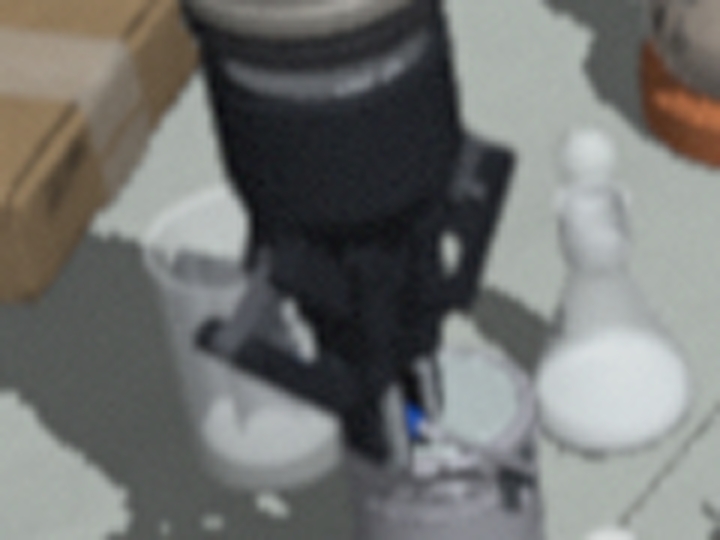

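Upward pull −4.9 N: radius slightly overshot; correct by moving in horizontally.

Request:
send_rows --pt "0 6 2 0 1" --pt "0 6 1 0 1" --pt "0 6 -1 0 1"

```text
t: 8.15
ee_pos: [0.4805, 0.0753, 0.0689]
orientation: [[0.101, 0.995, 0.018], [0.995, -0.101, 0.015], [0.017, 0.017, -1.0]]
ft_force: [-0.9, -0.6, 0.0]
opening: 0.0079
```

```bash
python3 - <<'E'
from h import *
s=r.state();print(s['ee_pos'],s['opening'],s['ft_force'])
im=r.get_image('scene'); crop(im,170,210,290,300,6,'pics/s13.png')
cv2.imwrite('pics/w13.png',r.get_image('wrist'))
E
```

```text
[0.4805 0.0753 0.0689] 0.007918196021989475 [-0.9137 -0.5989  0.0044]
```

View pics/s13.png

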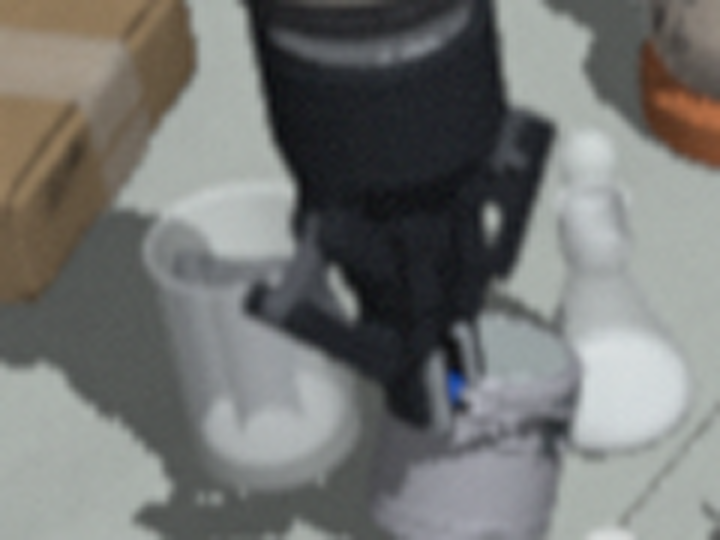

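View pics/w13.png

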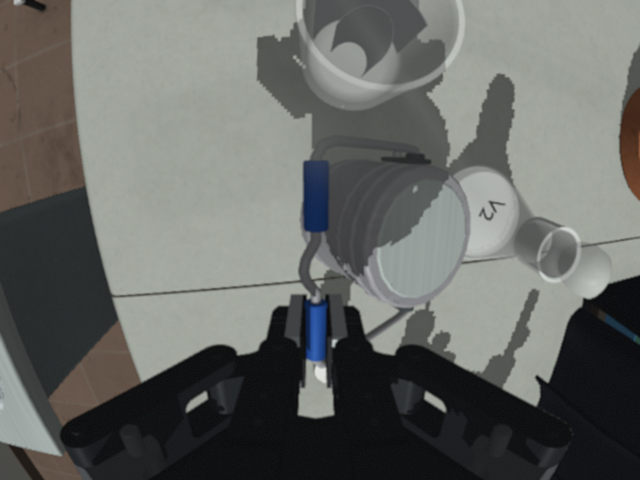

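```bash
python3 - <<'E'
from h import *
im=r.get_image('scene'); crop(im,190,210,320,330,6,'pics/s14.png')
for X in ([.5,.0977,.071],[.5,.0977,0],[.5978,.0867,0]): print(X,(np.array(proj('scene',X))-[190,210])*6)
E
```

```text
[0.5, 0.0977, 0.071] [306.7189 414.2951]
[0.5, 0.0977, 0] [329.8207 550.5729]
[0.5978, 0.0867, 0] [493.1488 403.1489]
```

View pics/s14.png

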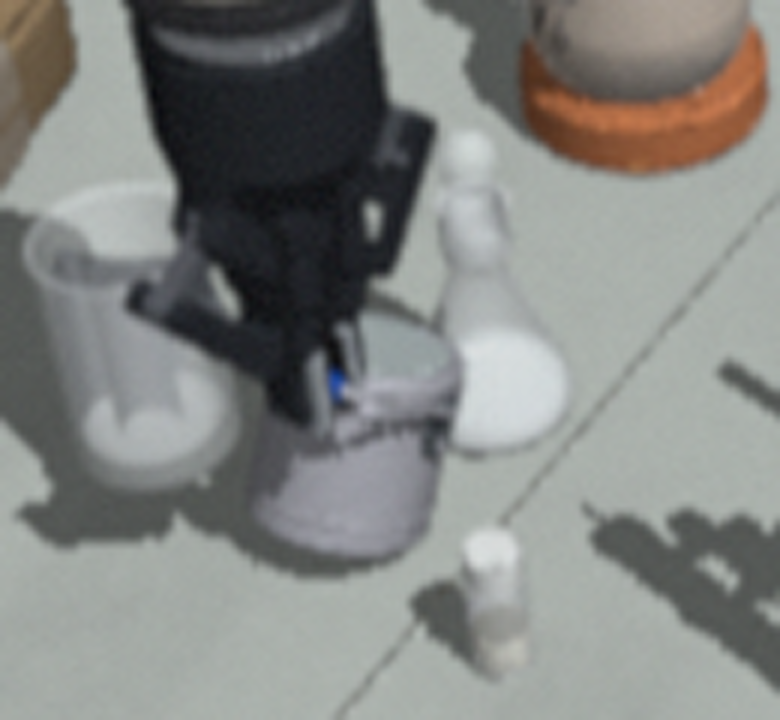

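The canister is tilting top-away because the clamped sleeve can't turn in the pads. Back up, then loosen and push with a loose cage instead.

Request:
send_rows --pt "0 -5 0 0 1" --pt "0 -5 0 0 1" --pt "0 -4 1 0 1"

```text
t: 8.6
ee_pos: [0.4649, 0.0769, 0.067]
orientation: [[0.101, 0.995, 0.017], [0.995, -0.101, 0.014], [0.016, 0.016, -1.0]]
ft_force: [-0.6, 0.2, -1.3]
opening: 0.0077
```

```bash
python3 - <<'E'
from h import *
im=r.get_image('scene'); crop(im,190,210,320,330,6,'pics/s15.png')
s=r.state();print(s['ee_pos'],s['opening'],s['ft_force'])
E
```

```text
[0.4637 0.0769 0.0667] 0.007645801828977133 [-2.5631 -1.0787  0.232 ]
```

View pics/s15.png

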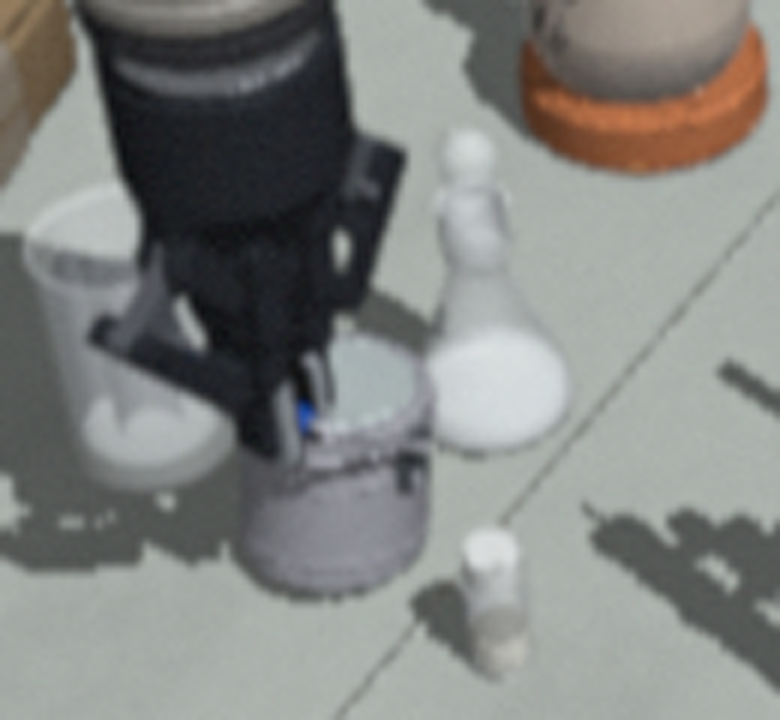

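Request:
send_rows --pt "0 0 0 0 0.65" --pt "0 0 0 0 0.65" --pt "0 0 0 0 0.65"

```text
t: 8.95
ee_pos: [0.4636, 0.0773, 0.0669]
orientation: [[0.1, 0.995, 0.017], [0.995, -0.101, 0.015], [0.016, 0.015, -1.0]]
ft_force: [-0.5, 0.2, 0.0]
opening: 0.015
```

```bash
python3 - <<'E'
from h import *
im=r.get_image('scene'); crop(im,190,210,320,330,6,'pics/s16.png')
cv2.imwrite('pics/w16.png',r.get_image('wrist'))
s=r.state();print(s['ee_pos'],s['opening'],s['ft_force'])
E
```

```text
[0.4636 0.0773 0.0669] 0.014935255849664915 [-0.1174 -0.2574  0.3889]
```

View pics/s16.png

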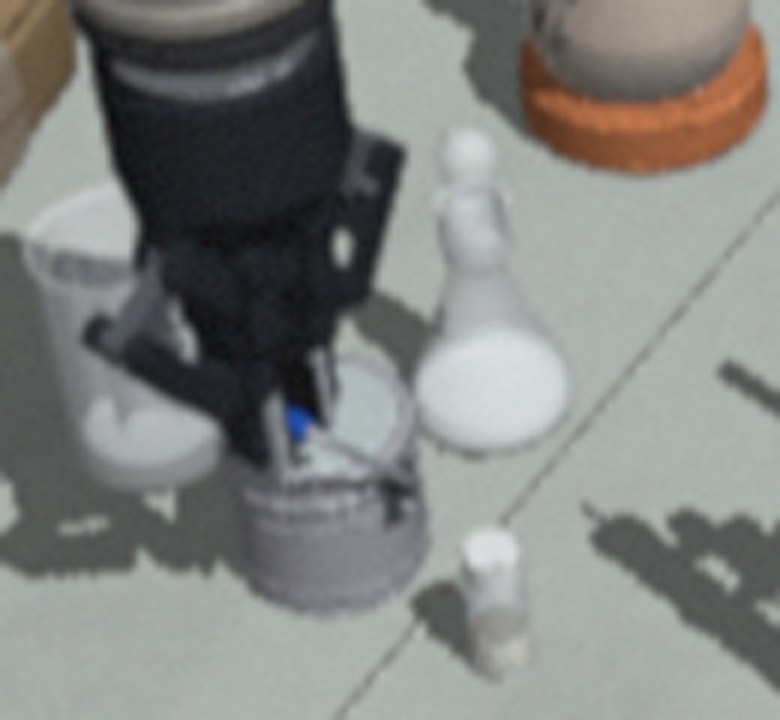

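View pics/w16.png

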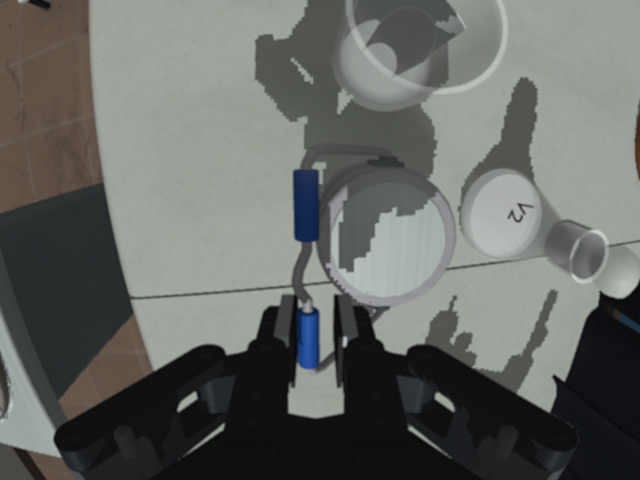

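Level again, bail at ~55° and caged between the fingers. Push it upright without clamping.

Request:
send_rows --pt "0 7 -3 0 0.65" --pt "0 7 -3 0 0.65" --pt "0 7 -2 0 0.65" --pt "0 7 -1 0 0.65" --pt "0 4 0 0 0.65" --pt "0 0 0 0 0.65"

```text
t: 9.65
ee_pos: [0.5004, 0.0737, 0.0779]
orientation: [[0.101, 0.995, 0.02], [0.995, -0.101, 0.015], [0.017, 0.018, -1.0]]
ft_force: [0.0, -0.3, -0.8]
opening: 0.0151
```

```bash
python3 - <<'E'
from h import *
im=r.get_image('scene'); crop(im,190,210,320,330,6,'pics/s17.png')
cv2.imwrite('pics/w17.png',r.get_image('wrist'))
s=r.state();print(s['ee_pos'],s['opening'],s['ft_force'])
E
```

```text
[0.4996 0.0737 0.0777] 0.014884787125746502 [ 0.3891 -0.2768  0.0372]
```

View pics/s17.png

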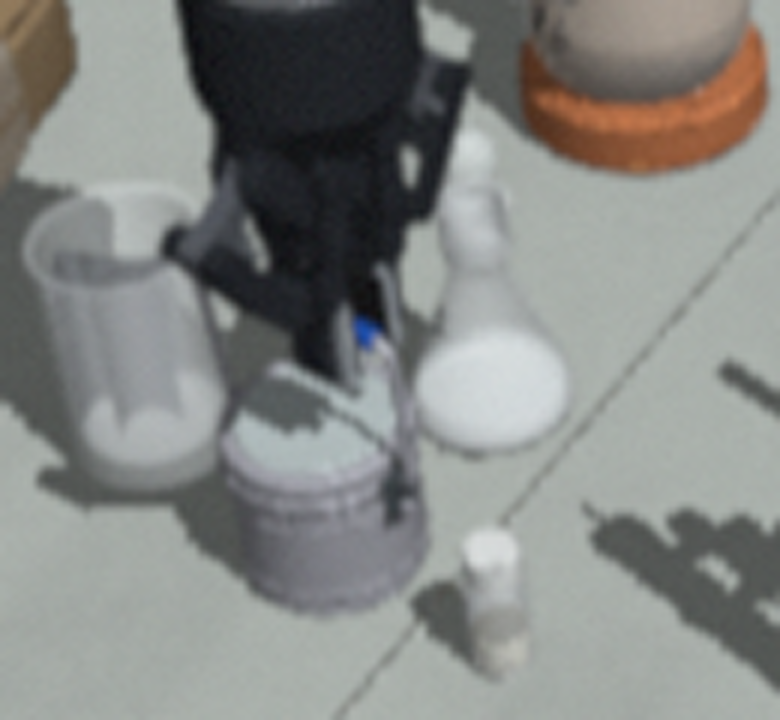

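View pics/w17.png

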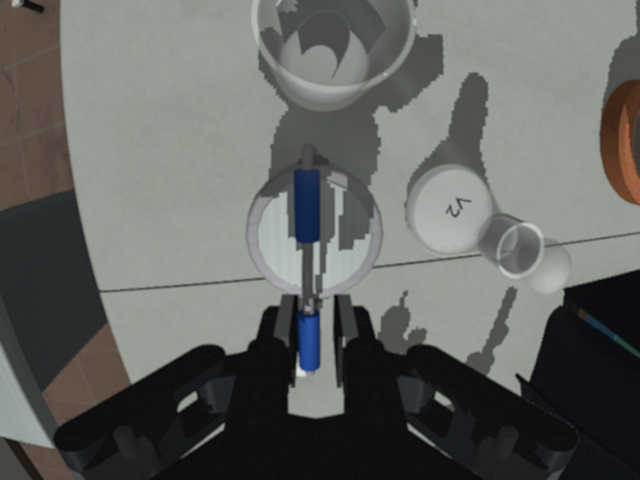

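Bail now upright in both views; check the angle numerically.

```bash
python3 - <<'E'
from h import *
s=r.state()
a=plane(*ray('wrist',307,205,s),.1285);b=plane(*ray('wrist',309,341,s),.1285);c=plane(*ray('wrist',315,229,s),.071)
print(a,b,c); d=(a-b)/np.linalg.norm(a-b); print('yaw',np.degrees(np.arctan2(-d[0],d[1]))); x=np.array([d[1],-d[0]]); print('sleeve x offset',((a+b)/2-c)[:2]@x)
print('tips', [proj('wrist',s['ee_pos']+s['orientation']@[0.011,0,-k/1e3],s) for k in(0,20,32)])
print('lid from scene',plane(*ray('scene',190+315/6,210+415/6),.071))
E
```

```text
[0.5014 0.1238 0.1285] [0.4963 0.0704 0.1285] [0.5027 0.1007 0.071 ]
yaw -5.417136955277851
sleeve x offset -0.0034870543140501733
tips [(np.float64(314.5619089523734), np.float64(263.52782193310543)), (np.float64(314.4483081928011), np.float64(278.8570661187724)), (np.float64(314.3679025946482), np.float64(289.7824233803761))]
lid from scene [0.5011 0.0948 0.071 ]
```

```bash
python3 - <<'E'
from h import *
c=r.get_calibration('scene');f=240/np.tan(np.radians(c['fovy'])/2)
for z in (.05,.1,.12,.14,.16,.18,.2,.22,.25):
    X=np.array([.4337,.0815,z]);d=(np.array(c['R'])@X+c['t'])[2]
    u=proj('scene',X); print(z,np.round((np.array(u)-[170,230])*6), 'mm per crop px',1000*d/f/6)
E
```

```text
0.05 [360. 469.] mm per crop px 0.3497784923568618
0.1 [339. 367.] mm per crop px 0.33803228958443315
0.12 [330. 324.] mm per crop px 0.3333338084754616
0.14 [322. 280.] mm per crop px 0.3286353273664902
0.16 [312. 234.] mm per crop px 0.32393684625751873
0.18 [303. 187.] mm per crop px 0.3192383651485473
0.2 [293. 139.] mm per crop px 0.31453988403957583
0.22 [283.  90.] mm per crop px 0.30984140293060436
0.25 [267.  12.] mm per crop px 0.3027936812671472
```

Bail ≈87° from level (joint ≈1.7), canister standing. Now clamp the sleeve firmly and lift.

Request:
send_rows --pt "0 -2 0 0 1" --pt "0 0 0 0 1" --pt "0 0 0 0 1" --pt "0 0 0 0 1" --force 80

```text
t: 10.15
ee_pos: [0.4976, 0.0738, 0.0779]
orientation: [[0.101, 0.995, 0.02], [0.995, -0.101, 0.015], [0.017, 0.019, -1.0]]
ft_force: [1.9, -0.7, -0.9]
opening: 0.0063
```

Request:
send_rows --pt "0 0 -6 0 1" --pt "0 0 -12 0 1" --pt "0 0 -12 0 1"

```text
t: 10.45
ee_pos: [0.4933, 0.0727, 0.1073]
orientation: [[0.1, 0.995, 0.013], [0.995, -0.101, 0.013], [0.014, 0.011, -1.0]]
ft_force: [0.7, 0.3, -3.3]
opening: 0.0061
```

```bash
python3 - <<'E'
from h import *
im=r.get_image('scene'); crop(im,190,190,320,310,6,'pics/s18.png')
s=r.state();print(s['ee_pos'],s['opening'],s['ft_force'],s['ft_torque'])
E
```

```text
[0.4946 0.0729 0.1092] 0.006664208455388575 [ 0.517  -0.5872 -1.8239] [-0.042   0.0387 -0.0492]
```

View pics/s18.png

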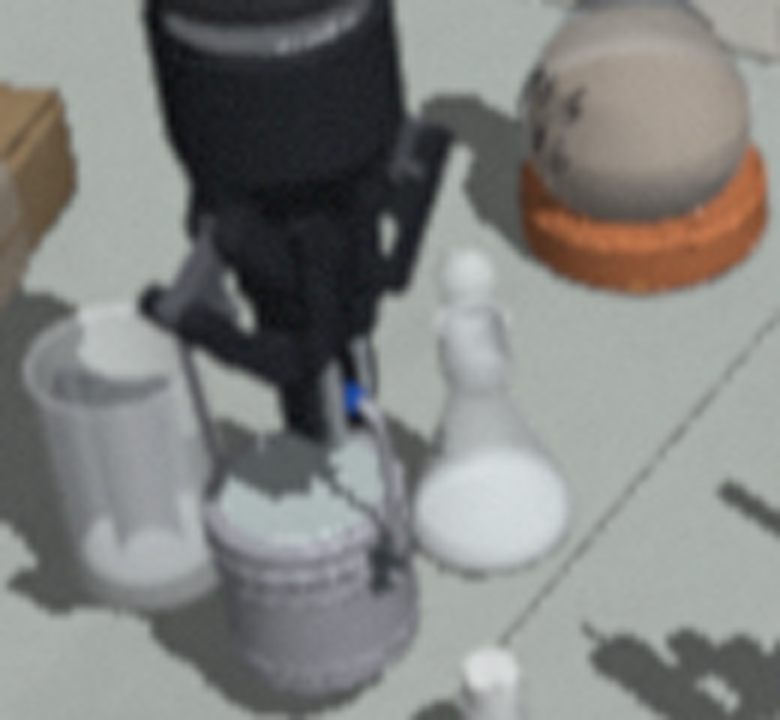

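Lifted, sagging ~10° to the left but held. Raise and carry to open worktop in front of the stand.

Request:
send_rows --pt "0 0 -15 0 1" --pt "0 0 -18 0 1" --pt "0 0 -18 0 1" --pt "0 0 -10 0 1"

```text
t: 10.9
ee_pos: [0.4923, 0.0718, 0.1736]
orientation: [[0.101, 0.995, 0.014], [0.995, -0.101, 0.014], [0.015, 0.013, -1.0]]
ft_force: [0.1, -0.9, -3.7]
opening: 0.0064
```

```bash
python3 - <<'E'
from h import *
s=r.state();print(s['ee_pos'],s['opening'],s['ft_force'],s['q'])
im=r.get_image('scene'); crop(im,170,150,330,330,4,'pics/s19.png')
rows([.465,-.1295,.168],-22.6,grip=1,step=.025)
E
```

```text
[0.4923 0.0718 0.1736] 0.0063794608398856 [ 0.1387 -0.8898 -3.6616] [-0.7144  0.2172  0.5236  2.0393 -0.1517  0.9021 -0.2093]
[[-22.6, -0.8, 0.7, np.float64(0.033), 1], [-22.6, -0.1, 0.7, np.float64(0.033), 1], [-22.6, 0.6, 0.7, np.float64(0.033), 1], [-22.6, 1.4, 0.7, np.float64(0.033), 1], [-22.5, 2.1, 0.7, np.float64(0.033), 1], [-22.4, 2.8, 0.7, np.float64(0.033), 1], [-22.3, 3.6, 0.7, np.float64(0.033), 1], [-22.2, 4.3, 0.7, np.float64(0.033), 1]]
[[-22.0, 5.0, 0.7, np.float64(0.033), 1]]
yaw now -5.793412612996287
```

View pics/s19.png

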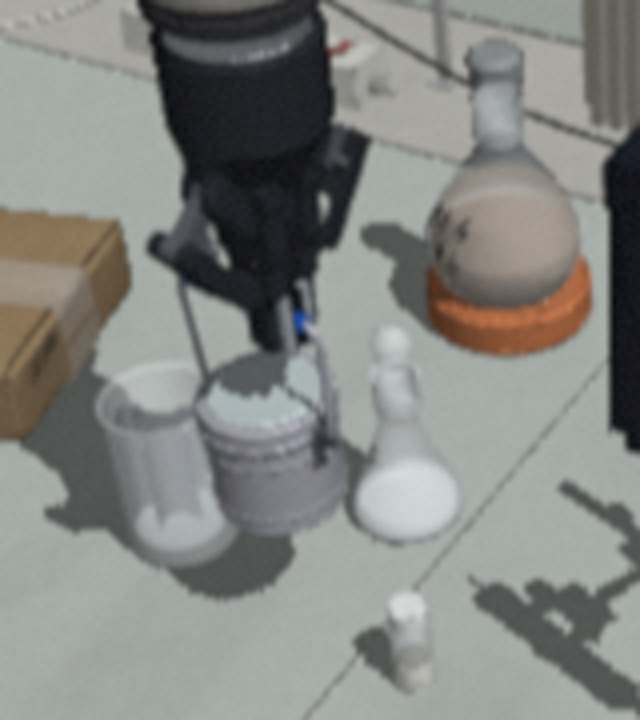

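Request:
send_rows --pt "-15 0 0 0.033 1" --pt "-22 0 0 0.033 1" --pt "-22 0.6 0 0.033 1" --pt "-22 1.4 0 0.033 1" --pt "-22 2.1 0 0.033 1" --pt "-22 2.8 0 0.033 1" --pt "-22 3.6 0 0.033 1" --pt "-22 4.3 0 0.033 1"

```text
t: 11.75
ee_pos: [0.46, -0.1135, 0.1674]
orientation: [[0.383, 0.924, 0.008], [0.924, -0.383, 0.013], [0.015, 0.002, -1.0]]
ft_force: [-0.0, -0.3, -3.7]
opening: 0.0059
```

```bash
python3 - <<'E'
from h import *
s=r.state();print(s['ee_pos'],s['opening'],s['ft_force'],s['q'])
im=r.get_image('scene'); crop(im,190,170,350,350,4,'pics/s20.png')
rows([.465,-.1295,.168],-22.6,grip=1,step=.025)
E
```

```text
[ 0.46   -0.1135  0.1674] 0.005908021188694771 [-0.0292 -0.2628 -3.6899] [-0.4693  0.2028  0.6782  2.0937 -0.1814  0.8918 -0.0807]
[[-8.0, 10.2, -0.5, np.float64(-0.006), 1]]
yaw now -22.934096532710512
```

View pics/s20.png

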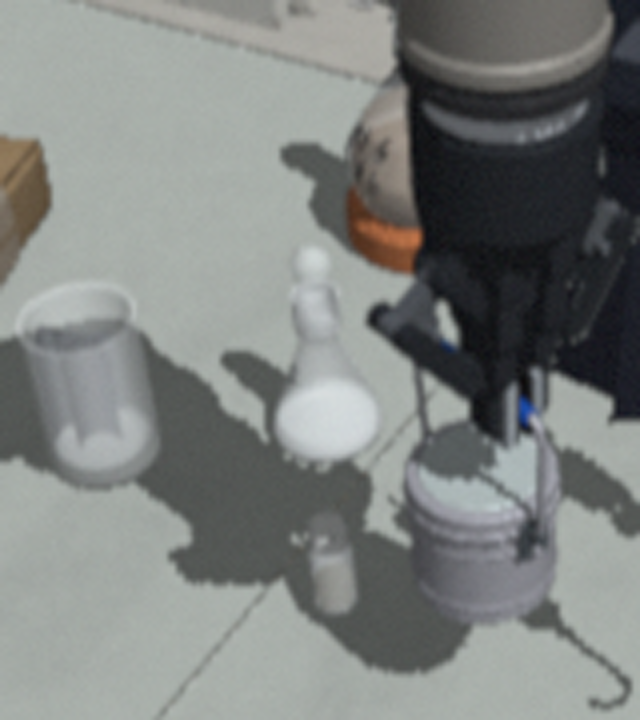

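Request:
send_rows --pt "-8 8 10 0 1" --pt "-8 0 18 0 1" --pt "0 0 20 0 1" --pt "0 0 18 0 1" --pt "0 0 8 0 1" --pt "0 0 4 0 1"

```text
t: 12.4
ee_pos: [0.4522, -0.1496, 0.085]
orientation: [[0.414, 0.91, 0.004], [0.91, -0.414, 0.007], [0.008, 0.001, -1.0]]
ft_force: [0.9, -0.1, -3.8]
opening: 0.006
```

```bash
python3 - <<'E'
from h import *
s=r.state();print(s['ee_pos'],s['opening'],s['ft_force'])
im=r.get_image('scene'); crop(im,240,190,400,370,4,'pics/s21.png')
E
```

```text
[ 0.4522 -0.1496  0.085 ] 0.006035083753845044 [ 0.8896 -0.0886 -3.8275]
```

View pics/s21.png

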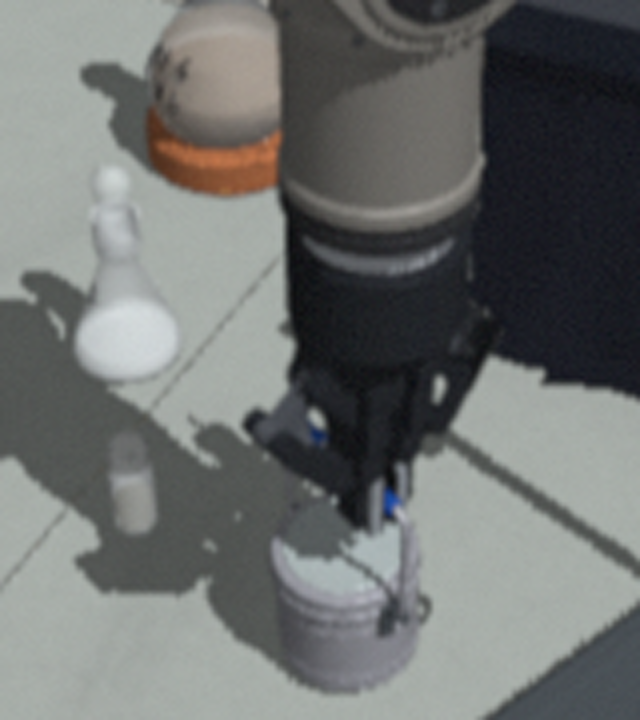

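Request:
send_rows --pt "0 0 3 0 1" --pt "0 0 3 0 1" --pt "0 0 2 0 1" --pt "0 0 0 0 1"

```text
t: 12.85
ee_pos: [0.4542, -0.1518, 0.0789]
orientation: [[0.415, 0.91, 0.009], [0.91, -0.415, 0.005], [0.009, 0.006, -1.0]]
ft_force: [-0.2, 0.6, -3.7]
opening: 0.0063
```

Request:
send_rows --pt "0 0 3 0 1" --pt "0 0 3 0 1" --pt "0 0 0 0 1"

```text
t: 13.15
ee_pos: [0.4592, -0.1565, 0.0784]
orientation: [[0.418, 0.908, 0.02], [0.909, -0.418, 0.002], [0.01, 0.017, -1.0]]
ft_force: [-2.0, 1.3, -1.2]
opening: 0.0062
```

Touching down (load dropping). Release a little and look.

Request:
send_rows --pt "0 0 1 0 0.9" --pt "0 0 0 0 0.6" --pt "0 0 0 0 0.5" --pt "0 0 0 0 0.5" --force 20

```text
t: 13.55
ee_pos: [0.4608, -0.156, 0.0782]
orientation: [[0.417, 0.909, 0.023], [0.909, -0.417, 0.003], [0.012, 0.02, -1.0]]
ft_force: [0.8, 1.0, 0.7]
opening: 0.0215
```

```bash
python3 - <<'E'
from h import *
s=r.state();print(s['ee_pos'],s['opening'],s['ft_force'],s['q'])
im=r.get_image('scene'); crop(im,240,190,400,370,4,'pics/s22.png')
cv2.imwrite('pics/w22.png',r.get_image('wrist'))
E
```

```text
[ 0.4608 -0.156   0.0782] 0.021480931492783722 [0.8447 0.9515 0.6713] [-0.3018  0.3765  0.6167  2.1546 -0.3574  0.6848  0.1281]
```

View pics/s22.png

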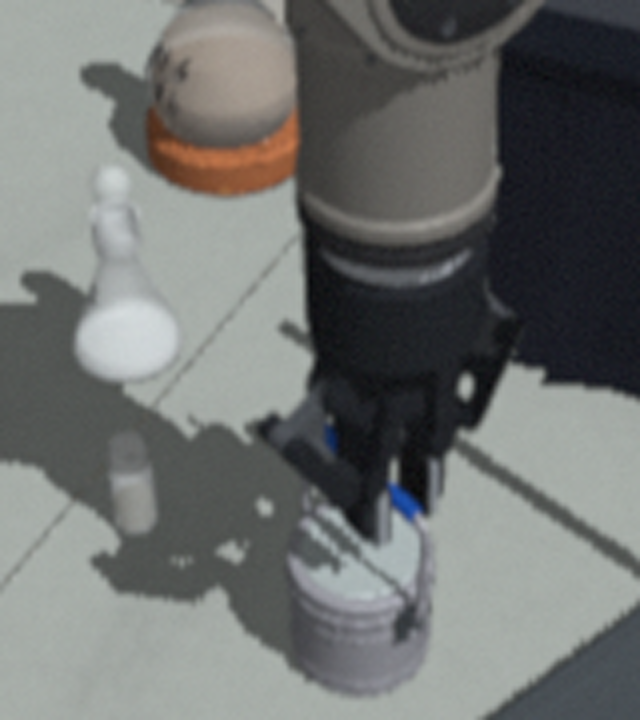

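View pics/w22.png

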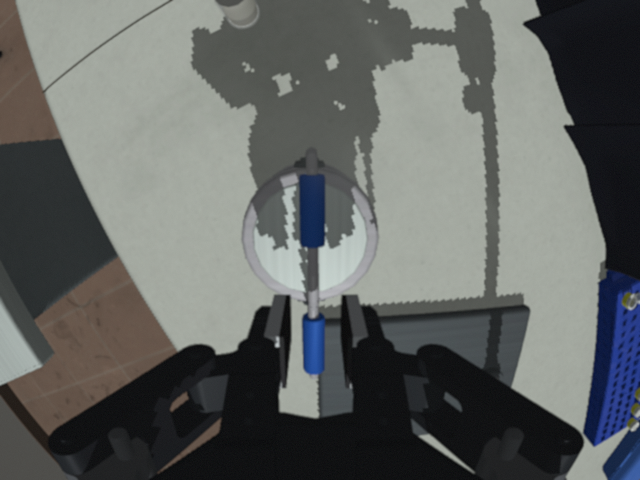

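```bash
python3 - <<'E'
from h import *
s=r.state();im=cv2.imread('pics/w22.png')
bl=[(c,st) for c,st in blue(im) if 290<c[0]<340]; print([(c.round(1),st[:5]) for c,st in bl])
a=plane(*ray('wrist',*bl[0][0],s),.1285);b=plane(*ray('wrist',*bl[1][0],s),.1285);c=plane(*ray('wrist',310.5,231,s),.071)
d=(a-b)[:2]/np.linalg.norm((a-b)[:2]); print(a,b,c,'len',np.linalg.norm(a-b),'yaw',np.degrees(np.arctan2(-d[0],d[1])))
m=(a+b)/2; print('mid',m,'leg+46',m[:2]+.046*d,'tool+55',m[:2]+.055*d)
print('scene check',[plane(*ray('scene',240+x/4,190+y/4),.071) for x,y in((357,552),)])
E
```

```text
[(array([311.7, 210.2]), array([ 300,  175,   24,   73, 1667], dtype=int32)), (array([313.6, 344. ]), array([ 303,  314,   23,   60, 1164], dtype=int32))]
[ 0.4792 -0.1111  0.1285] [ 0.4574 -0.1599  0.1285] [ 0.4697 -0.1314  0.071 ] len 0.05343191936996523 yaw -24.060370168398293
mid [ 0.4683 -0.1355  0.1285] leg+46 [ 0.487  -0.0935] tool+55 [ 0.4907 -0.0853]
scene check [array([ 0.4644, -0.1364,  0.071 ])]
```

Request:
send_rows --pt "0 0 0 0 0.4" --pt "0 0 -15 0 0.4" --pt "0 0 -20 0 0.4" --pt "0 0 -20 0 0.4" --pt "0 0 0 0 0.4"

```text
t: 14.15
ee_pos: [0.4586, -0.1559, 0.1338]
orientation: [[0.416, 0.909, 0.02], [0.909, -0.416, 0.002], [0.01, 0.017, -1.0]]
ft_force: [-0.0, 0.4, -0.3]
opening: 0.0258
```

```bash
python3 - <<'E'
from h import *
rows([.4905,-.0855,.134],-24,grip=.4,step=.03)
E
```

```text
[[25.8, -0.1, -0.1, np.float64(-0.004), 0.4], [25.8, -0.0, -0.1, np.float64(-0.004), 0.4], [25.8, 0.1, -0.1, np.float64(-0.004), 0.4]]
yaw now -24.616731604371022
```

Request:
send_rows --pt "26 0 0 0 0.4" --pt "26 0 0 0 0.4" --pt "26 0 0 0 0.4" --pt "0 0 0 0 0.4"

```text
t: 14.55
ee_pos: [0.4916, -0.0827, 0.1333]
orientation: [[0.418, 0.908, 0.02], [0.908, -0.418, 0.003], [0.011, 0.017, -1.0]]
ft_force: [0.8, 0.2, -1.0]
opening: 0.0255
```

```bash
python3 - <<'E'
from h import *
s=r.state();im=r.get_image('wrist');cv2.imwrite('pics/w23.png',im)
print(s['ee_pos'])
for c,st in blue(im): print(c.round(1),st[:5])
im=r.get_image('scene'); crop(im,240,190,400,370,4,'pics/s23.png')
rows([.4905,-.0855,.134],-24,grip=.4,step=.03)
E
```

```text
[ 0.4916 -0.0827  0.1333]
[533.6  31.8] [530  30   9   4  14]
[315.6 332.3] [309 311  14  43 550]
[581.1 380.5] [ 551  324   63  114 4391]
[557.1 327.7] [555 326   5   4   7]
[317.  403.5] [311 387  13  32 372]
[603.4 458.8] [ 572  435   60   45 1745]
[[0.7, 0.3, -0.7, np.float64(-0.017), 0.4]]
yaw now -24.963586327331143
```

View pics/w23.png

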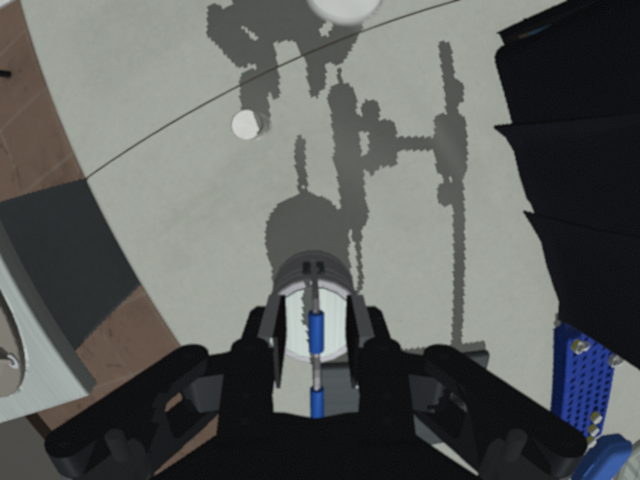

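View pics/s23.png

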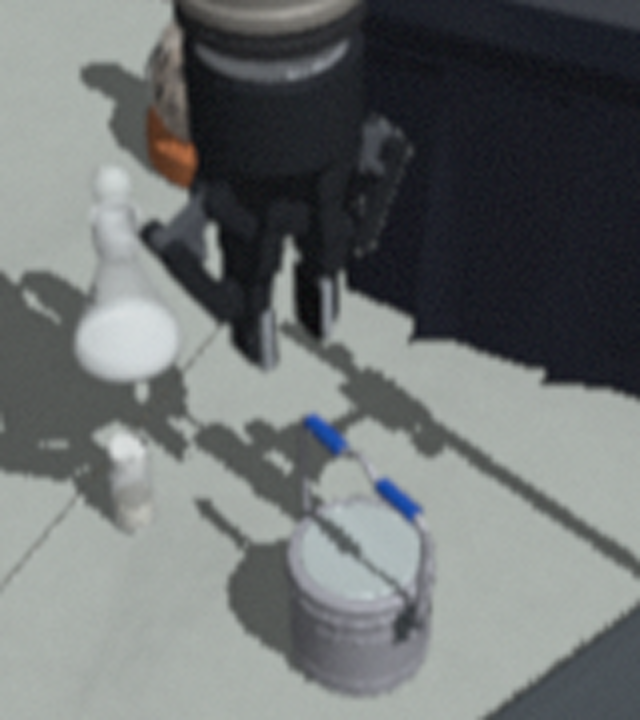

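```bash
python3 - <<'E'
from h import *
s=r.state()
im=r.get_image('scene'); print([(c.round(1),st[:5]) for c,st in blue(im) if 300<c[0]<360 and 270<c[1]<330])
bl=[c for c,st in blue(im) if 300<c[0]<360 and 270<c[1]<330]
w=[(315.6,332.3),(317,403.5)]
for c,u in zip(bl,w): print(plane(*ray('scene',*c),.1285),plane(*ray('wrist',*u,s),.1285),tri([ray('scene',*c),ray('wrist',*u,s)]))
t=r.get_image('top'); print([(c.round(1),st[:5]) for c,st in blue(t) if 290<c[0]<400 and 240<c[1]<330])
crop(t,270,200,430,320,5,'pics/t24.png')
E
```

```text
[(array([320.7, 298. ]), array([316, 294,  10,   9,  47], dtype=int32)), (array([338.8, 314.2]), array([334, 310,  11,  10,  43], dtype=int32))]
[ 0.4786 -0.111   0.1285] [ 0.4771 -0.1149  0.1285] (array([ 0.4771, -0.1128,  0.1311]), [np.float64(0.0008639905140535261), np.float64(0.0008639905140535727)])
[ 0.4574 -0.1595  0.1285] [ 0.4554 -0.1635  0.1285] (array([ 0.4559, -0.1608,  0.1311]), [np.float64(0.0006673853961243685), np.float64(0.0006673853961242788)])
[(array([367.8, 282.9]), array([364, 281,   8,   5,  18], dtype=int32))]
```

View pics/t24.png

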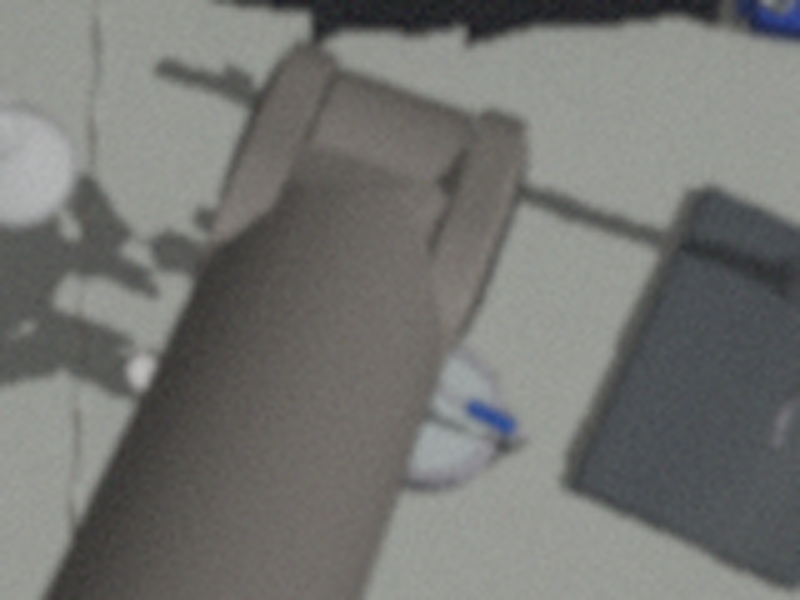

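Request:
send_rows --pt "-5 -0.5 0 -0.015 0.4" --pt "0 0 15 0 0.4" --pt "0 0 15 0 0.4" --pt "0 0 0 0 0.4"

```text
t: 15.15
ee_pos: [0.4857, -0.0964, 0.103]
orientation: [[0.414, 0.91, 0.02], [0.91, -0.414, 0.001], [0.009, 0.018, -1.0]]
ft_force: [0.1, 0.5, 0.3]
opening: 0.0255
```

```bash
python3 - <<'E'
from h import *
s=r.state();print(s['ee_pos'],s['orientation'][:,2],s['q'])
rows([.4888,-.0867,.1],-23.6,grip=.4,step=.03)
im=r.get_image('wrist');cv2.imwrite('pics/w25.png',im)
E
```

```text
[ 0.4857 -0.0964  0.103 ] [ 0.0201  0.0009 -0.9998] [-0.4489  0.3456  0.6326  2.1168 -0.3057  0.7456 -0.0484]
[[10.1, -1.2, 3.0, np.float64(-0.015), 0.4]]
yaw now -24.467877655181564
```

View pics/w25.png

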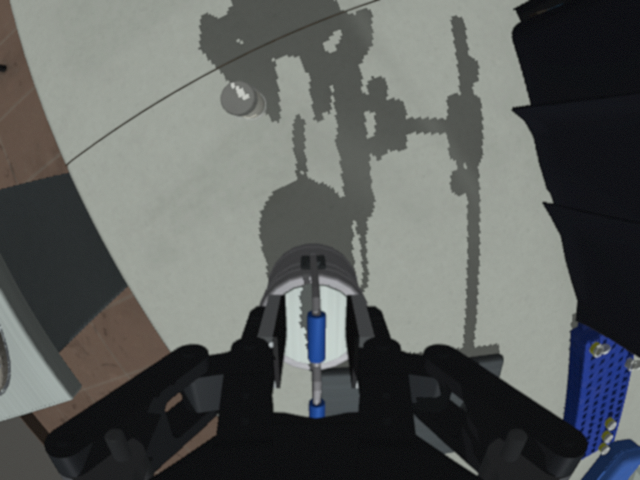

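Request:
send_rows --pt "10 -1 0 -0.015 0.4" --pt "0 0 0 0 0.4" --pt "0 0 0 0 0.4"

```text
t: 15.5
ee_pos: [0.4904, -0.0875, 0.1055]
orientation: [[0.401, 0.916, 0.023], [0.916, -0.401, 0.001], [0.01, 0.021, -1.0]]
ft_force: [-0.5, -0.3, -0.5]
opening: 0.0254
```

```bash
python3 - <<'E'
from h import *
s=r.state();print(s['ee_pos'],s['orientation'][:,2],s['q'])
rows([.4888,-.0867,.064],-23.6,grip=.4,step=.01)
E
```

```text
[ 0.4904 -0.0875  0.1055] [ 0.0234  0.0009 -0.9997] [-0.4652  0.3432  0.6293  2.1109 -0.3012  0.7489 -0.0574]
[[0.0, -0.4, 8.3, np.float64(-0.0), 0.4], [0.0, -0.4, 8.3, np.float64(-0.0), 0.4], [0.0, -0.4, 8.3, np.float64(-0.0), 0.4], [0.0, -0.4, 8.3, np.float64(-0.0), 0.4], [0.0, -0.4, 8.3, np.float64(-0.0), 0.4]]
yaw now -23.62815179092023
```

Request:
send_rows --pt "0 -0.8 8 0 0.4" --pt "0 -0.5 8 0 0.4" --pt "0 -0.5 8 0 0.4" --pt "0 0 0 0 0.4"

```text
t: 15.9
ee_pos: [0.4897, -0.0861, 0.08]
orientation: [[0.399, 0.916, 0.025], [0.917, -0.4, 0.001], [0.011, 0.022, -1.0]]
ft_force: [-0.8, -0.3, -0.2]
opening: 0.0255
```

```bash
python3 - <<'E'
from h import *
s=r.state();print(s['ee_pos'],s['ft_force'])
rows([.4888,-.0867,.064],-23.6,grip=.4,step=.01)
E
```

```text
[ 0.4897 -0.0861  0.08  ] [-0.7716 -0.272  -0.2296]
[[-0.4, -0.3, 8.0, np.float64(0.0), 0.4], [-0.4, -0.3, 8.0, np.float64(0.0), 0.4]]
yaw now -23.561571102750758
```

Request:
send_rows --pt "-0.4 0 8 0 0.4" --pt "-0.4 0 8 0 0.4" --pt "0 0 0 0 0.4"

```text
t: 16.2
ee_pos: [0.4894, -0.0871, 0.0621]
orientation: [[0.4, 0.916, 0.024], [0.917, -0.4, 0.001], [0.01, 0.021, -1.0]]
ft_force: [-0.6, -0.6, -0.1]
opening: 0.0256
```

```bash
python3 - <<'E'
from h import *
s=r.state();print(s['ee_pos'],s['ft_force'])
im=r.get_image('wrist');cv2.imwrite('pics/w26.png',im);crop(im,230,230,400,400,4,'pics/w26c.png')
im=r.get_image('scene'); crop(im,250,220,390,360,5,'pics/s26.png')
E
```

```text
[ 0.4894 -0.0871  0.0621] [-0.6045 -0.5562 -0.1466]
```

View pics/w26c.png

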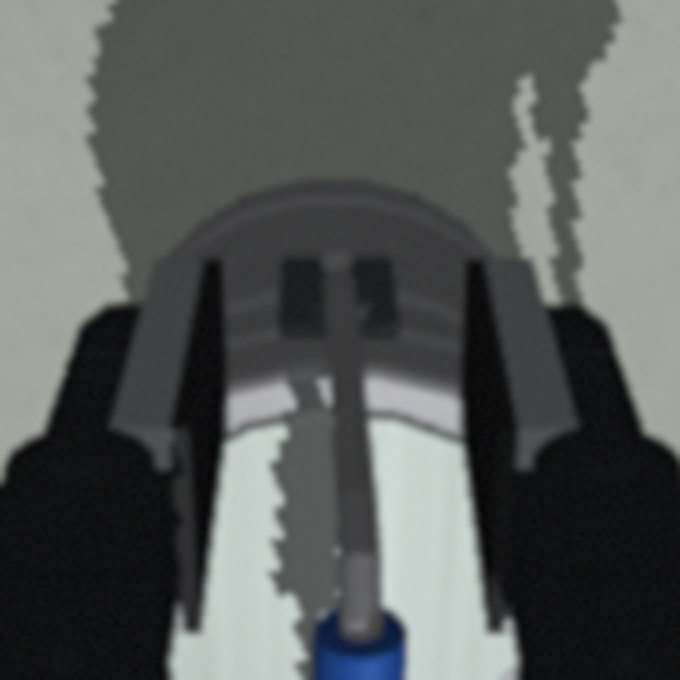

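View pics/s26.png

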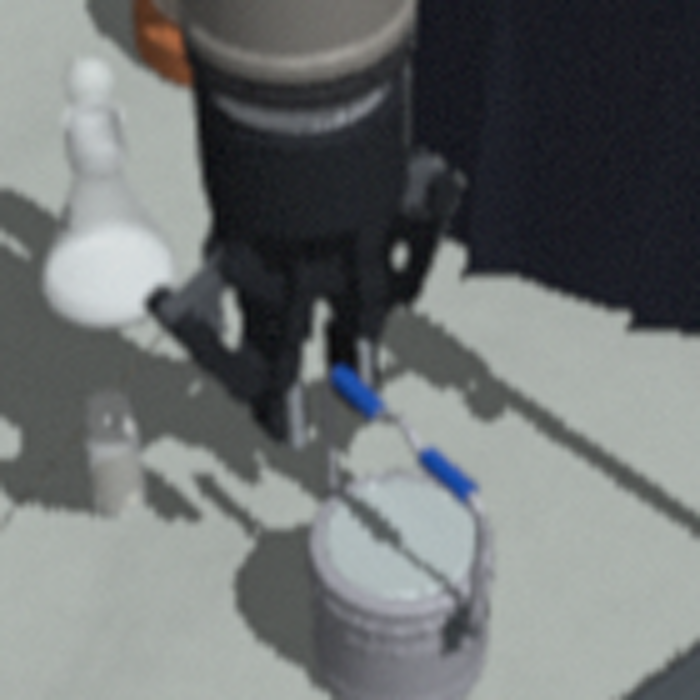

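Leg is centred between the pads. Close on it firmly.

Request:
send_rows --pt "0 0 0 0 0.7" --pt "0 0 0 0 1" --pt "0 0 0 0 1" --pt "0 0 0 0 1" --force 110

```text
t: 16.7
ee_pos: [0.4902, -0.0875, 0.0634]
orientation: [[0.4, 0.916, 0.026], [0.916, -0.4, 0.001], [0.011, 0.023, -1.0]]
ft_force: [-0.8, -0.9, -2.4]
opening: 0.0015
```

```bash
python3 - <<'E'
from h import *
s=r.state();print(s['ee_pos'],s['ft_force'],s['opening'])
im=r.get_image('wrist');cv2.imwrite('pics/w27.png',im);crop(im,230,230,400,400,4,'pics/w27c.png')
im=r.get_image('scene'); crop(im,250,220,390,360,5,'pics/s27.png')
E
```

```text
[ 0.4902 -0.0875  0.0634] [-0.7585 -0.9343 -2.356 ] 0.001463910385671667
```

View pics/w27c.png

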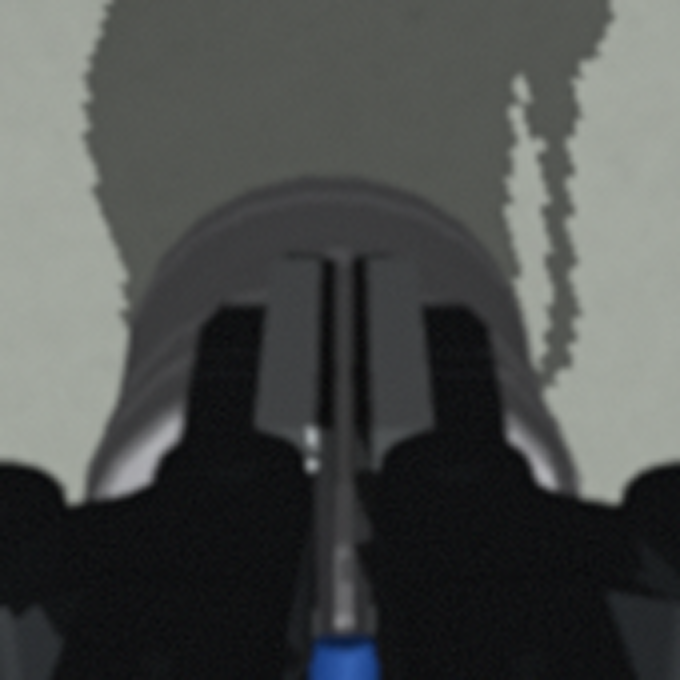

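View pics/s27.png

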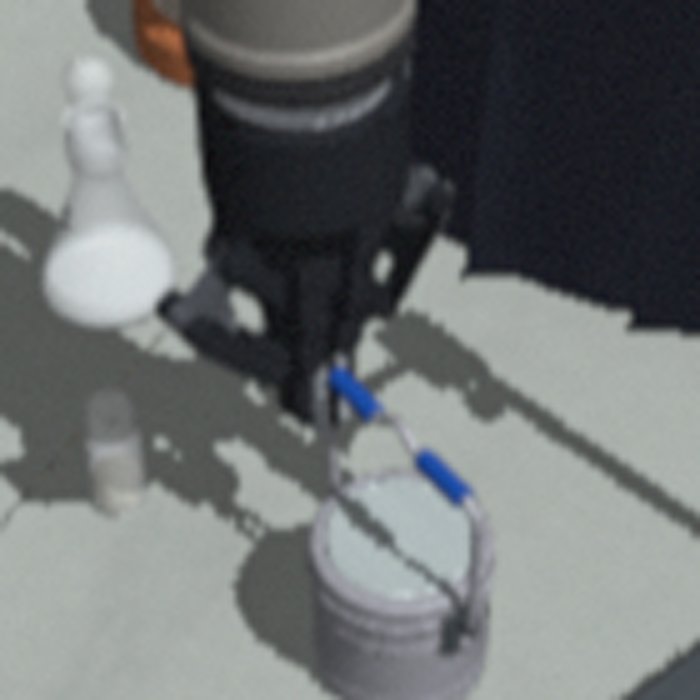

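Leg held (1.5 mm reading ≈ 4 mm wire under load, as the 9 mm sleeve read 6.2). Lift carefully.

Request:
send_rows --pt "0 0 -4 0 1" --pt "0 0 -8 0 1" --pt "0 0 -10 0 1" --pt "0 0 -10 0 1" --force 120

```text
t: 17.2
ee_pos: [0.4875, -0.087, 0.0964]
orientation: [[0.4, 0.916, 0.022], [0.916, -0.4, 0.001], [0.01, 0.019, -1.0]]
ft_force: [-0.4, -0.5, -2.7]
opening: 0.0013
```

```bash
python3 - <<'E'
from h import *
s=r.state();print(s['ee_pos'],s['ft_force'],s['opening'])
im=r.get_image('scene'); crop(im,250,210,390,350,5,'pics/s28.png')
E
```

```text
[ 0.4875 -0.087   0.0964] [-0.3847 -0.4735 -2.7367] 0.0013432740821647503
```

View pics/s28.png

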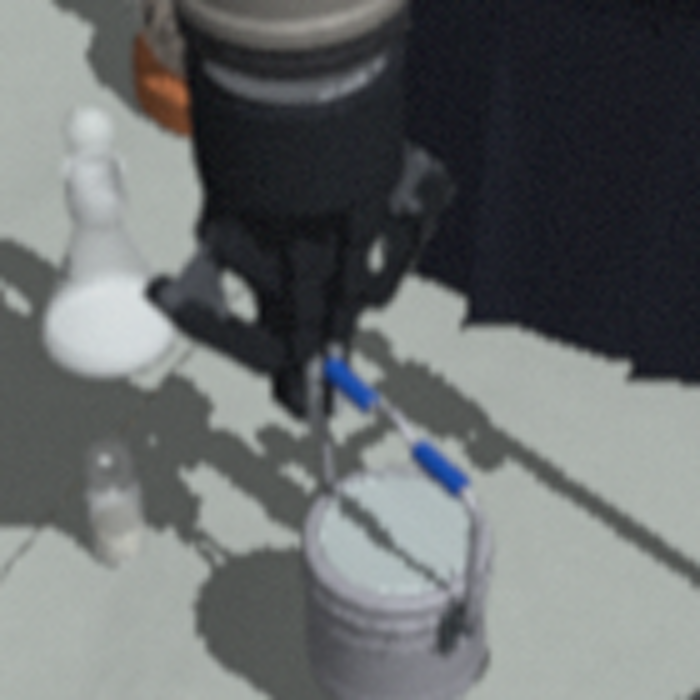

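Request:
send_rows --pt "0 0 -15 0 1" --pt "0 0 -15 0 1" --pt "0 0 -15 0 1" --pt "0 0 -15 0 1" --pt "0 0 -15 0 1" --pt "0 0 -10 0 1" --pt "0 0 0 0 1"

```text
t: 17.95
ee_pos: [0.4866, -0.0873, 0.1895]
orientation: [[0.401, 0.916, 0.028], [0.916, -0.401, 0.004], [0.015, 0.025, -1.0]]
ft_force: [0.6, -0.7, -3.7]
opening: 0.0018
```

```bash
python3 - <<'E'
from h import *
s=r.state();print(s['ee_pos'],s['ft_force'],s['opening'],s['orientation'])
im=r.get_image('scene'); crop(im,250,170,390,310,5,'pics/s29.png')
bl=[c for c,st in blue(im) if 290<c[0]<370 and 200<c[1]<320];print(bl)
# intersect with vertical plane through tool axis containing tool x
p=s['ee_pos'];n=s['orientation'][:,1].copy();n[2]=0
for c in bl:
    o,d=ray('scene',*c); X=o+d*((p-o)@n)/(d@n); print(X, 'along tool x',(X-p)@s['orientation'][:,0])
th=np.radians(-22.6);xh=np.array([np.cos(th),np.sin(th)]);yh=np.array([-xh[1],xh[0]]);H=np.array([.459,-.2937])
print('tool hook frame',(p[:2]-H)@xh,(p[:2]-H)@yh)
E
```

```text
[ 0.4866 -0.0873  0.1895] [ 0.5572 -0.6541 -3.7236] 0.0018159107117903832 [[ 0.4011  0.9156  0.0284]
 [ 0.9159 -0.4014  0.0035]
 [ 0.0147  0.0246 -0.9996]]
[array([318.6557, 247.4262]), array([338.3506, 263.2597])]
[ 0.4768 -0.1097  0.2528] along tool x -0.023546118946454045
[ 0.4558 -0.1575  0.2518] along tool x -0.07568989462911908
tool hook frame -0.0538459631903501 0.20115897736141006
```

View pics/s29.png

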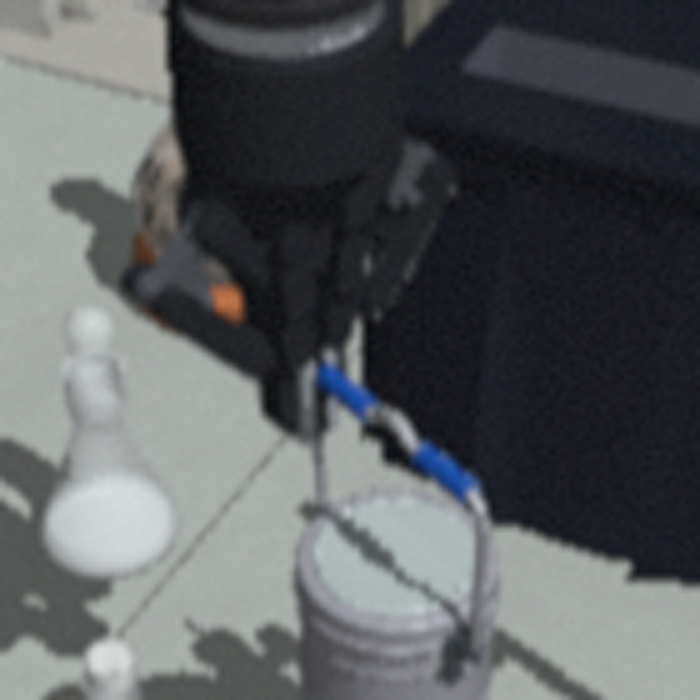

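```bash
cat >> h.py <<'E'
th=np.radians(-22.6);xh=np.array([np.cos(th),np.sin(th),0]);yh=np.array([-xh[1],xh[0],0]);H=np.array([.459,-.2937,.198])
def hf(p): d=np.array(p)-H; return np.array([d@xh,d@yh,p[2]])
def fh(x,y,z): return np.r_[(H+x*xh+y*yh)[:2],z]
E
python3 - <<'E'
from h import *
for n,p in dict(seat=fh(0,0,.198),bottom=fh(0,0,.191),tip=fh(-.0115,0,.209),shank=fh(.012,0,.22),shank2=fh(.012,0,.27),tubeb=fh(0,0,.293),tubeL=fh(0,.012,.293)).items():
    print(n,(np.array(proj('scene',p))-[340,230])*5, proj('top',p))
# measure grey link width in s29 at several rows, edges near dark/grey
p=r.state()['ee_pos'];c=r.get_calibration('scene');f=240/np.tan(np.radians(c['fovy'])/2)
im=r.get_image('scene')
for z in (.30,.33,.36,.38,.4,.43,.46):
    X=np.array([p[0]-.028*(z-p[2]),p[1],z]);d=(np.array(c['R'])@X+c['t'])[2];u=proj('scene',X);print(z,np.round(u,1),'px for 82mm',f*.082/d)
crop(im,240,90,400,250,5,'pics/s30.png')
E
```

```text
seat [374.5474 412.3754] (np.float64(428.5988451446766), np.float64(280.91246799687116))
bottom [371.9397 427.1672] (np.float64(428.03014047956003), np.float64(281.325717945061))
tip [354.7644 406.1823] (np.float64(427.56568329899807), np.float64(284.8485930287681))
shank [407.7228 346.849 ] (np.float64(432.45972903348473), np.float64(274.7664500755288))
shank2 [429.0753 231.4046] (np.float64(436.9393789809735), np.float64(271.3730092069478))
tubeb [413.3818 192.0979] (np.float64(436.9828327915957), np.float64(274.8202330052633))
tubeL [381.9818 171.7101] (np.float64(431.72940993144937), np.float64(272.4659358403013))
0.3 [308.2 219.7] px for 82mm 48.74821652237898
0.33 [307.4 205. ] px for 82mm 50.046463279057306
0.36 [306.5 189.5] px for 82mm 51.415750951021685
0.38 [305.9 178.7] px for 82mm 52.3710096334661
0.4 [305.3 167.5] px for 82mm 53.362435983301815
0.43 [304.4 149.9] px for 82mm 54.92201444143314
0.46 [303.4 131.2] px for 82mm 56.57549833579973
```

View pics/s30.png

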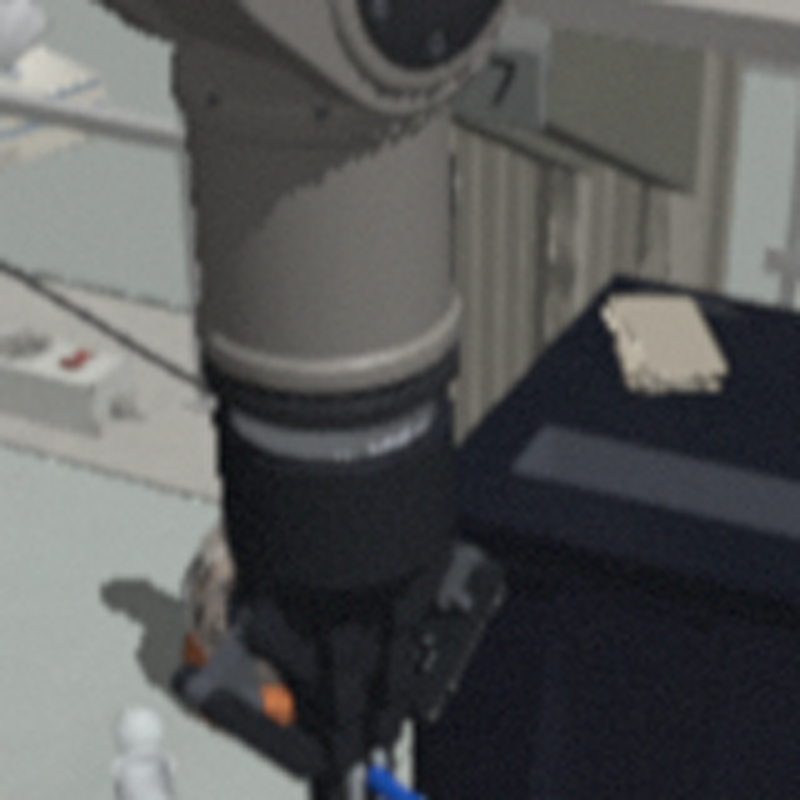

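```bash
python3 - <<'E'
from h import *
im=cv2.imread('pics/scene0.png');k=10
c=cv2.resize(im[255:325,385:455],None,fx=k,fy=k,interpolation=cv2.INTER_CUBIC)
H2=H-.012*xh
def P(x,y,z): return tuple(int(round(v)) for v in (np.array(proj('scene',np.r_[(H2+x*xh+y*yh)[:2],z]))-[385,255]+.5)*k)
for z in(.2,.21,.22,.24,.26,.28,.29): cv2.circle(c,P(.012,0,z),2,(0,0,255),-1)
cv2.circle(c,P(0,0,.193),2,(0,255,0),-1);cv2.circle(c,P(-.0115,0,.209),2,(255,0,0),-1);cv2.circle(c,P(.012,0,.293),4,(0,255,255),-1)
cv2.imwrite('pics/hook0.png',c)
E
```

```text
(no output)
```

View pics/hook0.png

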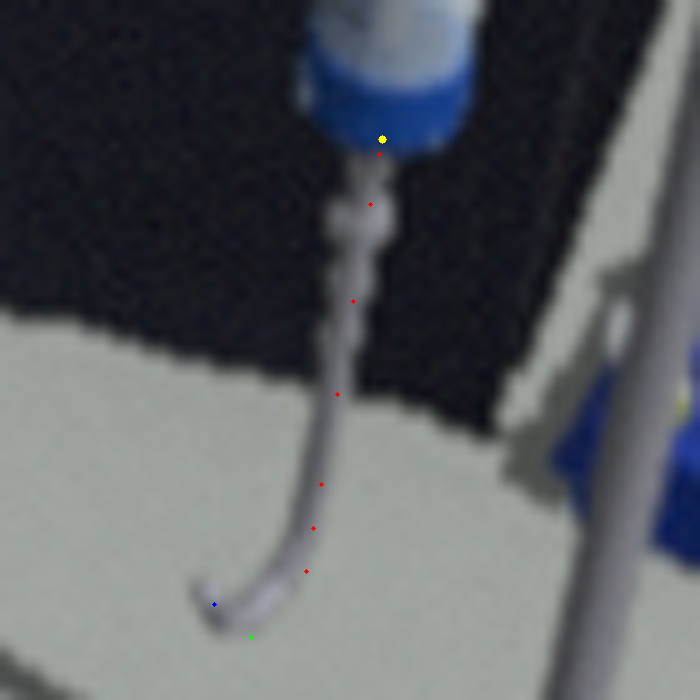

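The shank lies on the tube axis, so the seat is 12 mm nearer (-x): ≈(0.448,−0.289). Move to a staging pose in front of the hook.

```bash
cat >> h.py <<'E'
H=np.array([.4479,-.2891,.198])
E
python3 - <<'E'
from h import *
s=r.state();print(hf(s['ee_pos']),s['q'])
t=fh(-.068,.056,.185);print(t)
rows(t,-22.8,grip=1,step=.022)
E
```

```text
[-0.0428  0.201   0.1881] [-0.5531  0.1978  0.6999  2.0463 -0.1677  0.9244 -0.1775]
[ 0.4066 -0.2113  0.185 ]
[[-20.8, -3.2, 0.4, np.float64(-0.002), 1], [-20.8, -3.3, 0.4, np.float64(-0.002), 1], [-20.8, -3.3, 0.4, np.float64(-0.002), 1], [-20.8, -3.4, 0.4, np.float64(-0.002), 1], [-20.8, -3.4, 0.4, np.float64(-0.002), 1], [-20.7, -3.4, 0.4, np.float64(-0.002), 1], [-20.7, -3.5, 0.4, np.float64(-0.002), 1]]
yaw now -23.663158061828643
```

Request:
send_rows --pt "-10 -3 0 0 1" --pt "-20 -4 0 0 1" --pt "-20 -4 0 0 1" --pt "-20 -4 0 0 1" --pt "-20 -4 0 0 1" --pt "-20 -4 0 0 1" --pt "-18 -3 0 0 1" --pt "0 0 0 0 1"

```text
t: 18.85
ee_pos: [0.3987, -0.2002, 0.1798]
orientation: [[0.403, 0.915, 0.013], [0.915, -0.403, 0.003], [0.007, 0.01, -1.0]]
ft_force: [-0.7, 0.1, -3.4]
opening: 0.0016
```

```bash
cat > servo.py <<'E'
from h import *
import sys
def look(tag,box=(370,230,480,320),k=7):
    s=r.state();im=r.get_image('scene')
    x0,y0,x1,y1=box;crop(im,x0,y0,x1,y1,k,f'pics/{tag}.png')
    p=np.array(s['ee_pos']);O=np.array(s['orientation']);print('t',s['t'],'tcp',p,'hook frame',hf(p)*1000,'F',s['ft_force'],'open',s['opening'],'yaw',np.degrees(np.arctan2(O[1,1],O[0,1])),'tz',O[:,2])
    n=O[:,1].copy();n[2]=0;g=p-.051*O[:,2]
    for c,st in blue(im,amin=12):
        if not(300<c[0]<460 and 190<c[1]<340): continue
        o,d=ray('scene',*c);X=o+d*((g-o)@n)/(d@n)
        print('blue',c.round(1),st[:5],'X',X,'hf',(hf(X)*1000).round(1))
if __name__=='__main__': look(sys.argv[1],*( [tuple(map(int,sys.argv[2].split(',')))] if len(sys.argv)>2 else []))
E
python3 servo.py s31 330,210,460,330
```

```text
t 18.85 tcp [ 0.3987 -0.2002  0.1798] hook frame [-79.6111  63.1726 179.8054] F [-0.6986  0.1486 -3.4444] open 0.0016289468648135134 yaw -23.75524665719581 tz [ 0.0126  0.0026 -0.9999]
blue [423.3 265.2] [415 258  18  13 124] X [ 0.3476 -0.315   0.3953] hf [-82.7 -62.4 395.3]
blue [443.1 298.5] [441 293   5  12  30] X [ 0.334  -0.3458  0.3684] hf [-83.4 -96.1 368.4]
blue [358.3 306.6] [352 301  15  13  85] X [ 0.3878 -0.2235  0.2453] hf [-80.7  37.5 245.3]
blue [383.4 328.9] [377 323  14  14  79] X [ 0.3666 -0.2718  0.2429] hf [-81.7 -15.2 242.9]
```

View pics/s31.png

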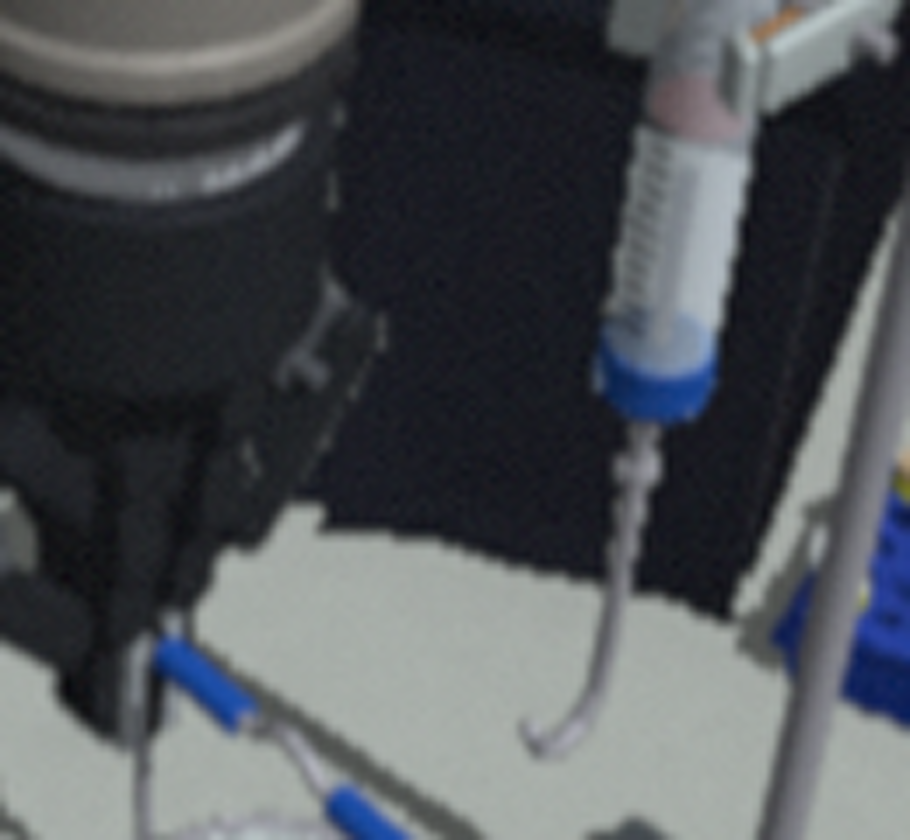

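```bash
python3 - <<'E'
from h import *
for u in [(405,313.1),(404.6,312.2),(407.9,316.9),(330+570/7,210+738/7),(330+600/7,210+690/7),(330+628/7,210+540/7),(330+655/7,210+410/7)]:
    o,d=ray('scene',*u);X=o+d*((H-o)@yh)/(d@yh);print(u,(hf(X)*1000).round(1))
E
```

```text
(405, 313.1) [-14.6   0.  215.4]
(404.6, 312.2) [-16.    0.  218.4]
(407.9, 316.9) [ -5.2   0.  200. ]
(411.42857142857144, 315.42857142857144) [  3.7   0.  197. ]
(415.7142857142857, 308.57142857142856) [ 12.3  -0.  206.9]
(419.7142857142857, 287.1428571428571) [ 12.9   0.  254.1]
(423.57142857142856, 268.57142857142856) [ 14.4   0.  291.3]
```

Request:
send_rows --pt "-3 5 6 0 1" --pt "-3 8 6 0 1" --pt "0 10 5 0 1" --pt "0 10 0 0 1" --pt "0 0 0 0 1"

```text
t: 19.4
ee_pos: [0.4282, -0.2154, 0.1606]
orientation: [[0.399, 0.917, 0.01], [0.917, -0.399, 0.005], [0.009, 0.007, -1.0]]
ft_force: [0.7, 0.1, -2.9]
opening: 0.0016
```

```bash
python3 servo.py s32 330,210,460,330
```

```text
t 19.4 tcp [ 0.4282 -0.2154  0.1606] hook frame [-46.547   60.4567 160.5741] F [ 0.6982  0.059  -2.893 ] open 0.0015827060649987335 yaw -23.503301307327916 tz [ 0.0096  0.0052 -0.9999]
blue [423.2 265.2] [415 258  18  13 122] X [ 0.3878 -0.3072  0.3607] hf [-48.5 -39.8 360.7]
blue [442.9 298.8] [440 293   6  12  29] X [ 0.3731 -0.3412  0.3301] hf [-49.1 -76.9 330.1]
blue [374.6 306.1] [368 301  14  12  68] X [ 0.4176 -0.2389  0.2256] hf [-47.3  34.7 225.6]
blue [400.4 327.1] [394 321  14  14  77] X [ 0.396  -0.2885  0.2252] hf [-48.2 -19.4 225.2]
```

View pics/s32.png

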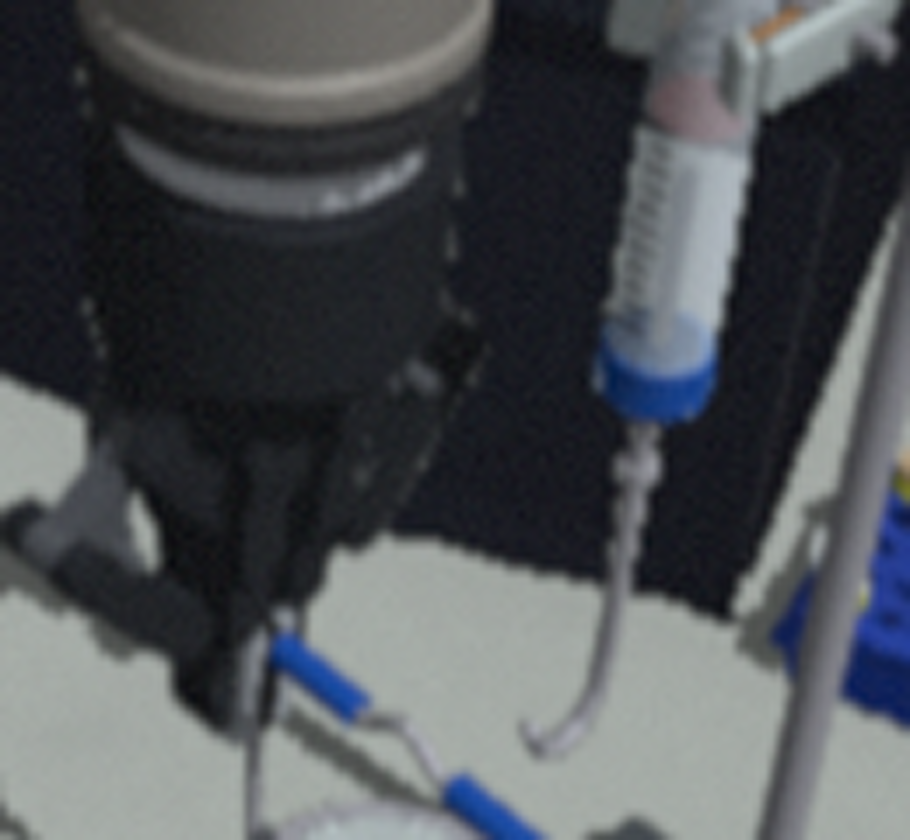

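Request:
send_rows --pt "-2 8 -1 0 1" --pt "-1 8 -1 0 1" --pt "0 8 0 0 1" --pt "0 0 0 0 1"

```text
t: 19.85
ee_pos: [0.4498, -0.2276, 0.1631]
orientation: [[0.398, 0.917, 0.009], [0.917, -0.398, 0.006], [0.01, 0.006, -1.0]]
ft_force: [-0.4, -1.4, -4.0]
opening: 0.0018
```

```bash
python3 servo.py s33 330,210,460,330
```

```text
t 19.85 tcp [ 0.4498 -0.2276  0.1631] hook frame [-21.8471  57.4806 163.1434] F [-0.4166 -1.3719 -3.9908] open 0.0017779580926000132 yaw -23.446576617512957 tz [ 0.0094  0.0065 -0.9999]
blue [423.2 265.2] [415 258  18  13 124] X [ 0.4174 -0.3016  0.3351] hf [-23.3 -23.2 335.1]
blue [387.1 298.4] [381 293  14  12  67] X [ 0.4394 -0.2509  0.2283] hf [-22.5  32.  228.3]
blue [443.  298.7] [441 293   5  12  28] X [ 0.4016 -0.3381  0.3026] hf [-23.9 -63.  302.6]
blue [413.2 318.5] [406 313  15  13  72] X [ 0.4179 -0.3006  0.2282] hf [-23.3 -22.1 228.2]
```

View pics/s33.png

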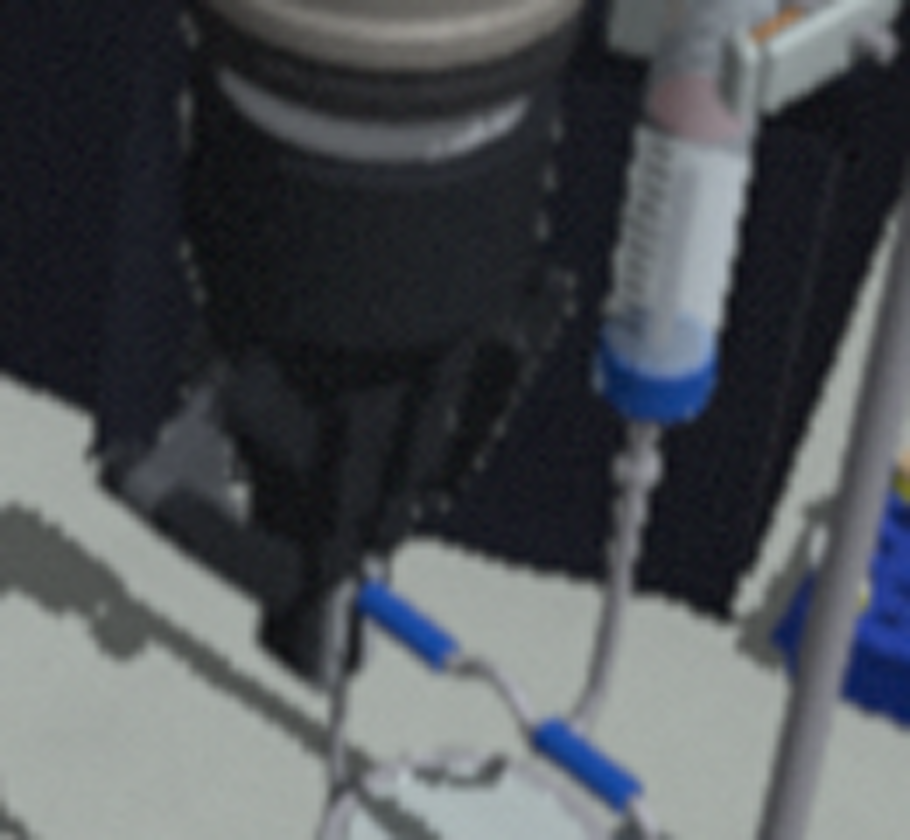

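Notch mid at (−23, +5, straight wire 228) mm in the hook frame; the hook tip is behind and lower. Continue in.

Request:
send_rows --pt "0 7 0 0 1" --pt "0 7 0 0 1" --pt "0 6 0 0 1" --pt "0 0 0 0 1"

```text
t: 20.3
ee_pos: [0.4651, -0.2271, 0.1602]
orientation: [[0.393, 0.92, -0.002], [0.919, -0.393, 0.02], [0.017, -0.009, -1.0]]
ft_force: [0.5, -0.5, -2.4]
opening: 0.0015
```

```bash
python3 servo.py s34 330,210,460,330; python3 -c "
from h import *
im=r.get_image('wrist');cv2.imwrite('pics/w34.png',im);t=r.get_image('top');crop(t,370,200,470,300,6,'pics/t34.png')"
```

```text
t 20.3 tcp [ 0.4651 -0.2271  0.1602] hook frame [ -7.9549  63.8944 160.1667] F [ 0.5038 -0.4659 -2.4143] open 0.0015393482485829583 yaw -23.131675394138703 tz [-0.0016  0.0196 -0.9998]
blue [423.3 265.2] [415 258  18  13 125] X [ 0.4352 -0.2983  0.3199] hf [ -8.2 -13.4 319.9]
blue [390.9 293.5] [385 288  13  12  63] X [ 0.4551 -0.2517  0.2254] hf [ -7.7  37.3 225.4]
blue [443.  298.7] [441 293   5  12  28] X [ 0.419  -0.3361  0.2857] hf [ -8.6 -54.5 285.7]
blue [416.6 313. ] [410 308  14  12  69] X [ 0.4339 -0.3012  0.2248] hf [ -8.2 -16.5 224.8]
```

View pics/s34.png

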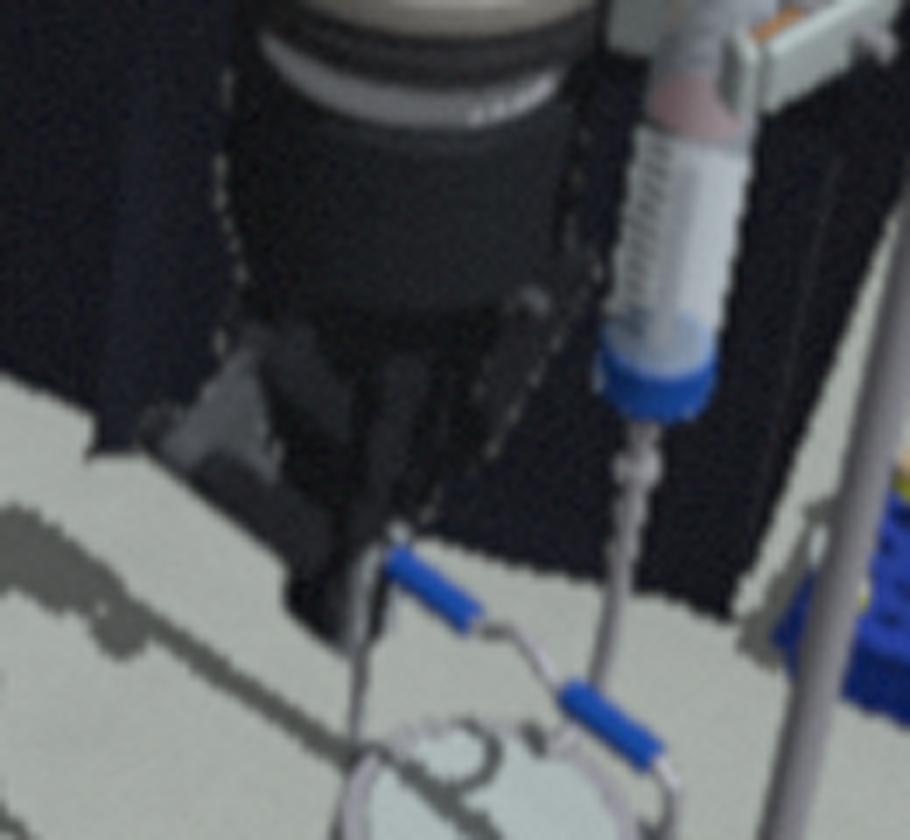

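View pics/t34.png

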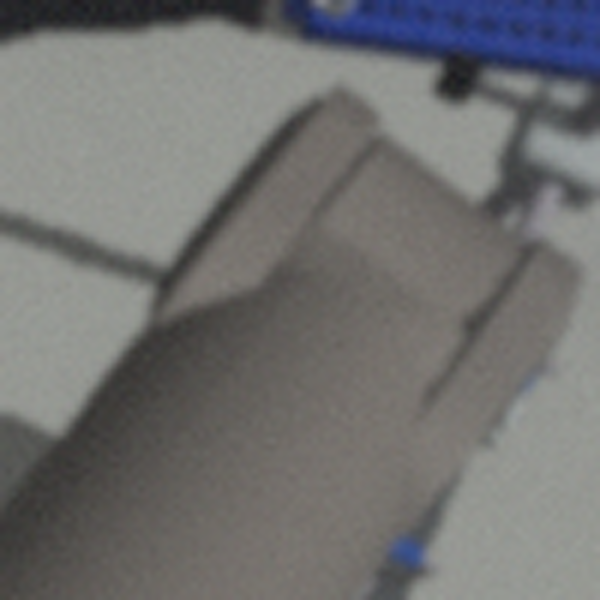

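```bash
python3 - <<'E'
from h import *
for u,v in [(580,270),(540,370),(470,470),(155,310),(330,85)]:
    o,d=ray('top',370+u/6,200+v/6)
    print((u,v),[ (hf(plane(o,d,z))*1000).round() for z in(.48,.52,.56)])
s=r.state();print(s['q'],s['effort'],s['joint_velocities']);print(s['ee_pos'],s['ft_force'],s['ft_torque'])
E
```

```text
(580, 270) [array([ 43.,  -4., 480.]), array([ 31.,   2., 520.]), array([ 19.,   8., 560.])]
(540, 370) [array([ 10.,  -4., 480.]), array([ -1.,   2., 520.]), array([-11.,   8., 560.])]
(470, 470) [array([-27.,   3., 480.]), array([-36.,   9., 520.]), array([-45.,  15., 560.])]
(155, 310) [array([-21., 106., 480.]), array([-31., 108., 520.]), array([-40., 110., 560.])]
(330, 85) [array([ 64.,  85., 480.]), array([ 51.,  88., 520.]), array([ 39.,  90., 560.])]
[-0.2566  0.3275  0.7437  1.9991 -0.2964  0.9289  0.238 ] [  2.4701 -37.976    9.5214 -25.7088   0.5611  -0.196   -0.0196] [-0.0009 -0.0049  0.0037  0.0034 -0.001  -0.0006 -0.0016]
[ 0.4646 -0.2276  0.1604] [-0.4798  1.7174 -4.1474] [ 0.2235 -0.1223 -0.0329]
```

The arm's wrist block is brushing the tube's top (y shifted +6 mm, slight tilt, small J1 effort). I'll back out and approach with the bail turned ~35°, so the arm sits in front of (−x) rather than beside the tube.

Request:
send_rows --pt "0 -7 -1 0 1" --pt "0 -10 -1 0 1" --pt "0 -15 -2 0 1" --pt "0 -15 -4 0 1" --pt "0 -15 -4 0 1" --pt "0 -12 -4 0 1" --pt "0 0 0 0 1"

```text
t: 21.15
ee_pos: [0.3887, -0.2011, 0.1782]
orientation: [[0.402, 0.916, 0.001], [0.916, -0.402, 0.018], [0.017, -0.007, -1.0]]
ft_force: [0.4, 1.1, -3.2]
opening: 0.0016
```

```bash
python3 servo.py s35 330,210,460,330;python3 -c "
from h import *
print(r.state()['effort'])"
```

```text
t 21.15 tcp [ 0.3887 -0.2011  0.1782] hook frame [-88.4865  58.5352 178.1944] F [ 0.3925  1.1091 -3.2318] open 0.001609122632131775 yaw -23.697000777222332 tz [ 0.0008  0.0183 -0.9998]
blue [423.3 265.2] [415 258  18  13 123] X [ 0.3383 -0.3167  0.4033] hf [-90.6 -67.6 403.3]
blue [443.  298.7] [441 293   5  12  29] X [ 0.3251 -0.3467  0.3767] hf [ -91.2 -100.4  376.7]
blue [356.7 311.9] [351 306  14  13  78] X [ 0.3785 -0.2251  0.2436] hf [-88.6  32.5 243.6]
blue [382.9 334.8] [376 328  15  15  87] X [ 0.3567 -0.2748  0.2426] hf [-89.7 -21.8 242.6]
[ -0.4495 -23.7661   2.5393 -25.8123   0.1798   0.0729  -0.1387]
```

Request:
send_rows --pt "0 0 0 -0.1 1" --pt "0 0 0 -0.1 1" --pt "0 0 0 -0.1 1" --pt "0 0 0 -0.1 1" --pt "0 0 0 -0.1 1" --pt "0 0 0 -0.1 1" --pt "0 0 0 0 1" --pt "0 0 0 0 1"

```text
t: 22.0
ee_pos: [0.3923, -0.2048, 0.1783]
orientation: [[-0.203, 0.979, 0.006], [0.979, 0.203, 0.015], [0.013, 0.009, -1.0]]
ft_force: [-0.2, 0.4, -3.2]
opening: 0.002
```

```bash
python3 servo.py s36 330,220,460,340
```

```text
t 22.0 tcp [ 0.3923 -0.2048  0.1783] hook frame [-83.7883  56.4882 178.3414] F [-0.2071  0.4353 -3.1568] open 0.0020210674154977526 yaw 11.70467659178206 tz [ 0.0062  0.0149 -0.9999]
blue [423.2 265.1] [415 258  18  13 123] X [ 0.412  -0.3025  0.3398] hf [-27.9 -26.2 339.8]
blue [443.  298.7] [441 293   5  12  28] X [ 0.419  -0.3361  0.2858] hf [ -8.6 -54.5 285.8]
blue [365.3 305.3] [357 302  17   8  84] X [ 0.3972 -0.2309  0.2427] hf [-69.2  34.3 242.7]
blue [401.2 312.3] [393 309  17   8  85] X [ 0.4081 -0.2837  0.2428] hf [-38.8 -10.3 242.8]
```

View pics/s36.png

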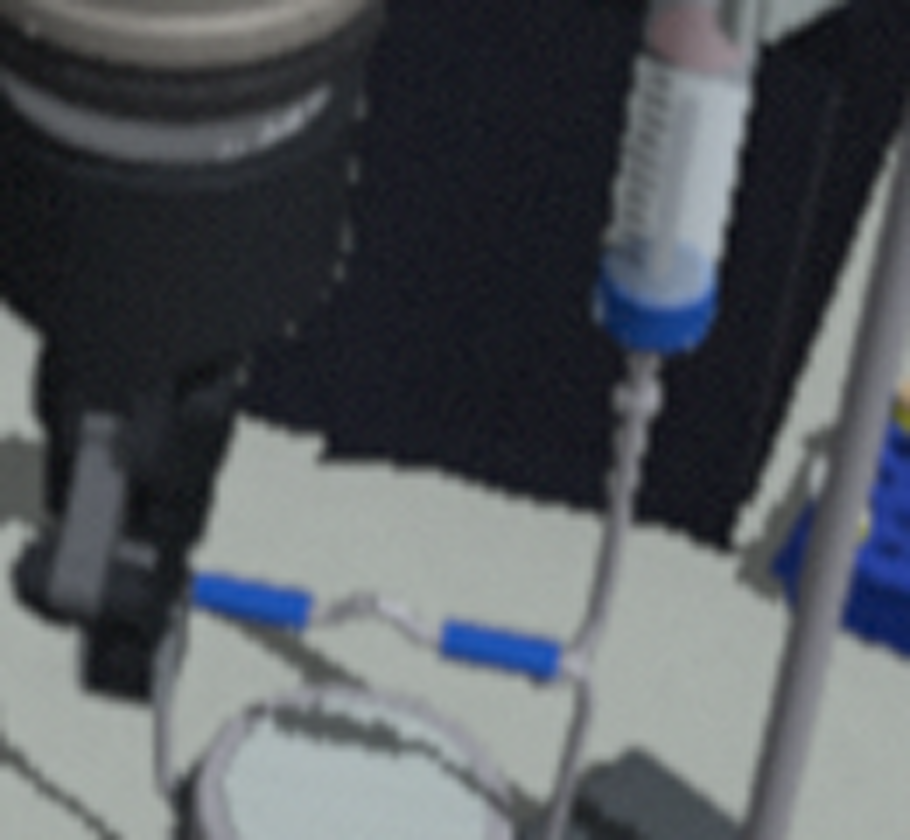

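Request:
send_rows --pt "-4.5 -3 7 0 1" --pt "-4.5 -3 7 0 1" --pt "-5.6 8.3 0 0 1" --pt "-5.6 8.3 0 0 1" --pt "0 0 0 0 1"

```text
t: 22.55
ee_pos: [0.4082, -0.2241, 0.1625]
orientation: [[-0.199, 0.98, 0.006], [0.98, 0.199, 0.014], [0.013, 0.009, -1.0]]
ft_force: [-0.1, -0.8, -3.6]
opening: 0.0016
```

```bash
python3 servo.py s37 330,220,460,340
```

```text
t 22.55 tcp [ 0.4082 -0.2241  0.1625] hook frame [-61.611   44.7568 162.4894] F [-0.0679 -0.7546 -3.6475] open 0.0015912644256102827 yaw 11.491734817801728 tz [ 0.006   0.0142 -0.9999]
blue [423.2 265.1] [415 258  18  13 125] X [ 0.4233 -0.3004  0.3302] hf [-18.4 -19.9 330.2]
blue [443.  298.9] [441 293   5  12  27] X [ 0.4303 -0.3348  0.2746] hf [  1.3 -48.9 274.6]
blue [380.4 309.8] [372 307  17   7  77] X [ 0.4131 -0.2501  0.227 ] hf [-47.2  22.6 227. ]
blue [415.6 317. ] [408 314  17   7  78] X [ 0.4237 -0.3026  0.2268] hf [-17.1 -21.7 226.8]
```

View pics/s37.png

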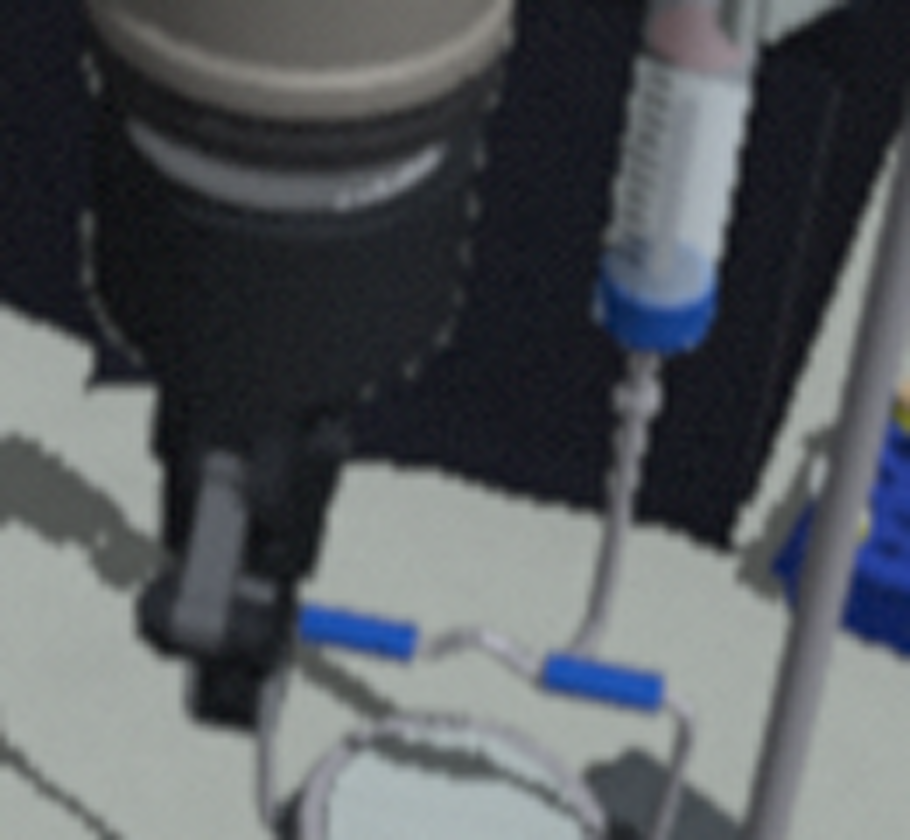

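Request:
send_rows --pt "-4.5 6.6 -1 0 1" --pt "-4.5 6.6 -1 0 1" --pt "-4.5 6.6 0 0 1" --pt "0 0 0 0 1"

```text
t: 23.0
ee_pos: [0.4323, -0.2337, 0.1648]
orientation: [[-0.2, 0.98, 0.006], [0.98, 0.2, 0.015], [0.013, 0.009, -1.0]]
ft_force: [0.6, -1.0, -3.3]
opening: 0.0016
```

```bash
python3 servo.py s38 330,220,460,340;python3 -c "
from h import *
print(r.state()['effort'])"
```

```text
t 23.0 tcp [ 0.4323 -0.2337  0.1648] hook frame [-35.7093  45.1419 164.8298] F [ 0.5919 -1.0358 -3.3107] open 0.0015558828032853052 yaw 11.533888179232752 tz [ 0.0061  0.0145 -0.9999]
blue [423.3 265.2] [415 258  18  13 124] X [ 0.4446 -0.2965  0.3117] hf [ -0.2  -8.1 311.7]
blue [442.9 298.6] [440 293   6  12  29] X [ 0.4519 -0.3322  0.2541] hf [ 20.3 -38.2 254.1]
blue [392.4 300.7] [384 298  17   7  73] X [ 0.4373 -0.2605  0.2294] hf [-20.8  22.3 229.4]
blue [426.9 307.5] [419 304  17   8  75] X [ 0.4479 -0.3124  0.2293] hf [  8.9 -21.5 229.3]
[  0.0421 -33.1842   5.3449 -25.6287  -0.0133  -0.1239   0.0453]
```

View pics/s38.png

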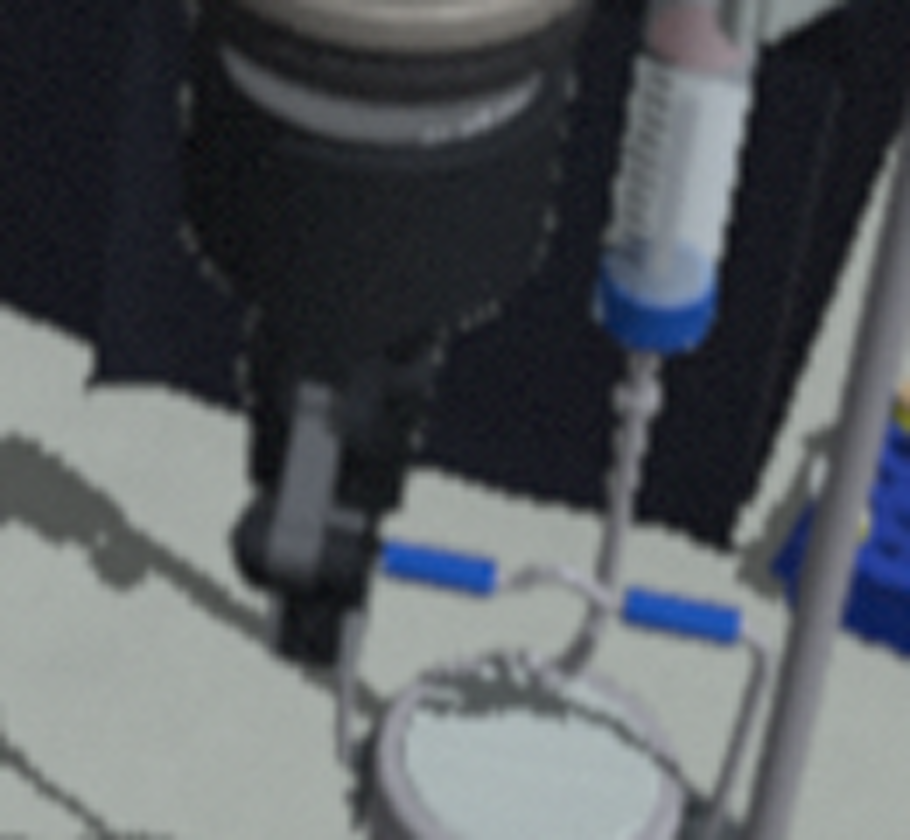

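Notch is above the hook, between tip and shank. Nudge +4 mm in and lower.

Request:
send_rows --pt "-2.2 3.3 0 0 1" --pt "0 0 5 0 1" --pt "0 0 6 0 1" --pt "0 0 6 0 1" --pt "0 0 0 0 1"

```text
t: 23.55
ee_pos: [0.4344, -0.2342, 0.1457]
orientation: [[-0.2, 0.98, 0.004], [0.98, 0.2, 0.016], [0.015, 0.007, -1.0]]
ft_force: [-0.0, -0.1, -3.4]
opening: 0.0017
```

```bash
python3 servo.py s39 350,250,460,340;python3 -c "
from h import *
print(r.state()['effort'])"
```

```text
t 23.55 tcp [ 0.4344 -0.2342  0.1457] hook frame [-33.5161  45.4905 145.7366] F [-0.0201 -0.1378 -3.4255] open 0.0016792988608085534 yaw 11.51879104732291 tz [ 0.004   0.016  -0.9999]
blue [423.3 265.1] [415 258  18  13 124] X [ 0.4467 -0.2961  0.3101] hf [  1.5  -6.9 310.1]
blue [443.  298.7] [441 293   5  12  29] X [ 0.454 -0.332  0.252] hf [ 22.1 -37.3 252. ]
blue [391.8 308.2] [384 305  16   7  69] X [ 0.4394 -0.2604  0.2105] hf [-18.9  23.2 210.5]
blue [426.1 315.2] [419 312  16   7  70] X [ 0.4502 -0.3132  0.21  ] hf [ 11.4 -21.4 210. ]
[  0.0286 -35.1696   5.9912 -24.5383  -0.0049  -0.1767   0.0374]
```

View pics/s39.png

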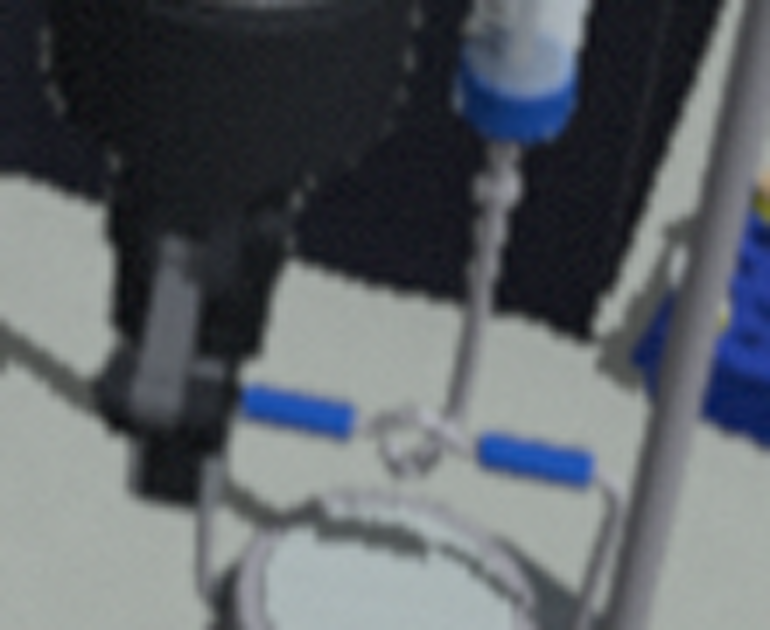

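Request:
send_rows --pt "0 0 4 0 1" --pt "0 0 4 0 1" --pt "0 0 3 0 1" --pt "0 0 0 0 1"

```text
t: 24.0
ee_pos: [0.4353, -0.2339, 0.1345]
orientation: [[-0.2, 0.98, 0.006], [0.98, 0.2, 0.016], [0.015, 0.009, -1.0]]
ft_force: [0.1, 0.7, -2.6]
opening: 0.0014
```

```bash
python3 servo.py s40 350,250,460,340
```

```text
t 24.0 tcp [ 0.4353 -0.2339  0.1345] hook frame [-32.8242  46.1326 134.4763] F [ 0.0967  0.7188 -2.5815] open 0.0013886433004689606 yaw 11.550988004283395 tz [ 0.0055  0.0161 -0.9999]
blue [423.3 265.2] [415 258  18  13 124] X [ 0.4475 -0.2959  0.3092] hf [  2.3  -6.4 309.2]
blue [442.9 298.6] [440 293   6  12  32] X [ 0.4549 -0.3318  0.2511] hf [ 22.9 -36.7 251.1]
blue [391.4 312.7] [383 310  17   7  71] X [ 0.4403 -0.2605  0.1992] hf [-18.   23.5 199.2]
blue [425.1 319.6] [418 317  15   7  66] X [ 0.451  -0.3129  0.1988] hf [ 12.  -20.8 198.8]
```

View pics/s40.png

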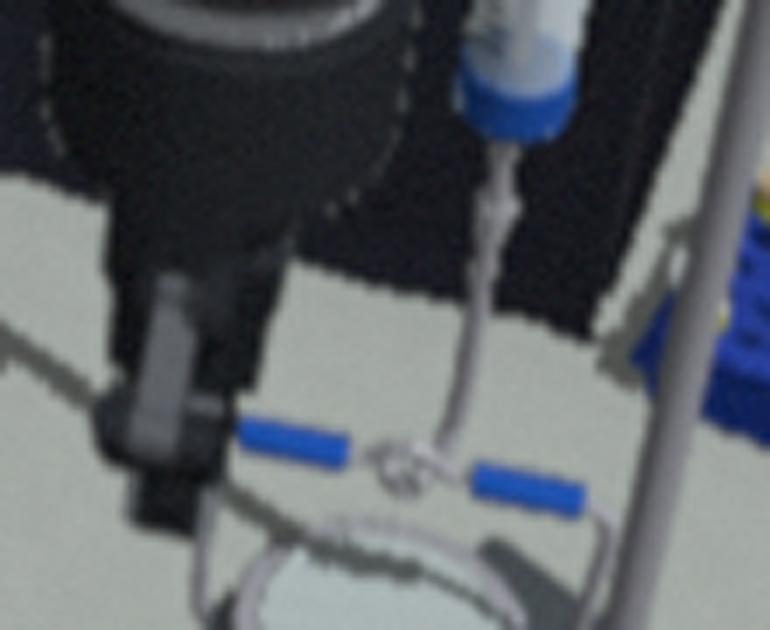

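```bash
python3 - <<'E'
from h import *
im=r.get_image('scene'); crop(im,392,300,432,330,20,'pics/z40.png')
im=r.get_image('wrist'); cv2.imwrite('pics/w40.png',im)
E
```

```text
(no output)
```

View pics/z40.png

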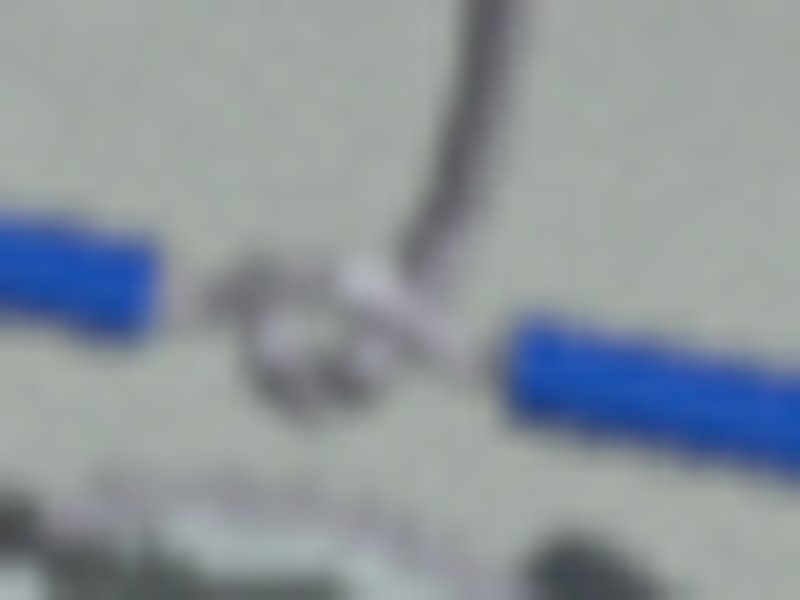

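View pics/w40.png

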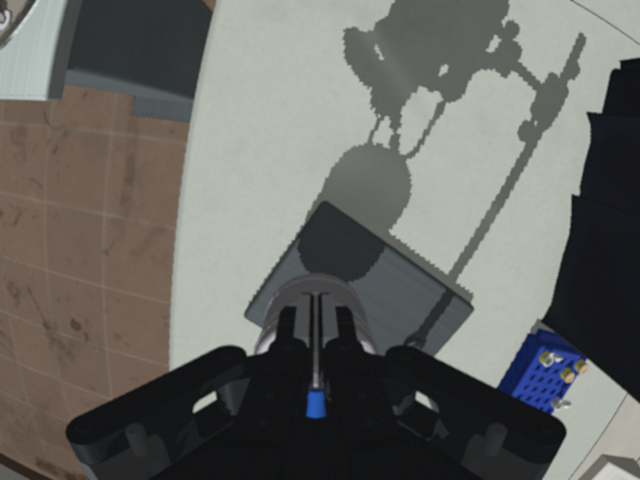

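The hook went down ~6 mm, but the wire sits ~12 mm above the seat: it rests on the hook's tip. The image geometry says the notch must go ≈(+9,+4.5) mm further in the hook frame. Raise, shift, lower again.

Request:
send_rows --pt "0 0 -7 0 1" --pt "0 0 -7 0 1" --pt "0 0 -7 0 1" --pt "-0.7 5 0 0 1" --pt "-0.7 5 0 0 1" --pt "0 0 0 0 1"

```text
t: 24.75
ee_pos: [0.4455, -0.2334, 0.1584]
orientation: [[-0.2, 0.98, 0.006], [0.98, 0.199, 0.017], [0.016, 0.009, -1.0]]
ft_force: [-0.3, 1.0, -3.5]
opening: 0.0019
```

```bash
python3 servo.py s41 350,250,460,340; python3 -c "
from h import *
im=r.get_image('scene'); crop(im,392,290,442,328,16,'pics/z41.png');print(r.state()['effort'])"
```

```text
t 24.75 tcp [ 0.4455 -0.2334  0.1584] hook frame [-23.661   50.4896 158.401 ] F [-0.3122  0.9722 -3.5257] open 0.0019089330844202917 yaw 11.507956958266206 tz [ 0.0059  0.0172 -0.9998]
blue [423.2 265.2] [415 258  18  13 125] X [ 0.4573 -0.2939  0.3008] hf [ 10.5  -0.9 300.8]
blue [443.  298.7] [440 293   6  12  30] X [ 0.4648 -0.3308  0.2415] hf [ 31.6 -32.  241.5]
blue [394.6 298.1] [387 295  16   7  69] X [ 0.4504 -0.26    0.2231] hf [ -8.9  27.9 223.1]
blue [428.7 304.7] [421 302  16   7  71] X [ 0.461  -0.3123  0.2229] hf [ 21.  -16.3 222.9]
[  1.3201 -35.6965   7.2448 -25.6731   0.2092  -0.3239  -0.021 ]
```

View pics/z41.png

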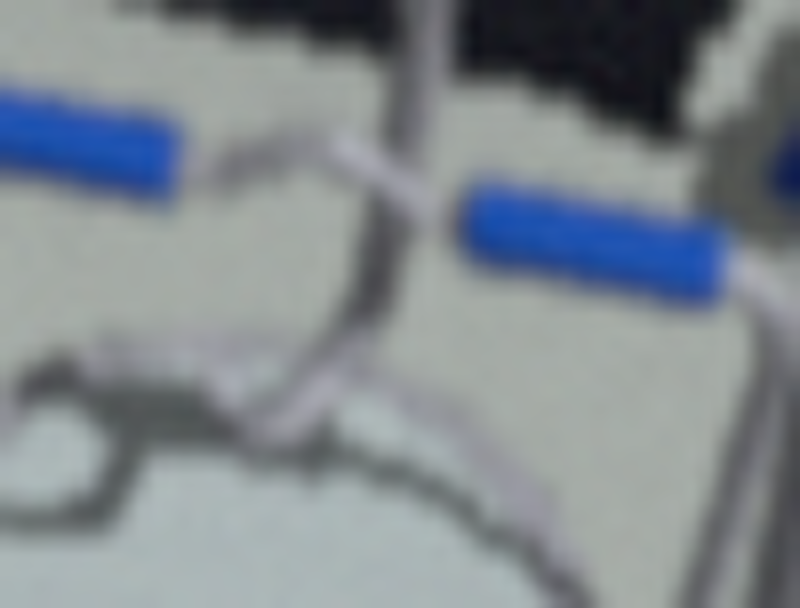

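Request:
send_rows --pt "0 0 6 0 1" --pt "0 0 6 0 1" --pt "0 0 6 0 1" --pt "0 0 4 0 1" --pt "0 0 0 0 1"

```text
t: 25.35
ee_pos: [0.4449, -0.234, 0.1336]
orientation: [[-0.199, 0.98, 0.005], [0.98, 0.199, 0.016], [0.014, 0.008, -1.0]]
ft_force: [0.6, -0.8, -2.9]
opening: 0.0014
```

```bash
python3 servo.py s42 350,250,460,340; python3 -c "
from h import *
im=r.get_image('scene'); crop(im,392,295,442,333,16,'pics/z42.png');print(r.state()['effort'])"
```

```text
t 25.35 tcp [ 0.4449 -0.234   0.1336] hook frame [-23.9465  49.6804 133.639 ] F [ 0.6018 -0.7768 -2.8886] open 0.0013501969795193748 yaw 11.460741962699549 tz [ 0.0048  0.0156 -0.9999]
blue [423.3 265.2] [415 258  18  13 125] X [ 0.4567 -0.2942  0.3014] hf [ 10.1  -1.3 301.4]
blue [443.  298.7] [441 293   5  12  28] X [ 0.4641 -0.331   0.2421] hf [ 31.1 -32.4 242.1]
blue [393.6 309.2] [386 306  16   7  66] X [ 0.4499 -0.2608  0.1984] hf [ -9.   26.9 198.4]
blue [426.9 315.9] [420 313  15   7  65] X [ 0.4605 -0.3131  0.1982] hf [ 20.8 -17.3 198.2]
[ -0.2007 -37.1074   6.3987 -24.1806  -0.0619  -0.3248   0.0675]
```

View pics/z42.png

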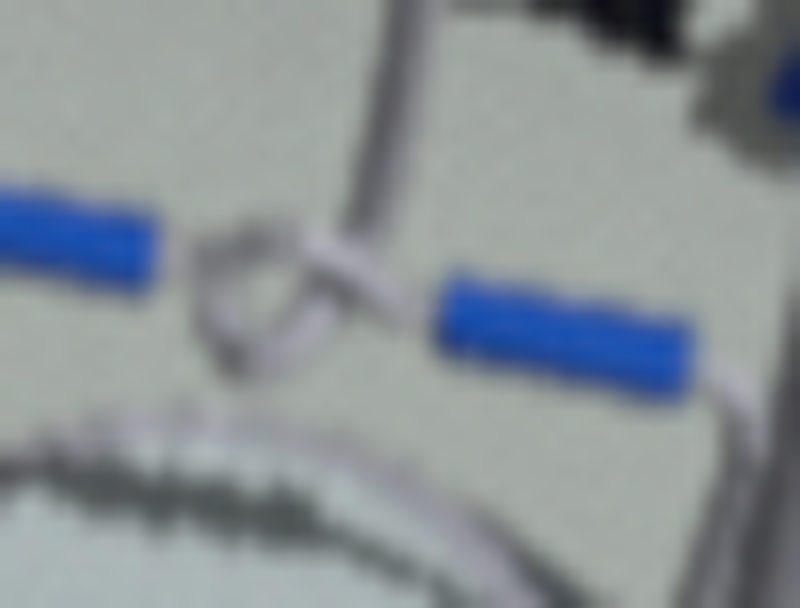

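View pics/s42.png

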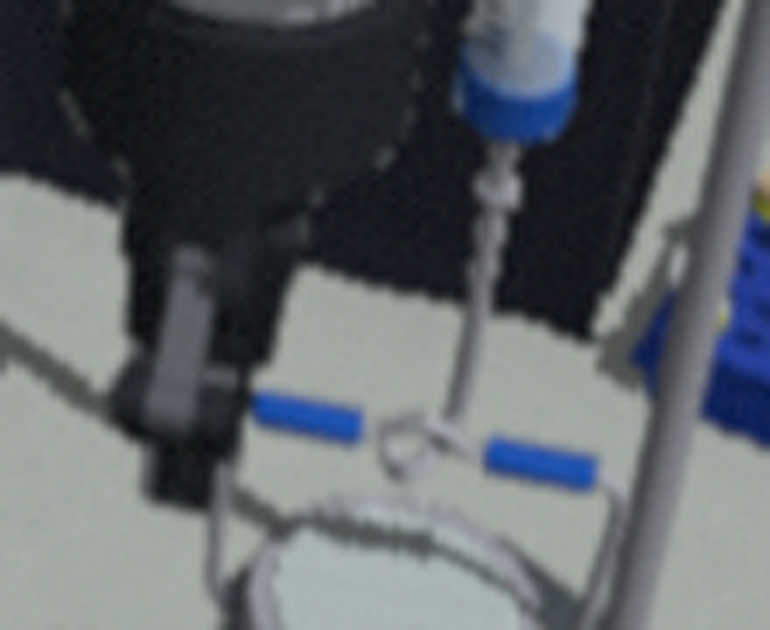

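Hook still unloaded; the wire is inside and descending. Lower further.

Request:
send_rows --pt "0 0 4 0 1" --pt "0 0 4 0 1" --pt "0 0 0 0 1"

```text
t: 25.75
ee_pos: [0.4453, -0.2347, 0.1261]
orientation: [[-0.198, 0.98, 0.006], [0.98, 0.198, 0.015], [0.013, 0.009, -1.0]]
ft_force: [-0.2, -0.4, -2.1]
opening: 0.0015
```

```bash
python3 servo.py s43 350,250,460,340; python3 -c "
from h import *
im=r.get_image('scene'); crop(im,392,295,442,333,16,'pics/z43.png');print(r.state()['effort'])"
```

```text
t 25.75 tcp [ 0.4453 -0.2347  0.1261] hook frame [-23.3229  49.2262 126.0799] F [-0.2262 -0.4388 -2.0562] open 0.001513543147483432 yaw 11.410960474135793 tz [ 0.0064  0.015  -0.9999]
blue [423.3 265.2] [415 258  18  13 123] X [ 0.4568 -0.2942  0.3013] hf [ 10.2  -1.3 301.3]
blue [443.  298.7] [441 293   5  12  29] X [ 0.4642 -0.3309  0.2421] hf [ 31.1 -32.3 242.1]
blue [393.3 312.3] [386 309  16   7  66] X [ 0.4501 -0.2609  0.1907] hf [ -8.8  26.9 190.7]
blue [426.4 319.1] [419 316  16   7  69] X [ 0.4607 -0.3133  0.1906] hf [ 21.1 -17.4 190.6]
[ -0.3298 -37.577    6.4253 -23.7373  -0.1145  -0.3378   0.0752]
```

View pics/z43.png

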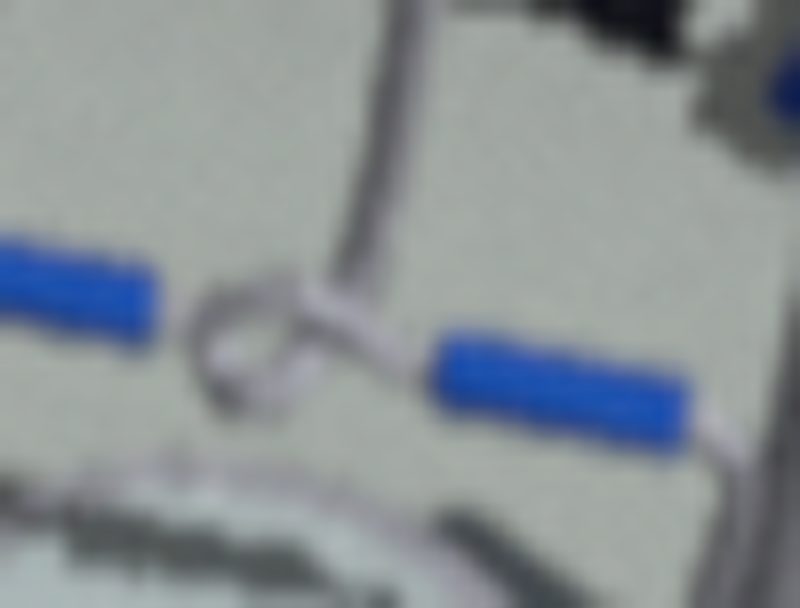

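View pics/s43.png

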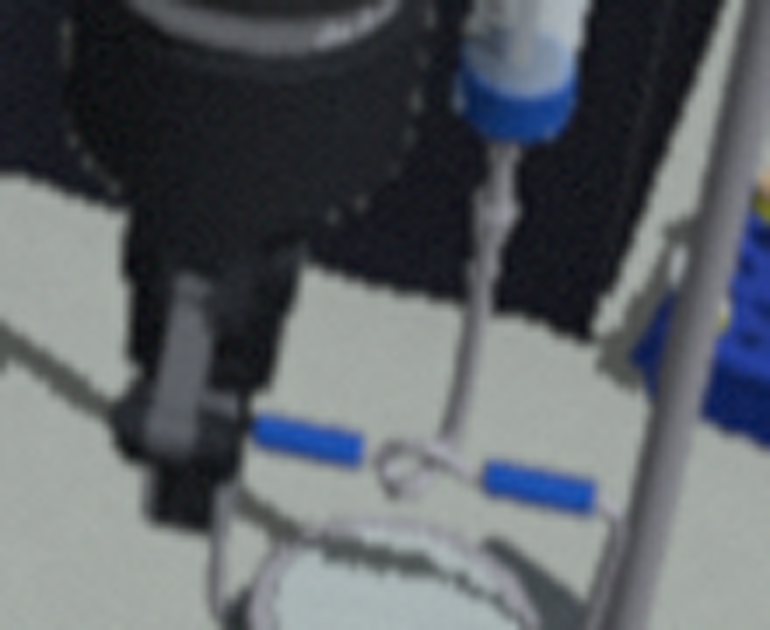

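Hook is down ~7 mm again, but this time at a TCP 8 mm lower — so the wire is now in the bowl, against its shank side. Centre it by ~4 mm back and lower on.

Request:
send_rows --pt "0 0 -3 0 1" --pt "0.5 -4.5 0 0 1" --pt "0 0 4 0 1" --pt "0 0 4 0 1" --pt "0 0 0 0 1"

```text
t: 26.35
ee_pos: [0.442, -0.2348, 0.1218]
orientation: [[-0.199, 0.98, 0.01], [0.98, 0.199, 0.015], [0.013, 0.012, -1.0]]
ft_force: [0.3, 0.1, -3.2]
opening: 0.0013
```

```bash
python3 servo.py s44 350,250,460,340; python3 -c "
from h import *
im=r.get_image('scene'); crop(im,392,295,442,333,16,'pics/z44.png');print(r.state()['effort'])"
```

```text
t 26.35 tcp [ 0.442  -0.2348  0.1218] hook frame [-26.2767  47.8631 121.787 ] F [ 0.3079  0.0693 -3.185 ] open 0.0012603770783024772 yaw 11.485943901159173 tz [ 0.0096  0.0147 -0.9998]
blue [423.3 265.1] [415 258  18  13 124] X [ 0.4536 -0.2947  0.3041] hf [  7.4  -3.  304.1]
blue [443.  298.7] [441 293   5  12  28] X [ 0.461  -0.3313  0.2451] hf [ 28.3 -33.9 245.1]
blue [392.4 315.5] [385 313  16   6  65] X [ 0.4467 -0.2609  0.1865] hf [-11.9  25.6 186.5]
blue [425.6 322.3] [418 319  16   7  70] X [ 0.4574 -0.3135  0.1863] hf [ 18.2 -18.9 186.3]
[  0.3554 -37.3702   7.0093 -22.9029   0.1177  -0.2205   0.0039]
```

View pics/z44.png

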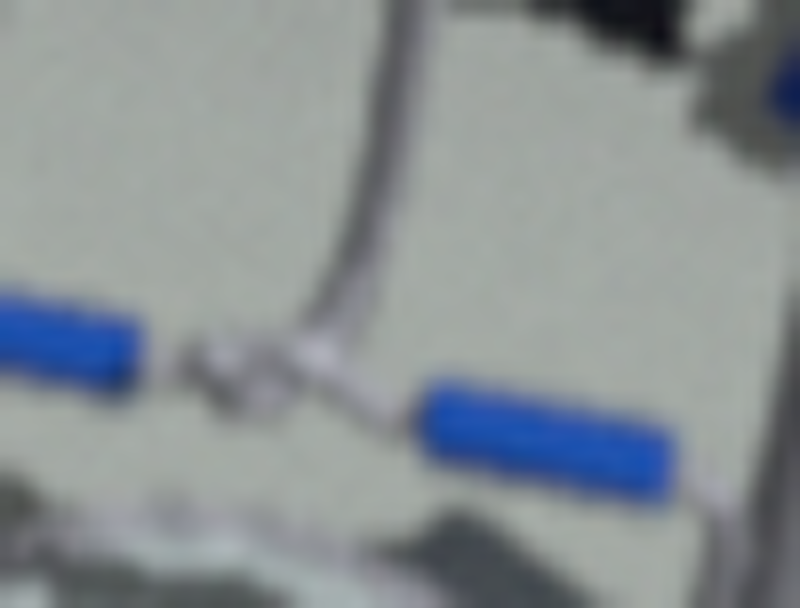

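View pics/s44.png

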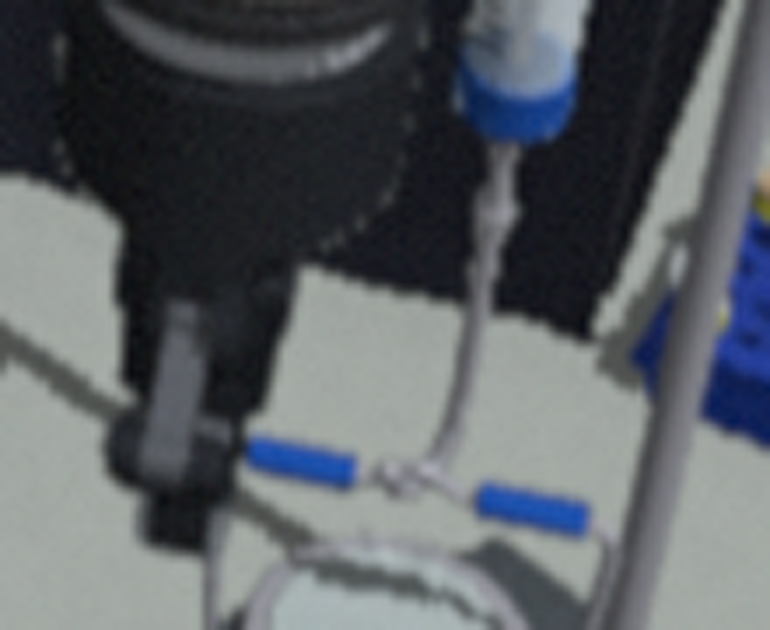

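The tip now shows above the wire: seated in the bowl, hook drawn ~7 mm. Transfer the load.

Request:
send_rows --pt "0 0 4 0 1" --pt "0 0 4 0 1" --pt "0 0 4 0 1" --pt "0 0 0 0 1"

```text
t: 26.85
ee_pos: [0.4424, -0.2351, 0.1092]
orientation: [[-0.199, 0.98, 0.01], [0.98, 0.199, 0.014], [0.012, 0.013, -1.0]]
ft_force: [0.3, 0.1, -1.6]
opening: 0.0019
```

```bash
python3 servo.py s45 350,250,460,340; python3 -c "
from h import *
for i in range(1): print(r.state()['effort'])"
```

```text
t 26.85 tcp [ 0.4424 -0.2351  0.1092] hook frame [-25.8272  47.705  109.247 ] F [ 0.2746  0.0997 -1.6266] open 0.0018813411791563433 yaw 11.460319665847207 tz [ 0.0099  0.0143 -0.9998]
blue [423.2 265.1] [415 258  18  13 124] X [ 0.4538 -0.2946  0.3039] hf [  7.6  -2.8 303.9]
blue [443.  298.7] [441 293   5  12  29] X [ 0.4612 -0.3312  0.245 ] hf [ 28.5 -33.8 245. ]
blue [391.4 320.6] [384 318  16   6  68] X [ 0.4469 -0.2604  0.1737] hf [-12.   26.1 173.7]
blue [424.8 327.6] [418 324  15   7  73] X [ 0.4577 -0.3138  0.1734] hf [ 18.5 -19.  173.4]
[  0.1995 -37.7197   6.9396 -21.9117   0.0093  -0.2725   0.0438]
```

View pics/s45.png

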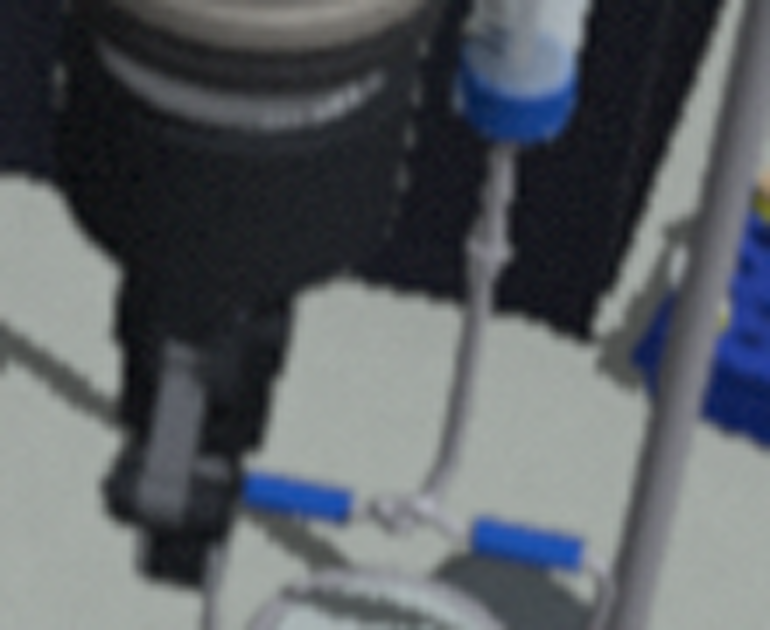

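Request:
send_rows --pt "0 0 3 0 1" --pt "0 0 2 0 1" --pt "0 0 0 0 1" --pt "0 0 0 0 1" --force 60

```text
t: 27.3
ee_pos: [0.4426, -0.2352, 0.1047]
orientation: [[-0.197, 0.98, 0.012], [0.98, 0.197, 0.015], [0.012, 0.015, -1.0]]
ft_force: [0.9, 0.8, -0.4]
opening: 0.0013
```

```bash
python3 servo.py s46 350,250,460,350
```

```text
t 27.3 tcp [ 0.4426 -0.2352  0.1047] hook frame [-25.5535  47.693  104.739 ] F [ 0.908   0.7943 -0.3621] open 0.0013327622965216704 yaw 11.373881672234315 tz [ 0.012   0.0149 -0.9998]
blue [423.3 265.2] [415 258  18  13 125] X [ 0.4538 -0.2947  0.3038] hf [  7.7  -2.9 303.8]
blue [443.1 298.6] [441 293   5  12  30] X [ 0.4612 -0.3313  0.2453] hf [ 28.5 -33.8 245.3]
blue [391.6 322.5] [384 320  16   6  68] X [ 0.4471 -0.2611  0.1692] hf [-11.5  25.5 169.2]
blue [424.4 329.4] [417 326  16   8  78] X [ 0.4577 -0.3139  0.1689] hf [ 18.6 -19.1 168.9]
```

View pics/s46.png

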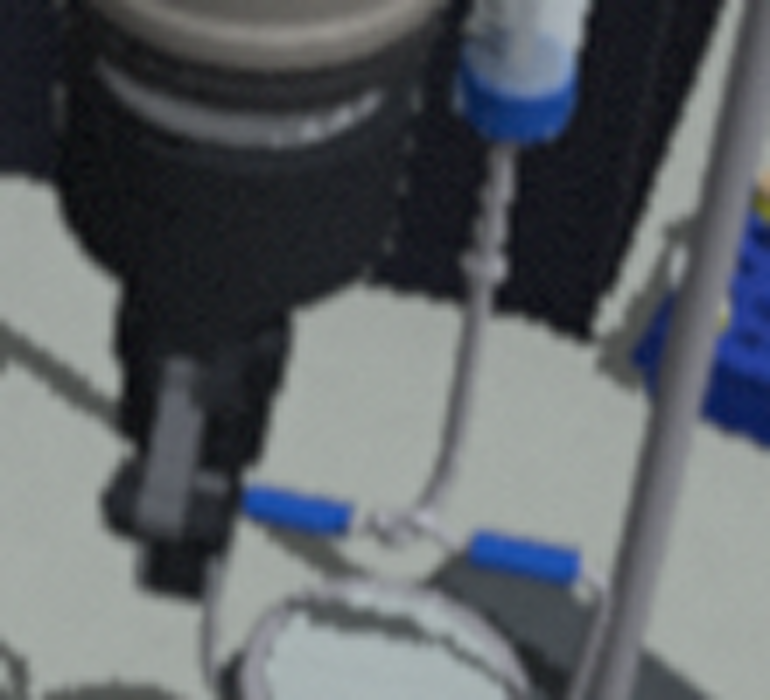

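Wrist load is near zero, so the spring carries the canister. Open gently.

Request:
send_rows --pt "0 0 0 0 0.9" --pt "0 0 0 0 0.8" --pt "0 0 0 0 0.7" --pt "0 0 0 0 0.6" --pt "0 0 0 0 0.5" --pt "0 0 0 0 0.5" --force 20

```text
t: 27.95
ee_pos: [0.4426, -0.2357, 0.1047]
orientation: [[-0.198, 0.98, 0.012], [0.98, 0.198, 0.014], [0.011, 0.014, -1.0]]
ft_force: [0.5, 0.6, 0.3]
opening: 0.0213
```

```bash
python3 servo.py s47 350,250,460,350; python3 -c "
from h import *
im=r.get_image('wrist');cv2.imwrite('pics/w47.png',im)"
```

```text
t 27.95 tcp [ 0.4426 -0.2357  0.1047] hook frame [-25.437   47.2566 104.7401] F [0.4873 0.5902 0.286 ] open 0.021297225227884537 yaw 11.394017083304458 tz [ 0.0119  0.0138 -0.9998]
blue [423.2 265.1] [415 258  18  13 124] X [ 0.4537 -0.2946  0.304 ] hf [  7.5  -2.8 304. ]
blue [443.  298.7] [441 293   5  12  29] X [ 0.4611 -0.3312  0.2452] hf [ 28.4 -33.8 245.2]
blue [391.9 321.6] [385 318  15   8  69] X [ 0.447  -0.2614  0.1715] hf [-11.5  25.2 171.5]
blue [423.4 332.9] [416 329  16  10  83] X [ 0.4575 -0.3134  0.1602] hf [ 18.2 -18.8 160.2]
```

View pics/s47.png

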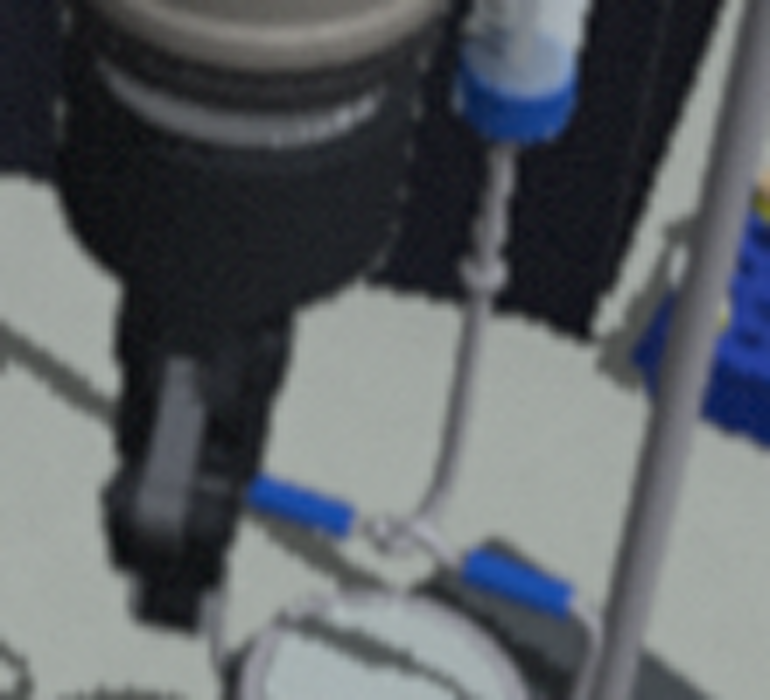

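View pics/w47.png

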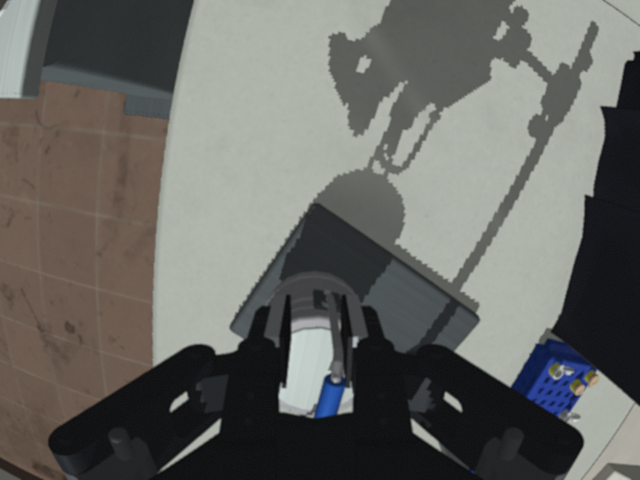

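Hanging free-ish; one leg leans near a finger. Open wider, then withdraw along tool +x.

Request:
send_rows --pt "0 0 0 0 0.2" --pt "0 0 0 0 0" --pt "0 0 0 0 0" --pt "5 0 0 0 0" --pt "8 0 0 0 0" --pt "10 0 0 0 0" --pt "12 0 0 0 0" --pt "12 0 0 0 0"

```text
t: 28.85
ee_pos: [0.4337, -0.1872, 0.1056]
orientation: [[-0.197, 0.98, 0.013], [0.98, 0.197, 0.013], [0.01, 0.015, -1.0]]
ft_force: [-0.2, -0.1, -0.1]
opening: 0.0429
```

```bash
python3 servo.py s48 350,250,460,370; python3 -c "
from h import *
im=r.get_image('wrist');cv2.imwrite('pics/w48.png',im)"
```

```text
t 28.85 tcp [ 0.4337 -0.1872  0.1056] hook frame [-52.2458  88.6082 105.5724] F [-0.2081 -0.0582 -0.096 ] open 0.04291327202043156 yaw 11.3604134804549 tz [ 0.0128  0.0127 -0.9998]
blue [423.2 265.1] [415 258  18  13 125] X [ 0.4545 -0.2945  0.3034] hf [  8.1  -2.4 303.4]
blue [443.  298.7] [441 293   5  12  28] X [ 0.4619 -0.3312  0.2443] hf [ 29.1 -33.5 244.3]
blue [393.3 320.7] [387 317  14   9  61] X [ 0.4482 -0.2632  0.1736] hf [ -9.7  24.  173.6]
blue [422.7 334.4] [415 329  16  12  91] X [ 0.4582 -0.3127  0.1553] hf [ 18.5 -17.9 155.3]
```

View pics/s48.png

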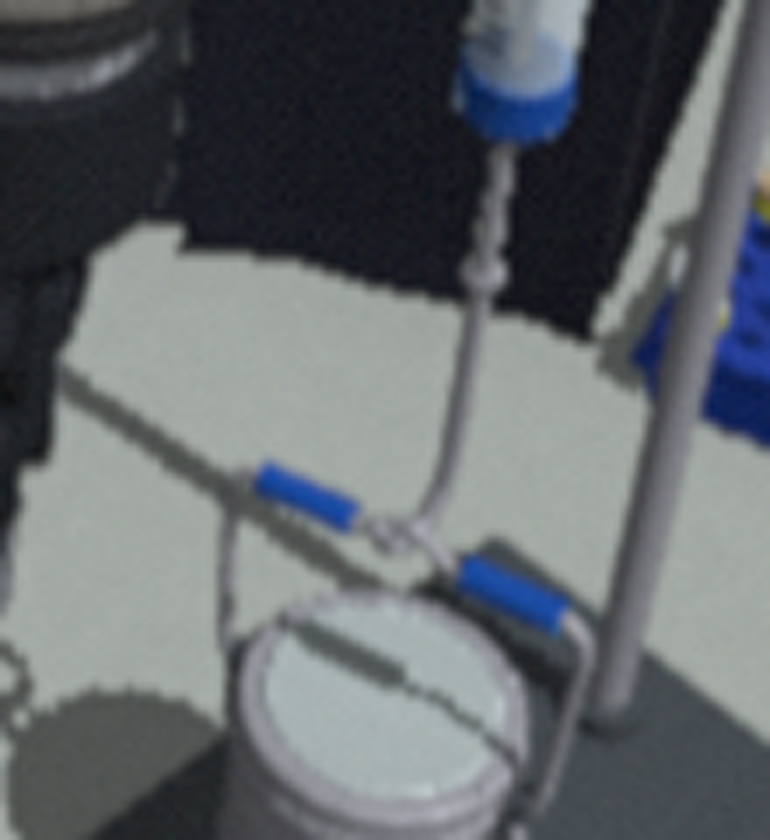

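Gripper is clear and the canister hangs. Move away further and let it settle.

Request:
send_rows --pt "15 -3 -5 0 0" --pt "20 -4 -10 0 0" --pt "20 -4 -10 0 0" --pt "0 0 0 0 0" --pt "0 0 0 0 0" --pt "0 0 0 0 0" --pt "0 0 0 0 0" --pt "0 0 0 0 0"

```text
t: 29.75
ee_pos: [0.4122, -0.1349, 0.1313]
orientation: [[-0.2, 0.98, 0.014], [0.98, 0.2, 0.012], [0.009, 0.016, -1.0]]
ft_force: [0.2, 0.1, -0.3]
opening: 0.0426
```

```bash
cat > chk.py <<'E'
from h import *
import sys
s=r.state()
im=r.get_image('scene'); t=r.get_image('top')
print('t',s['t'],s['ee_pos'],s['joint_velocities'].max())
b=[c for c,st in blue(im,amin=12) if 370<c[0]<440 and 300<c[1]<350]; print('sleeves scene',b)
b2=[c for c,st in blue(t,amin=6) if 400<c[0]<450 and 265<c[1]<320]; print('top',b2)
crop(im,350,250,460,370,6,f'pics/{sys.argv[1]}.png'); crop(t,390,240,470,310,8,f'pics/{sys.argv[1]}t.png')
cv2.imwrite(f'pics/{sys.argv[1]}f.png',im)
E
python3 chk.py c1
```

```text
t 29.75 [ 0.4122 -0.1349  0.1313] 0.01078573117697608
sleeves scene [array([393.3667, 320.6667]), array([422.7   , 334.3778])]
top [array([412.2941, 283.4118]), array([435.2727, 286.8636])]
```

Request:
send_rows --pt "0 0 0 0 0" --pt "0 0 0 0 0" --pt "0 0 0 0 0" --pt "0 0 0 0 0"

```text
t: 30.25
ee_pos: [0.4119, -0.1354, 0.131]
orientation: [[-0.199, 0.98, 0.013], [0.98, 0.199, 0.011], [0.008, 0.015, -1.0]]
ft_force: [-0.6, 0.1, -0.7]
opening: 0.0425
```

```bash
python3 chk.py c2
```

```text
t 30.25 [ 0.4119 -0.1354  0.131 ] 0.0016820932648682729
sleeves scene [array([393.2951, 320.6721]), array([422.6022, 334.3656])]
top [array([412.1667, 283.3333]), array([435.1905, 286.9048])]
```

View pics/c2.png

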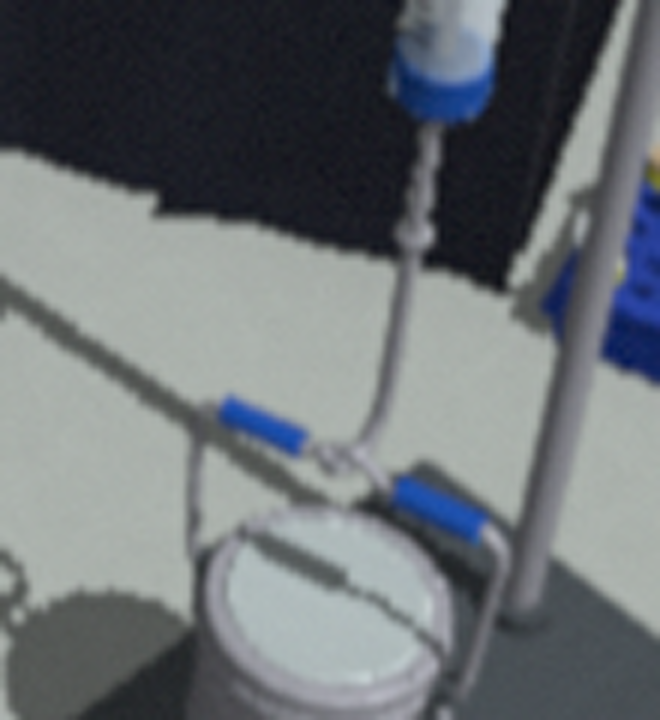

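View pics/c2t.png

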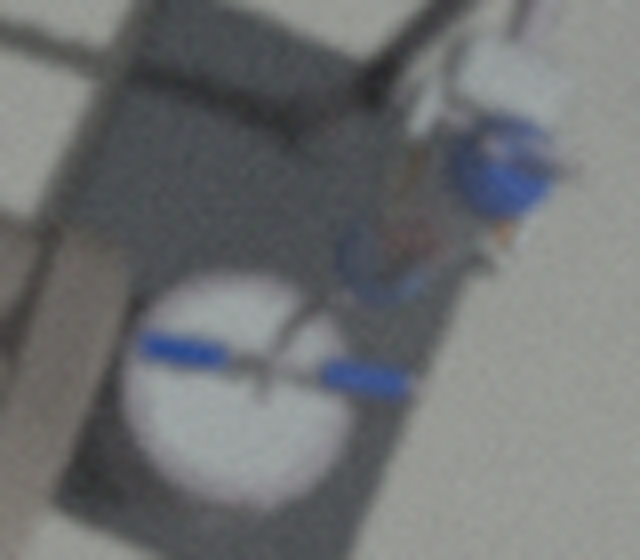

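It is still. Check level, notch position and bystanders by triangulation.

```bash
python3 - <<'E'
from h import *
L=tri([ray('scene',393.3,320.7),ray('top',412.2,283.35)]);R=tri([ray('scene',422.6,334.37),ray('top',435.2,286.9)])
print(L,R); d=L[0]-R[0];print('len',np.linalg.norm(d),'tilt deg',np.degrees(np.arcsin(d[2]/np.linalg.norm(d))),'mid',(L[0]+R[0])/2,hf((L[0]+R[0])/2))
# bystanders: compare before/after
a=cv2.imread('pics/scene0.png');b=cv2.imread('pics/c2f.png')
crop(b,180,220,340,340,5,'pics/by.png')
df=cv2.absdiff(a,b).max(2)
print('hook bead drop: see crop')
E
```

```text
(array([ 0.4565, -0.2613,  0.1642]), [np.float64(0.0002641593367838246), np.float64(0.00026415933678373835)]) (array([ 0.4498, -0.3145,  0.1654]), [np.float64(0.0007494234396635579), np.float64(0.0007494234396635673)])
len 0.05356923793692154 tilt deg -1.272420111734896 mid [ 0.4532 -0.2879  0.1648] [0.0044 0.0031 0.1648]
hook bead drop: see crop
```

View pics/by.png

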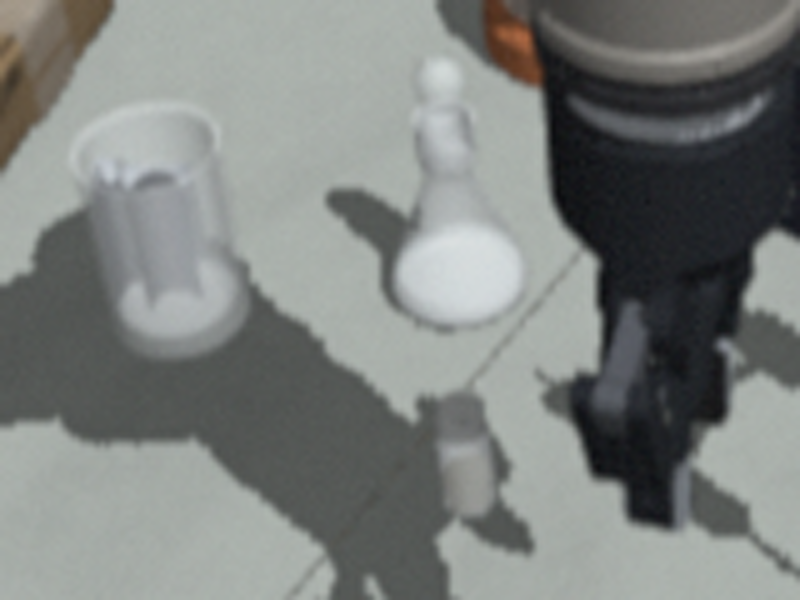

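View pics/c2f.png

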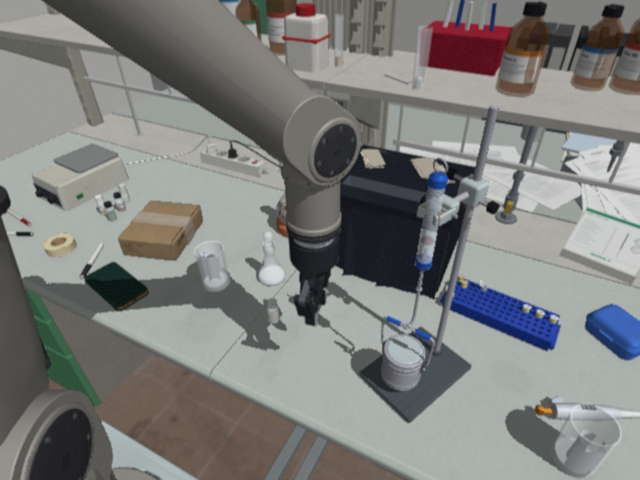

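Level to ~1°, still, clear of everything, and the bystanders are at their original pixels. Hand in.

```bash
python3 - <<'E'
from bench import r
print(r.hand_in())
E
```

```text
the job is handed in; nothing more can be done
None
```

I hung the canister by its bail notch on the balance hook and handed in the job at about 30 s. No verdict came back.

**What I did**
- I swung the bail up by one sleeve.
- I lifted the canister and set it down again on open worktop.
- I regripped it by the left bail leg and carried it in from the hook's open side, with the bail turned about 35°.
- I let the spring take the load, released, and withdrew.

**Last checks**
- **Level and still:** two images 0.5 s apart were the same to within 0.2 pixel. The two sleeves were level to about 1°.
- **Position:** the middle of the bail was about 5 mm from my estimate of the seat, which is itself uncertain by about that much. The canister's middle was about 72 mm above the worktop.
- **Hook:** drawn down roughly 25 mm, well short of the end of the scale.
- **Bystanders:** beaker, vial and flask looked unmoved compared with the first image.
- **Robot:** the gripper was about 15 cm from the canister and touching nothing.

**What went wrong or disagreed**
- **Finger length:** the real fingertips were about 30 mm above the reported TCP. My first closing missed the sleeve and the second slipped off.
- **Clamped bail swing:** clamping the sleeve tipped the canister, by my estimate 15–20°. I backed off, let it stand level, and pushed the bail up without clamping it.
- **Arm contact:** on the first approach to the hook, the arm seems to have lightly touched the balance tube. I estimate about 5 N.
- **First hooking try:** the wire landed on the hook's tip and drew it down 6–7 mm. I raised it, shifted it, and seated it properly.

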